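# Load L brackets on the inspection microscope's tray

### The arm

A 7-joint arm with a two-finger parallel gripper is mounted at the origin on the work surface. World frame = base frame: x ahead of the robot, y to its left, z up, the work surface at z = 0. Lengths are in m, angles in rad, forces in N, time in s.
With the tool pointing down it reaches from about 0.4 to 0.85 m from the base axis. Payload 10.4 kg.
Tool frame: the origin (TCP) lies between the finger pads; the fingertips stand manip.finger_overhang ahead of it and the grasp point (between the pads) lies 11 mm behind it (manip.finger_overhang is the distance from the TCP to the fingertips, in m); x points along the fingers, z is the direction in which the jaws open and shut, and the axes are right-handed (so a half turn about x gives the same grasp; the last joint's range is limited). The gripper opens to 85 mm and grips with 20 to 120 N. Pads are 22 mm wide; open, the fingers measure 114 mm over their backs; the gripper's body (76 mm by 85 mm) begins 54 mm behind the grasp point. The pads swing forward as they close: fully open they stand 13 mm farther back than shut.
Start: joints at [-1.131, 0.332, -0.065, 1.46, 0.022, 1.35, -0.088], TCP at [0.279, 0.559, 0.239] pointing down, gripper open.
Joint ranges: [-2.6, 2.6], [-0.5, 2.12], [-1.47, 1.34], [0.16, 2.42], [-1.27, 4.41], [0.06, 2.06], [-2.6, 2.6]. Speed limits (rad/s): [2.22, 2.22, 2.79, 2.79, 3.14, 3.14, 3.14].

### API

Orientations are given as a unit quaternion [x, y, z, w].
In Python, from workcell import get_obs, camera, workorder, manip gives the robot as it stands. The module is installed in compiled form; this text tells all that it offers.
- The arm moves only by the tool play_rows, never from a script. Its argument "increments" is text: rows parted by semicolons, each of 4 numbers parted by spaces: the shift along the tool's x, y, z in m, then the turn about the tool's x in rad. A call has 1 to 20 rows; each row shifts and turns the pose as measured when the row begins, along the tool's axes as they then stand; what a row does not reach is not made up. A row lasts 1/10 s, in which the tool goes at most 50 mm and 8.59 degrees, less where a joint would pass 70% of its speed; a pose out of reach is approached as far as the arm can. A call is refused whole if a number of a shift passes 0.05 or a number of a turn 0.15, either way. A call with a gripper value outside its range is refused whole. "hand" is the gripper command: -1 is fully open, 1 is shut, values between are in proportion, set as the call begins (left out, the last holds). The fingers move at their own pace and stop on an object; "squeeze" is the grip in N (left out, the last holds). Time passes only in rows, so rows that do not move let the fingers close. It gives the time, the measured TCP pose, the force and the opening at its end, in the units of the state.
- get_obs(): the state, without advancing time (a new reading comes with each control period).
- camera(name): name is "side" or "top"; returns a dict with "img" (400x640x3 uint8, blue, green, red), "fov_y" (degrees; the focal length in pixels is half the picture's height over the tangent of half this angle, whatever the lens; pixels are square), "cx", "cy" (the principal point, pixels), "R" (3x3) and "t" (3): a world point X has camera coordinates R X + t. Camera axes: x right, y down, z forward; pixel columns grow to the right and rows downward; lengths in m; the calibration is good to about 2 mm. A picture is of the moment at which its call begins. There is no depth.
- workorder.hand_in(): hands the job in, once; it reports no verdict.
The state is a dict: "clock": time; "joint_pos": joint angles; "joint_velocities": joint speeds; "tau": joint torques, N m; "position": TCP position; "ee_rot": TCP orientation; "ft_force": force on the tool from outside, world axes, zero at the start; "torque": the same for the moment, N m; "grip_width": opening from 0.0 (shut) to 1.0 (fully open).
Only numpy, scipy, OpenCV 4.12 (cv2) and the standard library are available. Lean on these libraries where they do the work, as an engineer would, in place of code of your own. Each camera call takes 0.05 s, during which the arm holds its last target.

### The job

Pull the microscope's tray fully out and lay each orange L bracket flat on a painted L outline of its own, covering it squarely; the brackets that lie as a mirrored L have to be turned over to fit. When all brackets are on the tray, slide it fully home under the light hood, with every bracket still on its outline, and leave the other things on the bench where they are.

Things in the scene. Friction and masses are not known exactly. Their poses are not given: they have to be found in the camera images.
- bracket_a: Orange L bracket, 26 mm thick, 0.13 kg, faces alike; may be absent. Origin: centre of long arm, mid-thickness. Long arm 100 x 22 mm along own y; short arm at its -y end points to own +x: x 11 to 53, y -50 to -28 mm. Own z is up when it lies as a proper letter L seen from above, down when mirrored. Also stands steadily on the long arm's outer side, short arm up.
- bracket_a_toe (a point): Point in the short arm of bracket_a, at (42, -39, 0) mm in its frame.
- bracket_b: Orange L bracket, 26 mm thick, 0.13 kg, faces alike; may be absent. Origin: centre of long arm, mid-thickness. Long arm 100 x 22 mm along own y; short arm at its -y end points to own +x: x 11 to 53, y -50 to -28 mm. Own z is up when it lies as a proper letter L seen from above, down when mirrored. Also stands steadily on the long arm's outer side, short arm up.
- bracket_b_toe (a point): Point in the short arm of bracket_b, at (42, -39, 0) mm in its frame.
- bracket_c: Orange L bracket, 26 mm thick, 0.13 kg, faces alike; may be absent. Origin: centre of long arm, mid-thickness. Long arm 100 x 22 mm along own y; short arm at its -y end points to own +x: x 11 to 53, y -50 to -28 mm. Own z is up when it lies as a proper letter L seen from above, down when mirrored. Also stands steadily on the long arm's outer side, short arm up.
- bracket_c_toe (a point): Point in the short arm of bracket_c, at (42, -39, 0) mm in its frame.
- bracket_d: Orange L bracket, 26 mm thick, 0.13 kg, faces alike; may be absent. Origin: centre of long arm, mid-thickness. Long arm 100 x 22 mm along own y; short arm at its -y end points to own +x: x 11 to 53, y -50 to -28 mm. Own z is up when it lies as a proper letter L seen from above, down when mirrored. Also stands steadily on the long arm's outer side, short arm up.
- bracket_d_toe (a point): Point in the short arm of bracket_d, at (42, -39, 0) mm in its frame.
- scope: Cream inspection microscope, fixed. Origin under the home tray's centre; the tray comes out along own +y. Foot plate 310 mm in x, y -120 to 230 mm, 18 mm high. Grey light hood over the home tray: x -155 to 155, y -85 to 65 mm, underside 78 and top 100 mm above the bench, on cheeks at x +-147. Optics tube (radius 34) at y -35 and column at y -145, up to 330 mm high.
- tray (a joint): White sliding tray: 0 m = fully home under the hood, 0.16 m = fully out (stops at both ends). Stays where left, about 2.5 N of friction. Slab 260 mm (scope x) by 130 mm (scope y), top 30 mm above the bench, no rim, three grey painted L outlines.
- tray_tab (a point): Red upright tab to pull and push the tray by, 16 mm thick in scope x, 24 mm in scope y, 28 to 78 mm above the bench, 115 mm from the tray's centre towards +y. This point: on its axis, 78 mm above the bench (its top); axes as the scope's. Moves with the tray.
- outline1 (a point): Where a bracket's origin is when it lies exactly on this painted L outline (13 mm above the tray's top); axes as those of a bracket lying there rightly: y along the long arm, x the way the short arm points, z up. Outlines are 82 mm apart. Moves with the tray.
- outline1_toe (a point): Where the bracket's toe point is when it lies exactly on outline1.
- outline2 (a point): Where a bracket's origin is when it lies exactly on this painted L outline (13 mm above the tray's top); axes as those of a bracket lying there rightly: y along the long arm, x the way the short arm points, z up. Outlines are 82 mm apart. Moves with the tray.
- outline2_toe (a point): Where the bracket's toe point is when it lies exactly on outline2.
- outline3 (a point): Where a bracket's origin is when it lies exactly on this painted L outline (13 mm above the tray's top); axes as those of a bracket lying there rightly: y along the long arm, x the way the short arm points, z up. Outlines are 82 mm apart. Moves with the tray.
- outline3_toe (a point): Where the bracket's toe point is when it lies exactly on outline3.
- well_plate: Bystander: clear 24-well plate 85 x 127 x 14 mm; origin under its centre.
- tip_box: Bystander: blue pipette tip box 85 x 120 x 66 mm with clear lid; origin under its centre.
- bottle: Bystander: amber bottle, 68 mm across, 150 mm tall; origin under its centre.
- tape: Bystander: roll of green tape lying flat, 90 mm across, 24 mm high; origin under its centre.
There are look-alikes about, which are no part of the job. What is shaped like the bracket_a but black or pink is not meant.

How it is judged:
By the outcome, as a careful person would: the job done as asked, in the order asked, and still so for the second after the job is handed in, with the robot touching nothing.
Of bracket_b, bracket_c, bracket_d only 1 to 2 are there at a start; the rules pass over those that are not, and their reading is None.
At some moment in a run one of bracket_a, bracket_b, bracket_c, bracket_d may be knocked a few centimetres aside while the robot is not near it.
Once in a run the grip may slacken for a moment while it holds something.
It also fails if it takes over 210 s, if anything falls off the work surface, if the arm or the gripper's body presses on something with over 40 N, if the wrist force passes 120 N, or if a joint passes its speed limit or range.

## Working session

There is one attempt and no reset: what is moved stays moved. The work goes in short steps, Python scripts to look and compute and a tool call to move; the robot and the scene stay as the last step left them, time stands still between calls to the robot, and variables do not carry over. Pictures are saved under pics/ and viewed, and the job is handed in when it is done.

Besides the shell and the picture viewer there is one more tool, called after ">>>" by a JSON object that holds its "name" and its "arguments", one argument or row to a line. play_rows: Moves the arm, as the interface text tells. Its arguments: {"type":"object","properties":{"increments":{"type":"string"},"hand":{"type":"number"},"squeeze":{"type":"number"}},"required":["increments"]}

```bash
mkdir -p pics; ls; python3 - <<'E'
from workcell import get_obs, camera, workorder, manip
import cv2,numpy as np
o=get_obs()
for k in o: print(k,np.round(o[k],3))
print(manip.finger_overhang)
for n in("top","side"):
    c=camera(n); cv2.imwrite(f"pics/{n}0.png",c["img"]); print(n,c["fov_y"],c["cx"],c["cy"],np.round(c["R"],3).tolist(),np.round(c["t"],3))
E
```

```text
pics
clock 0.0
joint_pos [-1.131  0.333 -0.065  1.461  0.022  1.35  -0.088]
joint_velocities [-0.001  0.001  0.001 -0.001 -0.     0.001 -0.   ]
tau [ 0.0000e+00 -6.2543e+01  4.9000e-02 -3.9160e+01  1.6000e-02  1.0000e-02
  0.0000e+00]
position [0.279 0.559 0.239]
ee_rot [-0.372  0.602  0.372  0.601]
ft_force [ 0.224 -0.099  0.064]
torque [-0.035 -0.013 -0.059]
grip_width 0.996
0.008
top 42.8222603421077 328.0498850971925 198.77347844010043 [[-0.012, -1.0, 0.005], [-0.991, 0.011, -0.134], [0.134, -0.006, -0.991]] [0.047 0.546 1.382]
side 42.82217309456073 313.3793361593307 192.61659200349106 [[0.857, 0.515, -0.016], [0.375, -0.645, -0.666], [-0.353, 0.565, -0.746]] [-0.478 -0.127  1.662]
```

View pics/top0.png

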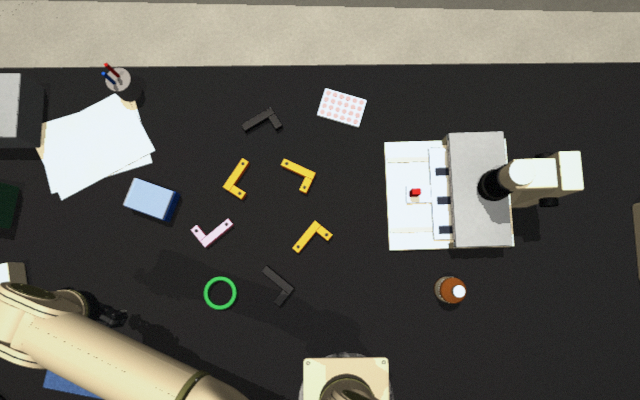

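View pics/side0.png

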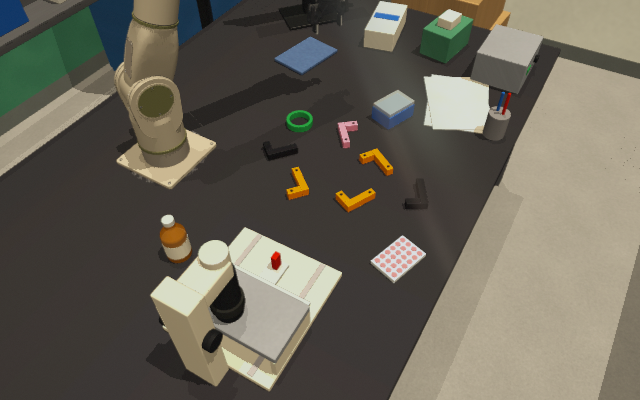

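```bash
cat > h.py <<'E'
from workcell import get_obs, camera, workorder, manip
import cv2,numpy as np
def foc(c): return 200/np.tan(np.radians(c["fov_y"])/2)
def ray(c,px,z):
    p=np.atleast_2d(np.array(px,float)); f=foc(c)
    d=np.c_[(p[:,0]-c["cx"])/f,(p[:,1]-c["cy"])/f,np.ones(len(p))]@c["R"]
    C=-c["R"].T@c["t"]
    return C+d*((z-C[2])/d[:,2])[:,None]
def proj(c,X):
    q=np.atleast_2d(X)@c["R"].T+c["t"]; f=foc(c)
    return np.c_[q[:,0]/q[:,2]*f+c["cx"],q[:,1]/q[:,2]*f+c["cy"]]
def orange(c):
    h=cv2.cvtColor(c["img"],cv2.COLOR_BGR2HSV)
    m=cv2.inRange(h,(12,150,60),(32,255,255))
    return m,h
E
python3 - <<'E'
from h import *
c=camera("top"); print("C",-c["R"].T@c["t"])
cv2.imwrite("pics/z1.png",cv2.resize(c["img"][85:310,180:350],None,fx=4,fy=4,interpolation=cv2.INTER_CUBIC)[:600*2][:900])
cv2.imwrite("pics/z1.png",cv2.resize(c["img"][90:260,180:350],(600,600),interpolation=cv2.INTER_CUBIC))
cv2.imwrite("pics/z2.png",cv2.resize(c["img"][120:260,370:590],(800,509),interpolation=cv2.INTER_CUBIC))
m,h=orange(c)
cs,_=cv2.findContours(m,cv2.RETR_EXTERNAL,cv2.CHAIN_APPROX_NONE)
for k in cs:
    if cv2.contourArea(k)<150: continue
    a=cv2.approxPolyDP(k,2.5,True)[:,0]
    print(cv2.contourArea(k),a.tolist(),np.round(ray(c,a,.026)[:,:2],3).tolist())
c=camera("side")
cv2.imwrite("pics/z3.png",cv2.resize(c["img"][110:260,250:450],(800,600),interpolation=cv2.INTER_CUBIC))
E
```

```text
C [0.35700583 0.05013035 1.44191062]
320.5 [[446, 279], [440, 287], [441, 295], [451, 303], [460, 301], [464, 296], [456, 298], [450, 290], [455, 284], [465, 288], [462, 281]] [[0.322, -0.28], [0.301, -0.263], [0.279, -0.265], [0.257, -0.291], [0.262, -0.316], [0.276, -0.328], [0.271, -0.305], [0.292, -0.29], [0.308, -0.304], [0.297, -0.331], [0.316, -0.324]]
423.0 [[332, 234], [314, 220], [292, 248], [298, 253], [315, 232], [326, 240]] [[0.449, 0.031], [0.489, 0.081], [0.412, 0.142], [0.398, 0.126], [0.455, 0.078], [0.433, 0.048]]
393.0 [[284, 158], [282, 166], [304, 176], [299, 190], [305, 193], [315, 172]] [[0.666, 0.164], [0.643, 0.17], [0.613, 0.108], [0.574, 0.122], [0.565, 0.106], [0.625, 0.077]]
398.5 [[243, 158], [222, 186], [240, 199], [245, 192], [233, 184], [248, 162]] [[0.667, 0.28], [0.587, 0.338], [0.55, 0.287], [0.57, 0.274], [0.593, 0.308], [0.655, 0.266]]
```

View pics/z1.png

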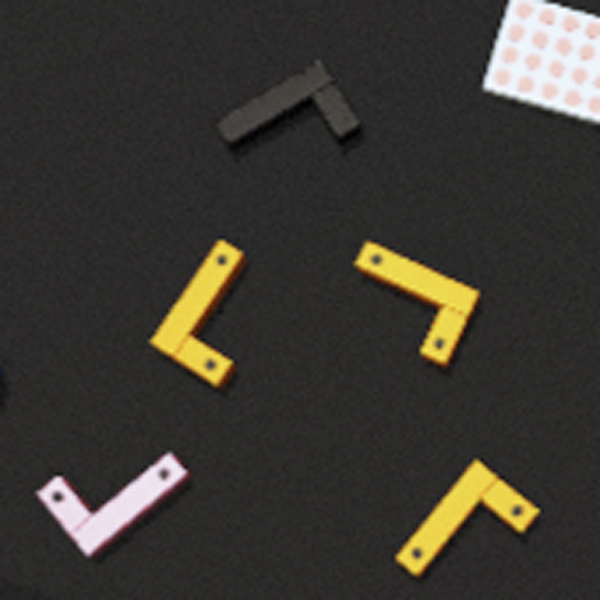

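View pics/z2.png

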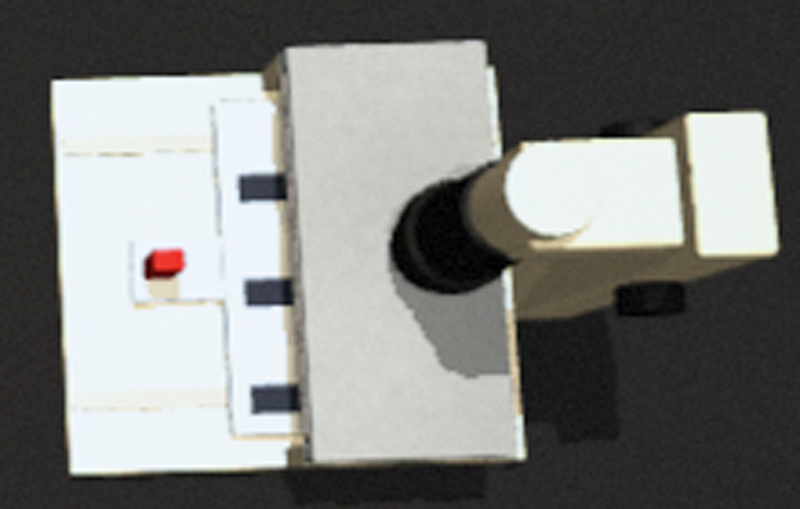

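View pics/z3.png

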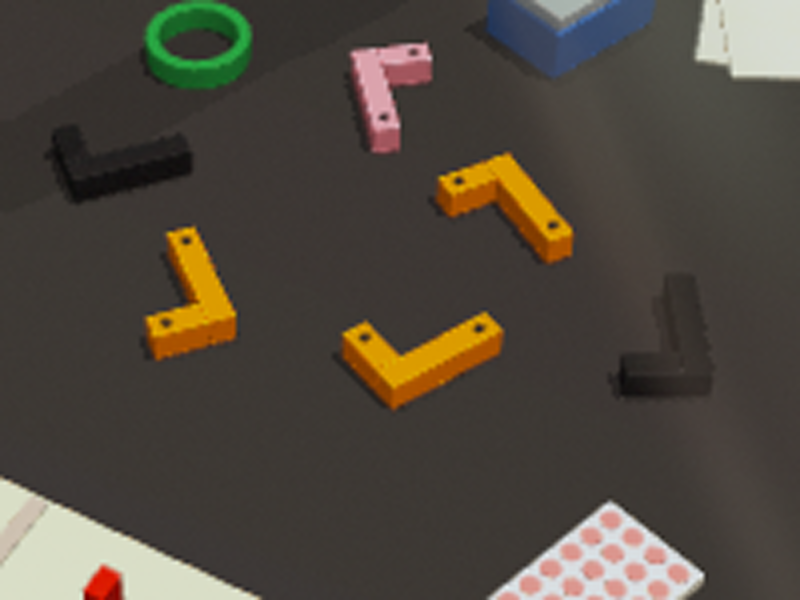

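```bash
cat >> h.py <<'E'
from scipy.spatial.transform import Rotation as Ro
def state():
    o=get_obs(); R=Ro.from_quat(o["ee_rot"]).as_matrix(); return o,R
def plan(target, jaw=None):
    """target TCP world; jaw = world yaw (deg) wanted for jaw axis mod 180. prints turn, then tool-frame shift after turn"""
    o,R=state(); p=np.array(o["position"])
    yaw=np.degrees(np.arctan2(R[1,2],R[0,2]))
    a=0
    if jaw is not None:
        d=(jaw-yaw+90)%180-90   # world yaw change
        a=-np.radians(d)        # tool x down
    R2=R@Ro.from_rotvec([a,0,0]).as_matrix()
    s=R2.T@(np.array(target)-p)
    print("pos",np.round(p,4),"yaw %.1f"%yaw,"down",np.round(R[:,0],3),"j7 %.2f"%o["joint_pos"][6],"w %.3f"%o["grip_width"],"F",np.round(o["ft_force"],1),"t %.1f"%o["clock"])
    print("turn %.3f rad (%.1f deg); alt %.3f"%(a,np.degrees(a),a-np.sign(a)*np.pi),"then tool shift",np.round(s,4))
E
python3 - <<'E'
from h import *
c=camera("top"); h=cv2.cvtColor(c["img"],cv2.COLOR_BGR2HSV)
m=cv2.inRange(h,(0,180,100),(8,255,255))|cv2.inRange(h,(174,180,100),(180,255,255))
m[:, :380]=0
cs,_=cv2.findContours(m,cv2.RETR_EXTERNAL,cv2.CHAIN_APPROX_NONE)
for k in cs: print("red",cv2.contourArea(k),cv2.boundingRect(k), ray(c,k[:,0],.078).mean(0))
m=cv2.inRange(h,(0,0,170),(180,70,255)); m[:,:375]=0;
# foot front edge & others
e=[]
for r in range(150,245,6):
    x=np.where(m[r,375:420])[0]; e.append((375+x[0]-.5,r))
w=ray(c,e,.018); v=cv2.fitLine(w[:,:2].astype(np.float32),2,0,.01,.01).ravel(); print("front edge",v, "ang",np.degrees(np.arctan2(v[1],v[0])))
for nm,rng in(("top",range(130,160)),):
    pass
top=[];bot=[]
for col in range(390,428,3):
    r=np.where(m[:,col]&(np.arange(400)>120)&(np.arange(400)<270))[0]; top.append((col,r.min()-.5)); bot.append((col,r.max()+.5))
for e in(top,bot):
    w=ray(c,e,.018); v=cv2.fitLine(w[:,:2].astype(np.float32),2,0,.01,.01).ravel(); print(v,np.degrees(np.arctan2(v[1],v[0])))
g=camera("side"); h=cv2.cvtColor(g["img"],cv2.COLOR_BGR2HSV)
m=cv2.inRange(h,(0,180,60),(6,255,255))|cv2.inRange(h,(174,180,60),(180,255,255))
m[:230]=0;m[290:]=0;m[:,:250]=0;m[:,300:]=0
x,y,w,hh=cv2.boundingRect(m); print(x,y,w,hh)
k=m[y:y+hh,x:x+w]; print(k//255)
E
```

```text
red 30.0 (412, 189, 8, 6) [ 0.55772503 -0.19543581  0.078     ]
front edge [ 0.99977976  0.02098621  0.5585742  -0.12277643] ang 1.2025094
[ 0.02333461 -0.9997277   0.7139965  -0.1898452 ] -88.6629
[ 0.02134729 -0.99977213  0.40507972 -0.17976905] -88.776794
271 252 9 18
[[0 0 0 0 1 1 0 0 0]
 [0 0 0 1 1 1 1 1 0]
 [0 0 1 1 1 1 1 1 1]
 [0 0 1 1 1 1 1 1 1]
 [0 1 1 1 1 1 1 1 1]
 [1 1 1 1 1 1 1 1 1]
 [1 1 1 1 1 1 1 1 1]
 [1 1 1 1 1 1 1 1 1]
 [0 1 1 1 1 1 1 1 1]
 [0 1 1 1 1 1 1 1 1]
 [0 1 1 1 1 1 1 1 1]
 [0 1 1 1 1 1 1 1 1]
 [0 1 1 1 1 1 1 1 1]
 [0 1 1 1 1 1 1 1 1]
 [0 1 1 1 1 1 1 1 0]
 [0 0 1 1 1 1 1 0 0]
 [0 0 1 1 1 1 1 0 0]
 [0 0 0 0 1 1 0 0 0]]
```

```bash
python3 - <<'E'
from h import *
plan([.558,-.197,.2],1.3)
E
```

```text
pos [0.279  0.5592 0.2391] yaw 63.5 down [-0. -0. -1.] j7 -0.09 w 0.999 F [-0.3 -0.9  0.1] t 0.3
turn 1.085 rad (62.2 deg); alt -2.056 then tool shift [ 0.0393 -0.7623  0.2618]
```

>>> {"name": "play_rows", "arguments": {
  "increments": "0 0 0 0.136;0 0 0 0.136;0 0 0 0.136;0 0 0 0.136;0 0 0 0.136;0 0 0 0.136;0 0 0 0.136;0 0 0 0.136",
  "hand": -1
}}

```text
clock: 1.1
position: [0.2789, 0.5587, 0.2382]
ee_rot: [0.007, 0.707, -0.008, 0.707]
ft_force: [0.3, -0.2, 0.1]
grip_width: 0.997
```

>>> {"name": "play_rows", "arguments": {
  "increments": "0.003 -0.046 0.016 0;0.003 -0.046 0.016 0;0.003 -0.046 0.016 0;0.003 -0.046 0.016 0;0.003 -0.046 0.016 0;0.003 -0.046 0.016 0;0.003 -0.046 0.016 0;0.003 -0.046 0.016 0;0.003 -0.046 0.016 0;0.003 -0.046 0.016 0;0.003 -0.046 0.016 0;0.003 -0.046 0.016 0;0.003 -0.046 0.016 0;0.003 -0.046 0.016 0"
}}

```text
clock: 2.5
position: [0.4885, -0.1019, 0.1947]
ee_rot: [0.007, 0.706, -0.003, 0.708]
ft_force: [1.3, 0.9, 0.1]
grip_width: 1.002
```

```bash
python3 - <<'E'
from h import *
plan([.558,-.197,.15],1.3)
E
```

```text
pos [ 0.4885 -0.1019  0.1947] yaw -0.9 down [ 0.004  0.006 -1.   ] j7 0.17 w 1.002 F [1.3 0.9 0.1] t 2.5
turn -0.038 rad (-2.2 deg); alt 3.104 then tool shift [ 0.0444 -0.097   0.0672]
```

>>> {"name": "play_rows", "arguments": {
  "increments": "0.010 -0.024 0.017 -0.038;0.010 -0.024 0.017 0;0.010 -0.024 0.017 0;0.010 -0.024 0.017 0;0 0 0 0"
}}

```text
clock: 3.0
position: [0.5605, -0.2083, 0.1533]
ee_rot: [-0.005, 0.705, 0.007, 0.709]
ft_force: [0.1, -0.2, -0.5]
grip_width: 1.0
```

```bash
python3 - <<'E'
from h import *
plan([.558,-.197,.05],1.3)
c=camera("top"); cv2.imwrite("pics/a1.png",cv2.resize(c["img"][120:260,350:520],(728,600)))
c=camera("side"); cv2.imwrite("pics/a2.png",cv2.resize(c["img"][180:360,190:400],(700,600)))
E
```

```text
pos [ 0.5605 -0.2083  0.1533] yaw 1.0 down [ 0.006  0.003 -1.   ] j7 0.54 w 1.000 F [ 0.1 -0.2 -0.5] t 3.0
turn -0.005 rad (-0.3 deg); alt 3.137 then tool shift [ 0.1033  0.0111 -0.0029]
```

View pics/a2.png

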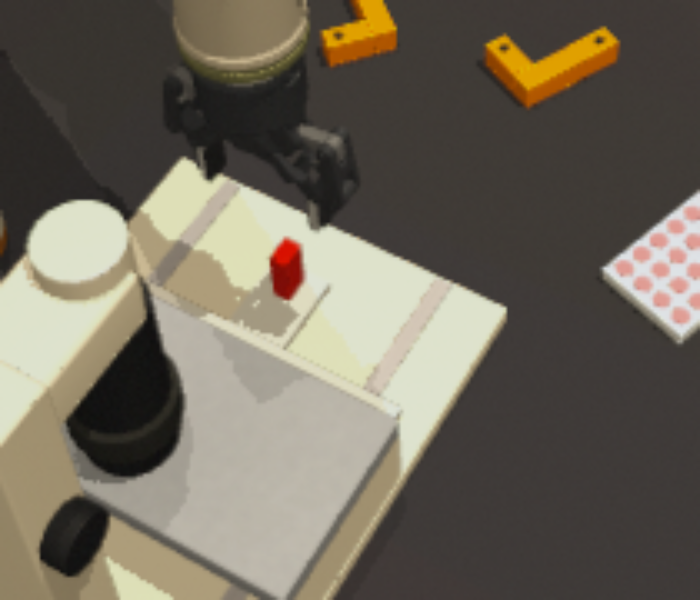

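>>> {"name": "play_rows", "arguments": {
  "increments": "0 0.011 -0.003 0;0.02 0 0 0;0.02 0 0 0;0.02 0 0 0;0.02 0 0 0;0.02 0 0 0;0 0 0 0"
}}

```text
clock: 3.8
position: [0.5584, -0.1788, 0.057]
ee_rot: [-0.006, 0.701, 0.016, 0.713]
ft_force: [-0.6, -0.2, -0.4]
grip_width: 0.994
```

>>> {"name": "play_rows", "arguments": {
  "increments": "0 0 0 0;0 0 0 0;0 0 0 0;0 0 0 0;0 0 0 0;0 0 0 0;0 0 0 0;0 0 0 0",
  "hand": 1,
  "squeeze": 60
}}

```text
clock: 4.6
position: [0.5605, -0.176, 0.0623]
ee_rot: [-0.007, 0.699, 0.018, 0.715]
ft_force: [0.6, 0.3, 0.0]
grip_width: 0.161
```

```bash
python3 - <<'E'
from h import *
plan([.554,-.037,.05],1.3)
c=camera("side"); cv2.imwrite("pics/a3.png",cv2.resize(c["img"][180:360,190:400],(700,600)))
E
```

```text
pos [ 0.5605 -0.176   0.0623] yaw 2.0 down [ 0.023  0.015 -1.   ] j7 0.57 w 0.161 F [0.6 0.3 0. ] t 4.6
turn 0.012 rad (0.7 deg); alt -3.130 then tool shift [ 0.0143  0.1389 -0.0036]
```

View pics/a3.png

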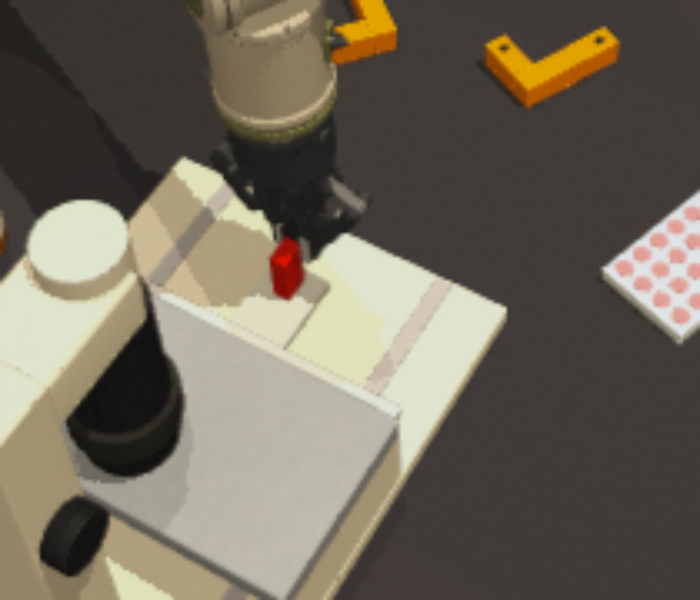

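>>> {"name": "play_rows", "arguments": {
  "increments": "0 0 0 0;0 0 0 0;0 0 0 0;0 0 0 0",
  "hand": -1
}}

```text
clock: 5.05
position: [0.5605, -0.1765, 0.0624]
ee_rot: [-0.007, 0.699, 0.017, 0.715]
ft_force: [0.4, 0.3, -0.7]
grip_width: 0.832
```

```bash
python3 - <<'E'
from h import *
plan([.558,-.198,.05],1.3)
o=get_obs(); print(np.round(o["joint_velocities"],3), np.round(o["joint_pos"],3))
E
```

```text
pos [ 0.5605 -0.1765  0.0624] yaw 1.9 down [ 0.023  0.015 -1.   ] j7 0.57 w 0.832 F [ 0.4  0.3 -0.7] t 5.0
turn 0.011 rad (0.6 deg); alt -3.130 then tool shift [ 0.012  -0.0216 -0.0033]
[ 0.002 -0.001  0.003 -0.    -0.001 -0.    -0.   ] [-0.326  0.48   0.704  1.797 -0.393  0.986  0.573]
```

>>> {"name": "play_rows", "arguments": {
  "increments": "0 0 0 0;0 0 0 0;0 0 0 0;0 0 0 0"
}}

```text
clock: 5.45
position: [0.5605, -0.1766, 0.0625]
ee_rot: [-0.007, 0.699, 0.017, 0.715]
ft_force: [0.4, 0.0, -0.1]
grip_width: 0.997
```

```bash
python3 - <<'E'
from h import *
plan([.558,-.198,.05],1.3)
o=get_obs(); print(np.round(o["joint_velocities"],3), np.round(o["joint_pos"],3))
E
```

```text
pos [ 0.5605 -0.1766  0.0625] yaw 1.9 down [ 0.023  0.015 -1.   ] j7 0.57 w 0.997 F [ 0.4  0.  -0.1] t 5.5
turn 0.011 rad (0.6 deg); alt -3.130 then tool shift [ 0.0121 -0.0215 -0.0033]
[ 0.002 -0.     0.001 -0.    -0.001 -0.001  0.   ] [-0.326  0.48   0.705  1.797 -0.393  0.986  0.573]
```

>>> {"name": "play_rows", "arguments": {
  "increments": "0 -0.011 0 0;0 -0.010 0 0;0 0 0 0;0 0 0 0"
}}

```text
clock: 5.85
position: [0.5612, -0.2003, 0.0622]
ee_rot: [-0.007, 0.699, 0.017, 0.715]
ft_force: [0.6, 0.6, -1.0]
grip_width: 0.999
```

```bash
python3 - <<'E'
from h import *
plan([.558,-.198,.05],1.3)
E
```

```text
pos [ 0.5612 -0.2003  0.0622] yaw 1.9 down [ 0.023  0.014 -1.   ] j7 0.62 w 0.999 F [ 0.6  0.6 -1. ] t 5.8
turn 0.010 rad (0.6 deg); alt -3.131 then tool shift [ 0.0122  0.0022 -0.0034]
```

>>> {"name": "play_rows", "arguments": {
  "increments": "0.004 0.001 -0.002 0;0.004 0.001 -0.001 0;0.004 0 0 0;0 0 0 0;0 0 0 0"
}}

```text
clock: 6.35
position: [0.5578, -0.1973, 0.0486]
ee_rot: [-0.007, 0.699, 0.017, 0.715]
ft_force: [0.2, -0.3, 0.0]
grip_width: 1.004
```

>>> {"name": "play_rows", "arguments": {
  "increments": "0 0 0 0;0 0 0 0;0 0 0 0;0 0 0 0;0 0 0 0;0 0 0 0;0 0 0 0;0 0 0 0",
  "hand": 1,
  "squeeze": 60
}}

```text
clock: 7.15
position: [0.5614, -0.1968, 0.0497]
ee_rot: [-0.008, 0.697, 0.017, 0.717]
ft_force: [3.3, -0.4, 0.7]
grip_width: 0.188
```

```bash
python3 - <<'E'
from h import *
plan([.554,-.077,.055],1.3)
E
```

```text
pos [ 0.5614 -0.1968  0.0497] yaw 2.0 down [ 0.028  0.013 -1.   ] j7 0.62 w 0.188 F [ 3.3 -0.4  0.7] t 7.2
turn 0.012 rad (0.7 deg); alt -3.129 then tool shift [-0.0039  0.12   -0.0045]
```

>>> {"name": "play_rows", "arguments": {
  "increments": "0 0.015 0 0;0 0.015 0 0;0 0.015 0 0;0 0.015 0 0;0 0.015 0 0;0 0.015 0 0;0 0.010 0 0;0 0 0 0"
}}

```text
clock: 7.95
position: [0.5594, -0.097, 0.0497]
ee_rot: [-0.008, 0.696, 0.013, 0.718]
ft_force: [4.2, 2.0, 0.7]
grip_width: 0.181
```

```bash
python3 - <<'E'
from h import *
plan([.557,-.077,.05],1.3)
c=camera("top"); cv2.imwrite("pics/a4.png",cv2.resize(c["img"][120:260,330:520],(800,590)))
E
```

```text
pos [ 0.5594 -0.097   0.0497] yaw 1.7 down [ 0.032  0.007 -0.999] j7 0.42 w 0.181 F [4.2 2.  0.7] t 8.0
turn 0.007 rad (0.4 deg); alt -3.134 then tool shift [-0.0003  0.02   -0.0019]
```

View pics/a4.png

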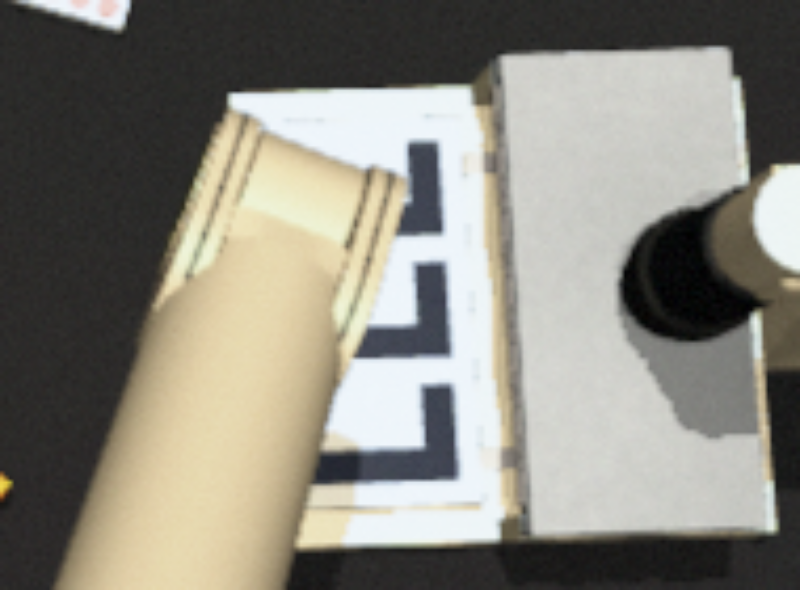

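Tray coming out; outlines appear. Pull on to the stop.

>>> {"name": "play_rows", "arguments": {
  "increments": "0 0.010 0 0;0 0.010 0 0;0 0.006 0 0;0 0.005 0 0;0 0.004 0 0;0 0.003 0 0;0 0 0 0"
}}

```text
clock: 8.7
position: [0.5591, -0.0797, 0.0496]
ee_rot: [-0.01, 0.693, -0.001, 0.721]
ft_force: [4.8, 3.9, 1.0]
grip_width: 0.179
```

```bash
python3 - <<'E'
from h import *
plan([.557,-.077,.05],1.3)
E
```

```text
pos [ 0.5591 -0.0797  0.0496] yaw 0.7 down [ 0.039 -0.015 -0.999] j7 0.35 w 0.179 F [4.8 3.9 1. ] t 8.7
turn -0.010 rad (-0.6 deg); alt 3.132 then tool shift [-0.0006  0.0027 -0.002 ]
```

>>> {"name": "play_rows", "arguments": {
  "increments": "0 0 0 0;0 0 0 0;0 0 0 0;0 0 0 0",
  "hand": -1
}}

```text
clock: 9.1
position: [0.5592, -0.0821, 0.0498]
ee_rot: [-0.009, 0.692, -0.002, 0.721]
ft_force: [0.3, 0.2, 0.0]
grip_width: 0.853
```

>>> {"name": "play_rows", "arguments": {
  "increments": "-0.02 0 0 0;-0.03 0 0 0;-0.03 0 0 0;-0.03 0 0 0;0 0 0 0"
}}

```text
clock: 9.6
position: [0.5539, -0.0811, 0.163]
ee_rot: [-0.009, 0.693, -0.003, 0.721]
ft_force: [-0.5, -0.1, -0.3]
grip_width: 1.002
```

```bash
python3 - <<'E'
from h import *
plan([.43,.1,.15],1.3)
c=camera("top"); cv2.imwrite("pics/a5.png",c["img"])
E
```

```text
pos [ 0.5539 -0.0811  0.163 ] yaw 0.5 down [ 0.04  -0.017 -0.999] j7 0.24 w 1.002 F [-0.5 -0.1 -0.3] t 9.6
turn -0.013 rad (-0.8 deg); alt 3.128 then tool shift [ 0.005   0.184  -0.1202]
```

View pics/a5.png

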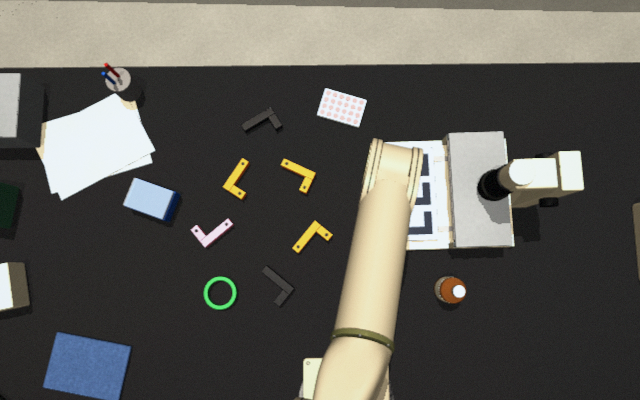

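```bash
python3 - <<'E'
from h import *
plan([.4447,.0433,.09],-38.4)
E
```

```text
pos [ 0.5531 -0.0807  0.1611] yaw 0.6 down [ 0.037 -0.017 -0.999] j7 0.24 w 0.997 F [ 0.6  0.2 -0.3] t 9.7
turn 0.680 rad (39.0 deg); alt -2.462 then tool shift [ 0.0649  0.0291 -0.1647]
```

>>> {"name": "play_rows", "arguments": {
  "increments": "0 0 0 0.136;0 0 0 0.136;0 0 0 0.136;0 0 0 0.136;0 0 0 0.136;0 0 0 0"
}}

```text
clock: 10.25
position: [0.5507, -0.0804, 0.156]
ee_rot: [0.239, 0.652, -0.243, 0.677]
ft_force: [0.4, 0.6, -0.2]
grip_width: 1.002
```

```bash
python3 - <<'E'
from h import *
plan([.4447,.0433,.09],-38.4)
E
```

```text
pos [ 0.5507 -0.0804  0.156 ] yaw -39.9 down [ 0.032 -0.017 -0.999] j7 -0.42 w 1.002 F [ 0.4  0.6 -0.2] t 10.2
turn -0.026 rad (-1.5 deg); alt 3.115 then tool shift [ 0.0605  0.0307 -0.1622]
```

>>> {"name": "play_rows", "arguments": {
  "increments": "0.005 0.005 -0.027 -0.026;0.006 0.005 -0.027 0;0.006 0.005 -0.027 0;0.006 0.005 -0.027 0;0.006 0.005 -0.027 0;0.006 0.003 -0.015 0;0 0 0 0"
}}

```text
clock: 10.95
position: [0.4452, 0.0359, 0.11]
ee_rot: [0.218, 0.659, -0.226, 0.683]
ft_force: [0.2, 0.7, 0.3]
grip_width: 0.999
```

```bash
python3 - <<'E'
from h import *
plan([.4447,.0433,.05],-38.4)
E
```

```text
pos [0.4452 0.0359 0.11  ] yaw -36.5 down [ 0.029 -0.022 -0.999] j7 -0.82 w 0.999 F [0.2 0.7 0.3] t 10.9
turn 0.032 rad (1.9 deg); alt -3.109 then tool shift [ 0.0598  0.0054 -0.0071]
```

>>> {"name": "play_rows", "arguments": {
  "increments": "0.012 0.003 -0.004 0.03;0.012 0.002 -0.003 0;0.012 0 0 0;0.012 0 0 0;0.008 0 0 0;0 0 0 0"
}}

```text
clock: 11.55
position: [0.4473, 0.0402, 0.0525]
ee_rot: [0.223, 0.656, -0.231, 0.683]
ft_force: [-0.2, -0.6, -0.3]
grip_width: 1.0
```

```bash
python3 - <<'E'
from h import *
plan([.4447,.0433,.02],-38.4)
c=camera("side"); cv2.imwrite("pics/b1.png",cv2.resize(c["img"][90:240,220:420],(800,600)))
E
```

```text
pos [0.4473 0.0402 0.0525] yaw -37.4 down [ 0.032 -0.022 -0.999] j7 -0.72 w 1.000 F [-0.2 -0.6 -0.3] t 11.6
turn 0.017 rad (1.0 deg); alt -3.125 then tool shift [ 0.0323  0.0007 -0.0053]
```

View pics/b1.png

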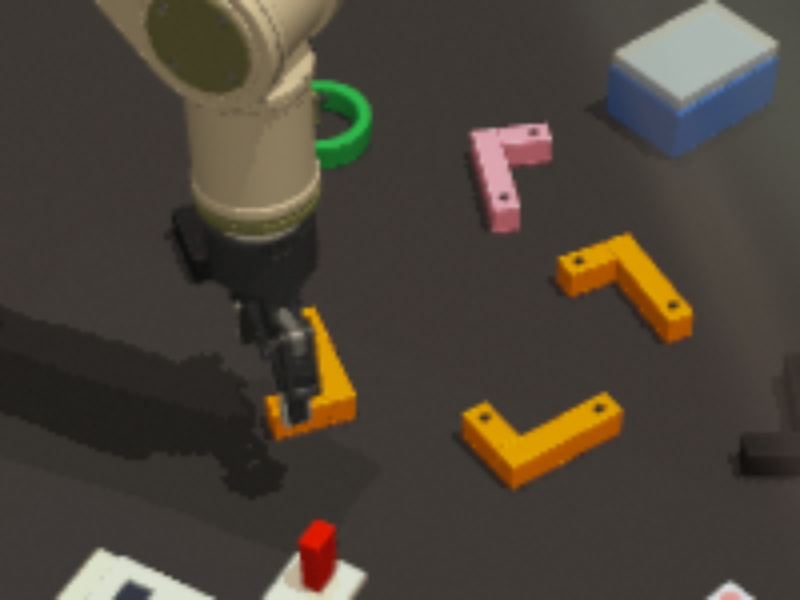

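>>> {"name": "play_rows", "arguments": {
  "increments": "0.011 0.001 -0.003 0.017;0.011 0 -0.002 0;0.009 0 0 0;0 0 0 0"
}}

```text
clock: 12.0
position: [0.446, 0.0439, 0.0201]
ee_rot: [0.23, 0.654, -0.236, 0.681]
ft_force: [0.1, 0.2, -0.5]
grip_width: 1.0
```

>>> {"name": "play_rows", "arguments": {
  "increments": "0 0 0 0;0 0 0 0;0 0 0 0;0 0 0 0;0 0 0 0;0 0 0 0;0 0 0 0",
  "hand": 1,
  "squeeze": 20
}}

```text
clock: 12.7
position: [0.4465, 0.0438, 0.0209]
ee_rot: [0.23, 0.653, -0.235, 0.682]
ft_force: [0.3, -0.4, 0.4]
grip_width: 0.252
```

>>> {"name": "play_rows", "arguments": {
  "increments": "-0.015 0 0 0;-0.020 0 0 0;-0.020 0 0 0;-0.020 0 0 0;-0.020 0 0 0;0 0 0 0;0 0 0 0"
}}

```text
clock: 13.4
position: [0.4411, 0.0451, 0.1173]
ee_rot: [0.229, 0.654, -0.237, 0.681]
ft_force: [0.2, -0.0, -1.6]
grip_width: 0.254
```

```bash
python3 - <<'E'
from h import *
plan([.4447,.0433,.02],-38.4)
c=camera("side"); cv2.imwrite("pics/b2.png",cv2.resize(c["img"][90:240,220:420],(800,600)))
E
```

```text
pos [0.4411 0.0451 0.1173] yaw -38.4 down [ 0.032 -0.022 -0.999] j7 -0.91 w 0.254 F [ 0.2 -0.  -1.6] t 13.4
turn -0.001 rad (-0.0 deg); alt 3.141 then tool shift [0.0974 0.0006 0.0002]
```

View pics/b2.png

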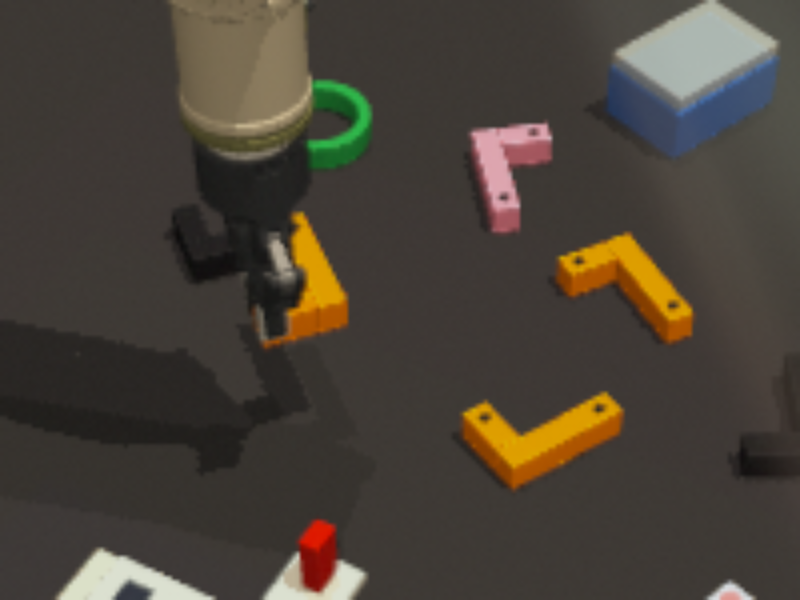

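>>> {"name": "play_rows", "arguments": {
  "increments": "0.015 0 0 0;0.015 0 0 0;0.012 0 0 0;0 0 0 0;0 0 0 0"
}}

```text
clock: 13.95
position: [0.4404, 0.0424, 0.0701]
ee_rot: [0.227, 0.655, -0.239, 0.68]
ft_force: [0.0, -0.3, -1.4]
grip_width: 0.246
```

>>> {"name": "play_rows", "arguments": {
  "increments": "0 0 0 0;0 0 0 0;0 0 0 0",
  "hand": 0.54
}}

```text
clock: 14.25
position: [0.4407, 0.0424, 0.0706]
ee_rot: [0.227, 0.655, -0.239, 0.68]
ft_force: [1.0, -0.1, -0.5]
grip_width: 0.247
```

>>> {"name": "play_rows", "arguments": {
  "increments": "0 0 0 0;0 0 0 0;0 0 0 0",
  "hand": 0.51
}}

```text
clock: 14.55
position: [0.4411, 0.0428, 0.0713]
ee_rot: [0.228, 0.655, -0.238, 0.68]
ft_force: [-0.3, -0.4, -1.9]
grip_width: 0.251
```

```bash
python3 - <<'E'
from h import *
plan([.4447,.0433,.02],-38.4)
c=camera("side"); cv2.imwrite("pics/b3.png",cv2.resize(c["img"][90:240,220:420],(800,600)))
E
```

```text
pos [0.4411 0.0428 0.0713] yaw -38.5 down [ 0.029 -0.026 -0.999] j7 -0.80 w 0.251 F [-0.3 -0.4 -1.9] t 14.6
turn -0.002 rad (-0.1 deg); alt 3.140 then tool shift [0.0514 0.0028 0.0005]
```

View pics/b3.png

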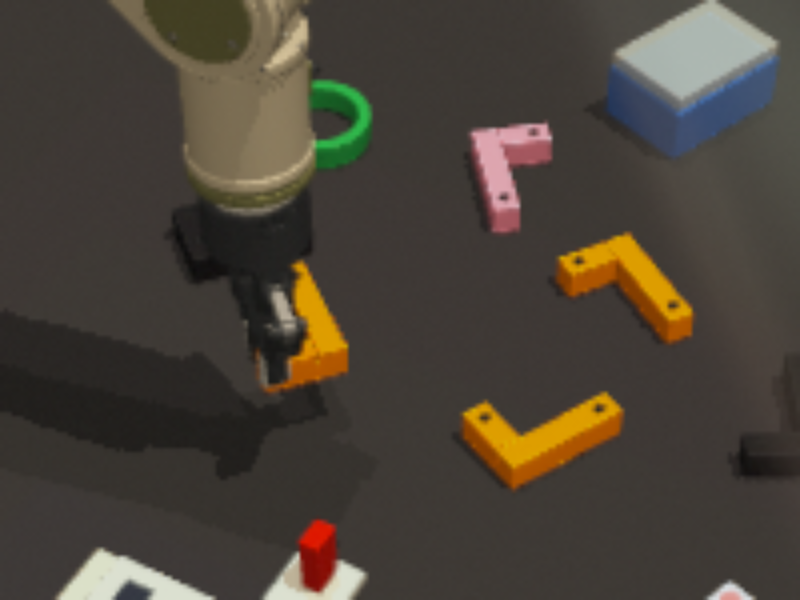

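>>> {"name": "play_rows", "arguments": {
  "increments": "0 0 0 0;0 0 0 0;0 0 0 0",
  "hand": 0.49
}}

```text
clock: 14.9
position: [0.4411, 0.0428, 0.0713]
ee_rot: [0.228, 0.655, -0.238, 0.68]
ft_force: [0.2, 0.5, -0.8]
grip_width: 0.255
```

```bash
python3 - <<'E'
from h import *
plan([.4447,.0433,.02],-38.4)
c=camera("side"); cv2.imwrite("pics/b4.png",cv2.resize(c["img"][120:220,250:350],(600,600)))
E
```

```text
pos [0.4411 0.0428 0.0713] yaw -38.5 down [ 0.029 -0.026 -0.999] j7 -0.80 w 0.255 F [ 0.2  0.5 -0.8] t 14.9
turn -0.002 rad (-0.1 deg); alt 3.140 then tool shift [0.0514 0.0027 0.0005]
```

View pics/b4.png

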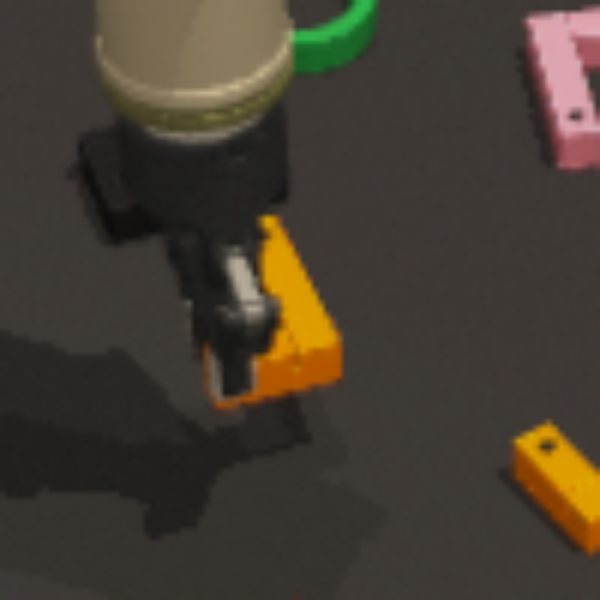

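>>> {"name": "play_rows", "arguments": {
  "increments": "0 0 0 0;0 0 0 0",
  "hand": 0.475
}}

```text
clock: 15.15
position: [0.4415, 0.0429, 0.0715]
ee_rot: [0.228, 0.655, -0.238, 0.68]
ft_force: [-0.8, 0.3, 0.5]
grip_width: 0.263
```

```bash
python3 - <<'E'
from h import *
plan([.4447,.0433,.02],-38.4)
c=camera("side"); cv2.imwrite("pics/b5.png",cv2.resize(c["img"][120:220,250:350],(600,600)))
E
```

```text
pos [0.4415 0.0429 0.0715] yaw -38.5 down [ 0.029 -0.026 -0.999] j7 -0.80 w 0.263 F [-0.8  0.3  0.5] t 15.2
turn -0.002 rad (-0.1 deg); alt 3.140 then tool shift [0.0516 0.0025 0.0003]
```

View pics/b5.png

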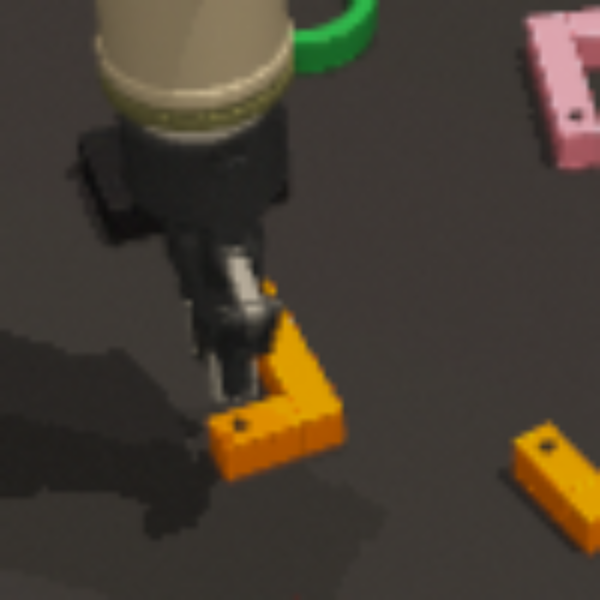

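>>> {"name": "play_rows", "arguments": {
  "increments": "-0.02 0 0 0;-0.03 0 0 0;-0.03 0 0 0;-0.03 0 0 0;0 0 0.03 0;0 0 0.04 0;0 0 0 0",
  "hand": -0.2
}}

```text
clock: 15.9
position: [0.4948, 0.0019, 0.1901]
ee_rot: [0.228, 0.654, -0.236, 0.681]
ft_force: [-0.4, -0.0, -0.5]
grip_width: 0.6
```

```bash
cat >> h.py <<'E'
def tops(c,vmin,lo=(12,150),hi=32,z=.026,eps=2.0,area=100):
    h=cv2.cvtColor(c["img"],cv2.COLOR_BGR2HSV)
    m=cv2.inRange(h,(lo[0],lo[1],vmin),(hi,255,255))
    m=cv2.morphologyEx(m,cv2.MORPH_CLOSE,np.ones((3,3),np.uint8))
    cs,_=cv2.findContours(m,cv2.RETR_EXTERNAL,cv2.CHAIN_APPROX_NONE); out=[]
    for k in cs:
        if cv2.contourArea(k)<area: continue
        a=cv2.approxPolyDP(k,eps,True)[:,0]; out.append((k[:,0],a))
        print(cv2.contourArea(k),a.tolist(),np.round(ray(c,a,z)[:,:2],3).tolist())
    return m,out
E
python3 - <<'E'
from h import *
plan([.4447,.0433,.02],-38.4)
c=camera("side"); cv2.imwrite("pics/b6.png",cv2.resize(c["img"][90:240,220:420],(800,600)))
h=cv2.cvtColor(c["img"],cv2.COLOR_BGR2HSV)
for p in [(300,178),(305,192),(383,157)]: print(h[p[1],p[0]])
tops(c,190)
d=camera("top"); cv2.imwrite("pics/b7.png",cv2.resize(d["img"][130:330,200:450],(750,600)))
E
```

```text
pos [0.4948 0.0019 0.1901] yaw -38.3 down [ 0.033 -0.023 -0.999] j7 -0.74 w 0.600 F [-0.4 -0.  -0.5] t 15.9
turn 0.002 rad (0.1 deg); alt -3.140 then tool shift [ 0.1673  0.0009 -0.0718]
[ 21 255 217]
[ 15 255 173]
[ 21 255 218]
219.5 [[374, 192], [369, 189], [351, 199], [341, 191], [336, 193], [349, 206]] [[0.666, 0.166], [0.648, 0.169], [0.621, 0.108], [0.58, 0.121], [0.572, 0.106], [0.628, 0.081]]
153.0 [[289, 168], [297, 185], [286, 189], [287, 194], [306, 188], [300, 177], [294, 177]] [[0.396, 0.124], [0.455, 0.076], [0.435, 0.046], [0.449, 0.03], [0.485, 0.079], [0.445, 0.108], [0.43, 0.099]]
173.5 [[360, 154], [363, 158], [374, 154], [387, 169], [392, 168], [377, 149]] [[0.556, 0.288], [0.573, 0.277], [0.594, 0.31], [0.658, 0.271], [0.67, 0.282], [0.592, 0.336]]
```

View pics/b6.png

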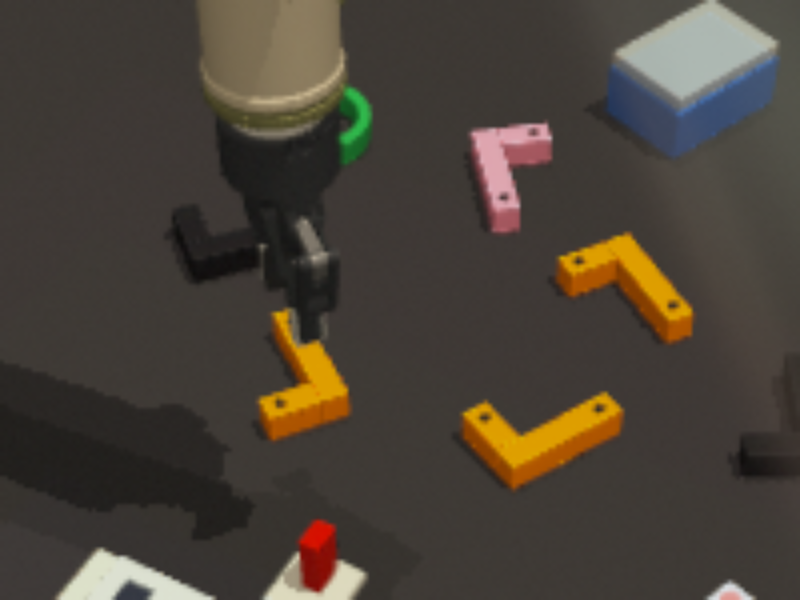

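View pics/b7.png

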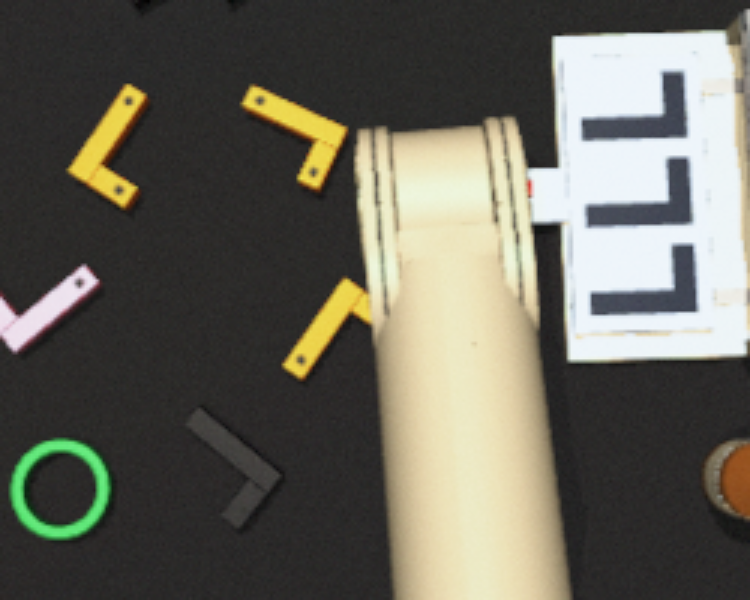

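```bash
python3 - <<'E'
from h import *
c=camera("top"); g=cv2.cvtColor(c["img"],cv2.COLOR_BGR2GRAY)
m=(g<110).astype(np.uint8)*255; m[:, :385]=0; m[:,440:]=0; m[:140]=0;m[246:]=0
cs,_=cv2.findContours(m,cv2.RETR_EXTERNAL,cv2.CHAIN_APPROX_NONE)
for k in cs:
    if cv2.contourArea(k)<100: continue
    a=cv2.approxPolyDP(k,2.5,True)[:,0]; print(cv2.contourArea(k),a.tolist(),np.round(ray(c,a,.03)[:,:2],3).tolist())
plan([.4353,.033,.06],-38.4)
E
```

```text
275.5 [[430, 212], [424, 212], [424, 227], [397, 228], [397, 234], [431, 233]] [[0.507, -0.243], [0.507, -0.226], [0.465, -0.224], [0.464, -0.149], [0.447, -0.149], [0.449, -0.243]]
265.0 [[428, 183], [423, 183], [422, 198], [396, 199], [396, 204], [429, 203]] [[0.589, -0.24], [0.589, -0.226], [0.547, -0.222], [0.545, -0.149], [0.531, -0.148], [0.532, -0.241]]
268.5 [[427, 155], [421, 154], [420, 169], [394, 170], [394, 175], [428, 174]] [[0.669, -0.24], [0.672, -0.223], [0.629, -0.219], [0.627, -0.146], [0.613, -0.145], [0.615, -0.241]]
pos [0.4916 0.0047 0.189 ] yaw -38.2 down [ 0.029 -0.02  -0.999] j7 -0.74 w 0.601 F [-0.6 -0.1  0.7] t 16.1
turn 0.003 rad (0.2 deg); alt -3.138 then tool shift [ 0.1268 -0.0131 -0.0662]
```

>>> {"name": "play_rows", "arguments": {
  "increments": "0.02 0 -0.025 0;0.02 -0.003 -0.02 0;0.02 -0.003 -0.02 0;0.02 -0.003 -0.008 0;0.02 0 0 0;0.02 0 0 0;0 0 0 0"
}}

```text
clock: 16.75
position: [0.424, 0.0488, 0.0623]
ee_rot: [0.229, 0.659, -0.228, 0.679]
ft_force: [-0.1, -0.7, 0.1]
grip_width: 0.596
```

```bash
python3 - <<'E'
from h import *
plan([.4353,.033,.022],-38.4)
E
```

```text
pos [0.424  0.0488 0.0623] yaw -37.7 down [ 0.028 -0.008 -1.   ] j7 -0.80 w 0.596 F [-0.1 -0.7  0.1] t 16.8
turn 0.012 rad (0.7 deg); alt -3.130 then tool shift [ 0.0408 -0.0058  0.0176]
```

>>> {"name": "play_rows", "arguments": {
  "increments": "0 -0.003 0.009 0.012;0.01 -0.003 0.007 0;0.01 0 0 0;0.010 0 0 0;0.004 0 0 0;0 0 0 0;0 0 0 0"
}}

```text
clock: 17.45
position: [0.4377, 0.0349, 0.0339]
ee_rot: [0.237, 0.656, -0.229, 0.679]
ft_force: [0.5, 0.3, 0.8]
grip_width: 0.604
```

```bash
python3 - <<'E'
from h import *
plan([.4353,.033,.022],-38.4)
c=camera("side"); cv2.imwrite("pics/b8.png",cv2.resize(c["img"][120:220,250:350],(600,600)))
E
```

```text
pos [0.4377 0.0349 0.0339] yaw -38.5 down [ 0.034  0.    -0.999] j7 -0.63 w 0.604 F [0.5 0.3 0.8] t 17.4
turn -0.001 rad (-0.1 deg); alt 3.140 then tool shift [ 0.0118 -0.0033 -0.001 ]
```

View pics/b8.png

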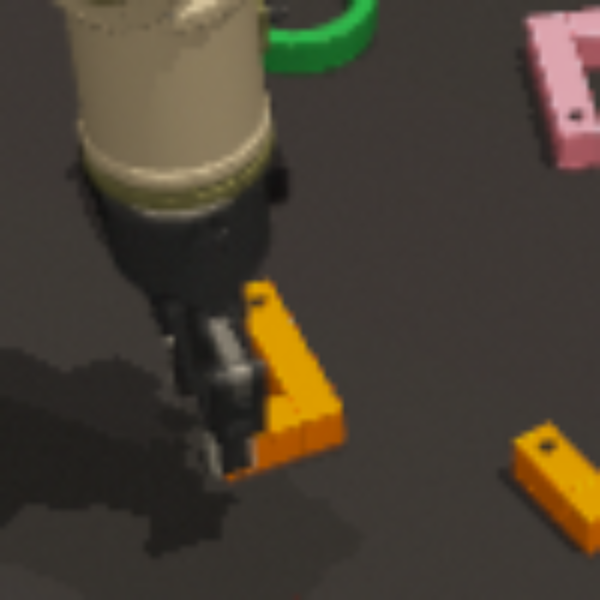

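>>> {"name": "play_rows", "arguments": {
  "increments": "0.006 -0.003 -0.001 0;0.005 0 0 0;0 0 0 0;0 0 0 0"
}}

```text
clock: 17.9
position: [0.4356, 0.0337, 0.0227]
ee_rot: [0.237, 0.656, -0.228, 0.679]
ft_force: [-0.3, -0.4, 0.4]
grip_width: 0.598
```

>>> {"name": "play_rows", "arguments": {
  "increments": "0 0 0 0;0 0 0 0;0 0 0 0;0 0 0 0;0 0 0 0",
  "hand": 1
}}

```text
clock: 18.4
position: [0.4357, 0.0336, 0.0229]
ee_rot: [0.237, 0.656, -0.228, 0.679]
ft_force: [0.5, 0.3, 0.3]
grip_width: 0.25
```

>>> {"name": "play_rows", "arguments": {
  "increments": "-0.010 0 0 0;-0.020 0 0 0;-0.020 0 0 0;-0.010 0 0 0;-0.006 0 0 0;0 0 0 0"
}}

```text
clock: 19.0
position: [0.432, 0.0328, 0.0899]
ee_rot: [0.236, 0.657, -0.229, 0.678]
ft_force: [0.0, 0.4, -1.9]
grip_width: 0.247
```

```bash
python3 - <<'E'
from h import *
plan([.4353,.033,.022],-38.4)
c=camera("side"); cv2.imwrite("pics/b9.png",cv2.resize(c["img"][120:220,250:350],(600,600)))
E
```

```text
pos [0.432  0.0328 0.0899] yaw -38.5 down [ 0.032 -0.    -0.999] j7 -0.83 w 0.247 F [ 0.   0.4 -1.9] t 19.0
turn -0.001 rad (-0.1 deg); alt 3.141 then tool shift [0.0679 0.0008 0.0008]
```

View pics/b9.png

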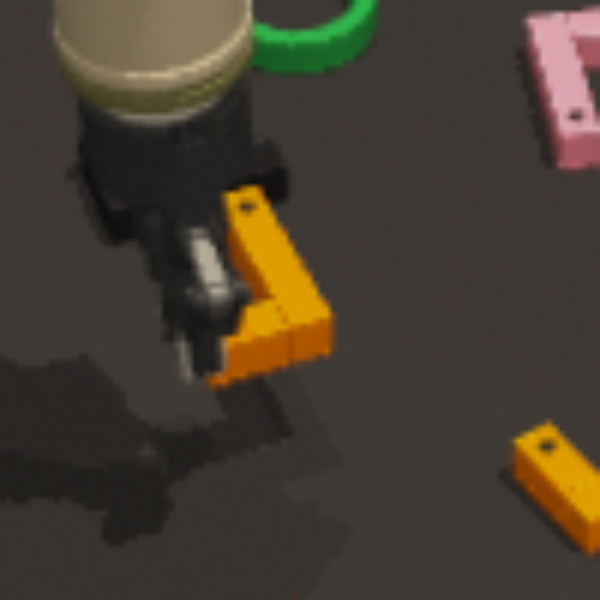

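>>> {"name": "play_rows", "arguments": {
  "increments": "0 0 0 0;0 0 0 0;0 0 0 0",
  "hand": 0.5
}}

```text
clock: 19.35
position: [0.4308, 0.0324, 0.088]
ee_rot: [0.235, 0.658, -0.23, 0.678]
ft_force: [-0.2, -0.5, -2.0]
grip_width: 0.249
```

```bash
python3 - <<'E'
from h import *
plan([.4353,.033,.022],-38.4)
c=camera("side"); cv2.imwrite("pics/b10.png",cv2.resize(c["img"][120:220,250:350],(600,600)))
E
```

```text
pos [0.4308 0.0324 0.088 ] yaw -38.4 down [ 0.029 -0.002 -1.   ] j7 -0.83 w 0.249 F [-0.2 -0.5 -2. ] t 19.4
turn -0.001 rad (-0.0 deg); alt 3.141 then tool shift [0.0661 0.0022 0.0015]
```

View pics/b10.png

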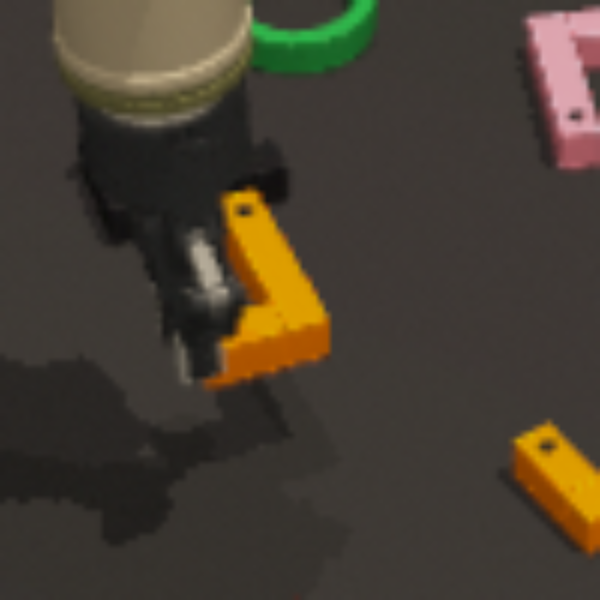

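Still level. Loosen a hair more.

>>> {"name": "play_rows", "arguments": {
  "increments": "0 0 0 0;0 0 0 0",
  "hand": 0.49
}}

```text
clock: 19.6
position: [0.4307, 0.0323, 0.0877]
ee_rot: [0.235, 0.658, -0.23, 0.678]
ft_force: [0.7, 0.2, -2.3]
grip_width: 0.256
```

```bash
python3 - <<'E'
from h import *
plan([.4353,.033,.022],-38.4)
c=camera("side"); cv2.imwrite("pics/b11.png",cv2.resize(c["img"][120:220,250:350],(600,600)))
E
```

```text
pos [0.4307 0.0323 0.0877] yaw -38.5 down [ 0.029 -0.003 -1.   ] j7 -0.83 w 0.256 F [ 0.7  0.2 -2.3] t 19.6
turn -0.001 rad (-0.1 deg); alt 3.141 then tool shift [0.0658 0.0024 0.0015]
```

View pics/b11.png

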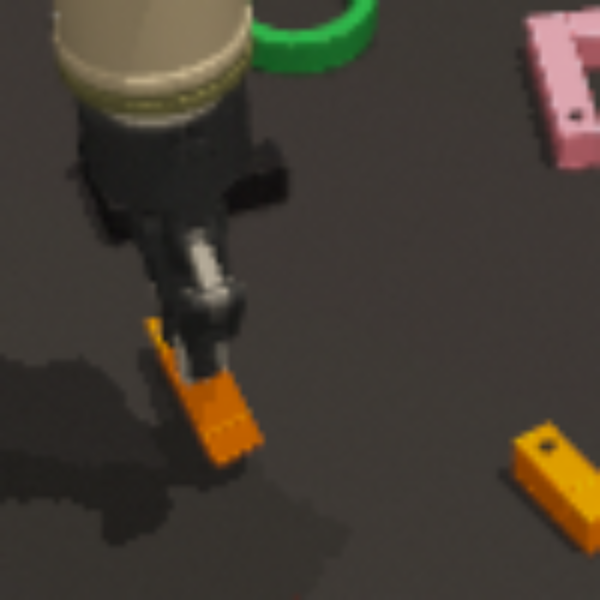

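>>> {"name": "play_rows", "arguments": {
  "increments": "0 0 0 0;0 0 0 0;0.008 0 0 0;0.006 0 0 0;0 0 0 0",
  "hand": 1
}}

```text
clock: 20.15
position: [0.4337, 0.0321, 0.0748]
ee_rot: [0.236, 0.656, -0.23, 0.679]
ft_force: [-2.1, -0.4, 0.3]
grip_width: 0.246
```

```bash
python3 - <<'E'
from h import *
plan([.4353,.033,.022],-38.4)
c=camera("side"); cv2.imwrite("pics/b12.png",cv2.resize(c["img"][120:220,250:350],(600,600)))
E
```

```text
pos [0.4337 0.0321 0.0748] yaw -38.5 down [ 0.034 -0.002 -0.999] j7 -0.77 w 0.246 F [-2.1 -0.4  0.3] t 20.1
turn -0.001 rad (-0.1 deg); alt 3.140 then tool shift [ 0.0528  0.0007 -0.0008]
```

View pics/b12.png

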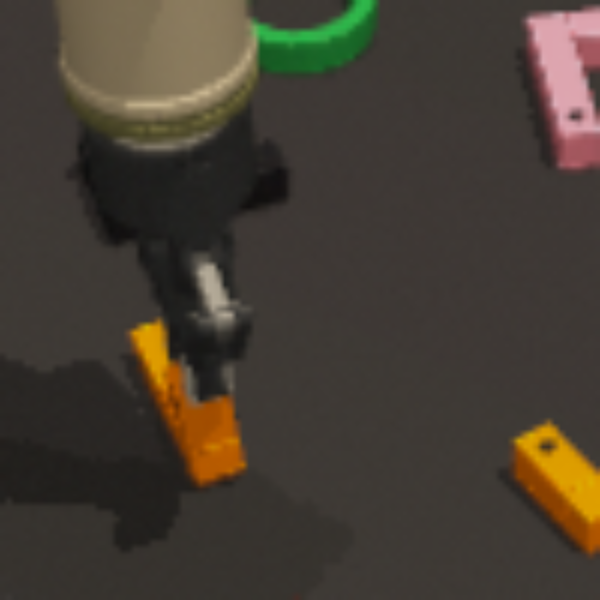

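>>> {"name": "play_rows", "arguments": {
  "increments": "-0.002 0.010 0 0;-0.002 0.010 0 0;-0.001 0.010 0 0;0 0.006 0 0;0 0 0 0",
  "hand": 0.5
}}

```text
clock: 20.7
position: [0.4576, 0.0643, 0.0811]
ee_rot: [0.236, 0.656, -0.229, 0.679]
ft_force: [0.1, 0.8, -2.0]
grip_width: 0.253
```

```bash
python3 - <<'E'
from h import *
plan([.4353,.033,.022],-38.4)
c=camera("side"); cv2.imwrite("pics/b13.png",cv2.resize(c["img"][120:220,250:350],(600,600)))
E
```

```text
pos [0.4576 0.0643 0.0811] yaw -38.4 down [ 0.033 -0.002 -0.999] j7 -0.76 w 0.253 F [ 0.1  0.8 -2. ] t 20.7
turn 0.000 rad (0.0 deg); alt -3.141 then tool shift [ 0.0584 -0.0396  0.0004]
```

View pics/b13.png

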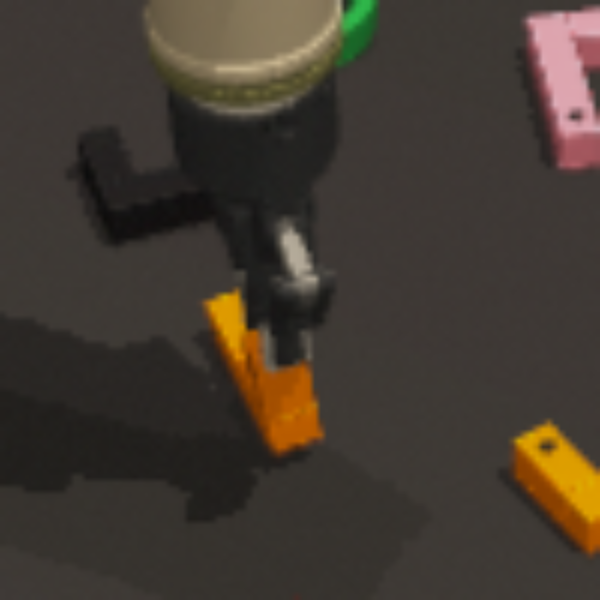

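>>> {"name": "play_rows", "arguments": {
  "increments": "0.005 0 0 0;0.004 0 0 0;0.003 0.002 0 0;0 0 0 0"
}}

```text
clock: 21.15
position: [0.4603, 0.0643, 0.0688]
ee_rot: [0.236, 0.655, -0.229, 0.68]
ft_force: [0.1, -0.4, 0.9]
grip_width: 0.252
```

>>> {"name": "play_rows", "arguments": {
  "increments": "0 0 0 0;0 0 0 0;0 0 0 0",
  "hand": 0
}}

```text
clock: 21.45
position: [0.4591, 0.0643, 0.0682]
ee_rot: [0.236, 0.656, -0.23, 0.679]
ft_force: [0.1, -0.6, 0.2]
grip_width: 0.499
```

```bash
python3 - <<'E'
from h import *
plan([.4353,.033,.022],-38.4)
c=camera("side"); cv2.imwrite("pics/b14.png",cv2.resize(c["img"][120:220,250:350],(600,600)))
E
```

```text
pos [0.4591 0.0643 0.0682] yaw -38.5 down [ 0.033 -0.002 -0.999] j7 -0.72 w 0.499 F [ 0.1 -0.6  0.2] t 21.4
turn -0.002 rad (-0.1 deg); alt 3.140 then tool shift [ 0.0454 -0.0402 -0.0004]
```

View pics/b14.png

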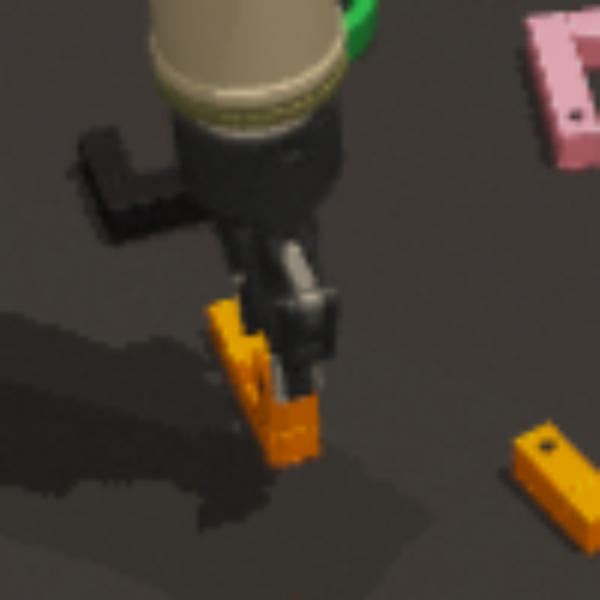

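>>> {"name": "play_rows", "arguments": {
  "increments": "-0.02 0 0 0;-0.02 0 0 0;-0.01 0 0 0;0 -0.02 0 0;0 -0.02 0 0;0 -0.01 0 0;0 0 0 0;0 0 0 0"
}}

```text
clock: 22.3
position: [0.4248, 0.0251, 0.119]
ee_rot: [0.236, 0.657, -0.229, 0.679]
ft_force: [-0.1, 0.3, -0.3]
grip_width: 0.5
```

```bash
python3 - <<'E'
from h import *
plan([.4591,.0643,.05],-38.4)
E
```

```text
pos [0.4248 0.0251 0.119 ] yaw -38.4 down [ 0.033 -0.    -0.999] j7 -0.94 w 0.500 F [-0.1  0.3 -0.3] t 22.3
turn -0.001 rad (-0.0 deg); alt 3.141 then tool shift [0.0701 0.0506 0.0007]
```

>>> {"name": "play_rows", "arguments": {
  "increments": "0.015 0 0 0;0.02 0 0 0;0.02 0 0 0;0.01 0 0 0;0 0 0 0",
  "hand": 1
}}

```text
clock: 22.8
position: [0.4302, 0.0276, 0.0527]
ee_rot: [0.235, 0.655, -0.228, 0.681]
ft_force: [0.6, -0.9, 0.3]
grip_width: -0.001
```

```bash
python3 - <<'E'
from h import *
plan([.4591,.0643,.05],-38.4)
c=camera("side"); cv2.imwrite("pics/b15.png",cv2.resize(c["img"][120:220,250:350],(600,600)))
E
```

```text
pos [0.4302 0.0276 0.0527] yaw -38.3 down [ 0.037 -0.001 -0.999] j7 -0.68 w -0.001 F [ 0.6 -0.9  0.3] t 22.8
turn 0.002 rad (0.1 deg); alt -3.139 then tool shift [ 0.0037  0.0467 -0.0003]
```

View pics/b15.png

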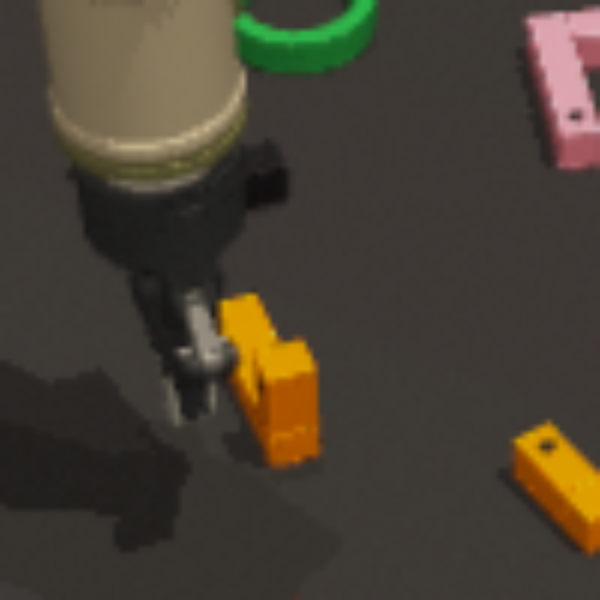

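>>> {"name": "play_rows", "arguments": {
  "increments": "0 0.01 0 0;0 0.01 0 0;0 0.01 0 0;0 0.01 0 0;0 0.01 0 0;0 0.005 0 0;0 0 0 0;0 0 0 0"
}}

```text
clock: 23.65
position: [0.4689, 0.0752, 0.0569]
ee_rot: [0.236, 0.655, -0.227, 0.682]
ft_force: [-0.2, -0.3, -0.1]
grip_width: -0.002
```

```bash
python3 - <<'E'
from h import *
plan([.4591,.0643,.05],-38.4)
c=camera("side"); cv2.imwrite("pics/b16.png",cv2.resize(c["img"][120:220,250:350],(600,600)))
E
```

```text
pos [0.4689 0.0752 0.0569] yaw -38.2 down [ 0.04  -0.    -0.999] j7 -0.66 w -0.002 F [-0.2 -0.3 -0.1] t 23.6
turn 0.004 rad (0.2 deg); alt -3.138 then tool shift [ 0.0065 -0.0148 -0.0011]
```

View pics/b16.png

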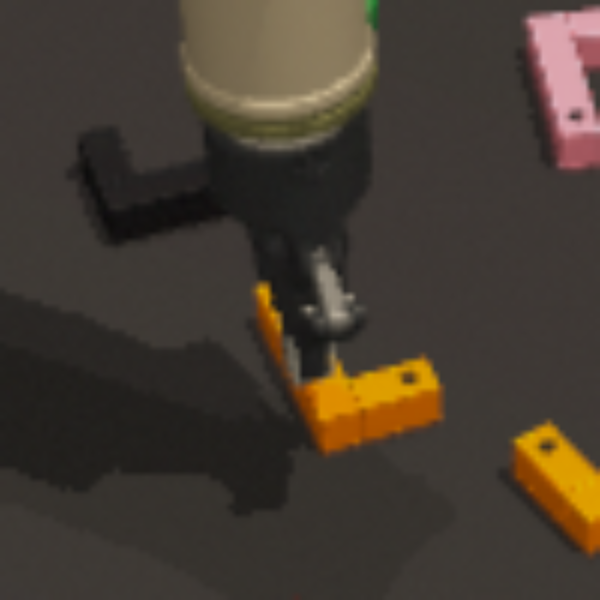

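>>> {"name": "play_rows", "arguments": {
  "increments": "-0.02 0 0 0;-0.03 0 0 0;-0.04 0 0 0;-0.03 -0.03 0 0;0 -0.04 0 0;0 -0.03 0 0;0 0 0 0;0 0 0 0",
  "hand": -0.3
}}

```text
clock: 24.5
position: [0.4049, 0.0016, 0.1681]
ee_rot: [0.237, 0.656, -0.226, 0.68]
ft_force: [0.5, -0.3, 0.4]
grip_width: 0.649
```

```bash
python3 - <<'E'
from h import *
plan([.4591,.0643,.05],-38.4)
c=camera("side"); cv2.imwrite("pics/b17.png",cv2.resize(c["img"][110:220,240:400],(800,550)))
tops(c,190)
print(); d=camera("top"); tops(d,150);cv2.imwrite("pics/b18.png",d["img"])
E
```

```text
pos [0.4049 0.0016 0.1681] yaw -38.3 down [ 0.037  0.003 -0.999] j7 -1.10 w 0.649 F [ 0.5 -0.3  0.4] t 24.5
turn 0.002 rad (0.1 deg); alt -3.139 then tool shift [0.1202 0.0798 0.0004]
219.5 [[374, 192], [369, 189], [351, 199], [341, 191], [336, 193], [349, 206]] [[0.666, 0.166], [0.648, 0.169], [0.621, 0.108], [0.58, 0.121], [0.572, 0.106], [0.628, 0.081]]
196.5 [[293, 168], [303, 189], [322, 184], [320, 180], [307, 183], [299, 167]] [[0.406, 0.13], [0.479, 0.071], [0.518, 0.117], [0.504, 0.128], [0.477, 0.098], [0.42, 0.143]]
173.5 [[360, 154], [363, 158], [374, 154], [387, 169], [392, 168], [377, 149]] [[0.556, 0.288], [0.573, 0.277], [0.594, 0.31], [0.658, 0.271], [0.67, 0.282], [0.592, 0.336]]

372.5 [[302, 211], [297, 216], [307, 224], [307, 227], [291, 247], [295, 251], [318, 225]] [[0.514, 0.114], [0.5, 0.128], [0.478, 0.1], [0.469, 0.1], [0.415, 0.145], [0.403, 0.134], [0.475, 0.07]]
358.0 [[283, 159], [281, 165], [304, 176], [299, 189], [306, 192], [315, 173]] [[0.663, 0.167], [0.646, 0.173], [0.613, 0.108], [0.577, 0.122], [0.568, 0.103], [0.622, 0.077]]
358.5 [[243, 158], [223, 185], [240, 198], [245, 192], [236, 187], [234, 182], [248, 162]] [[0.667, 0.28], [0.59, 0.336], [0.553, 0.288], [0.57, 0.274], [0.584, 0.299], [0.598, 0.305], [0.655, 0.266]]
```

View pics/b17.png

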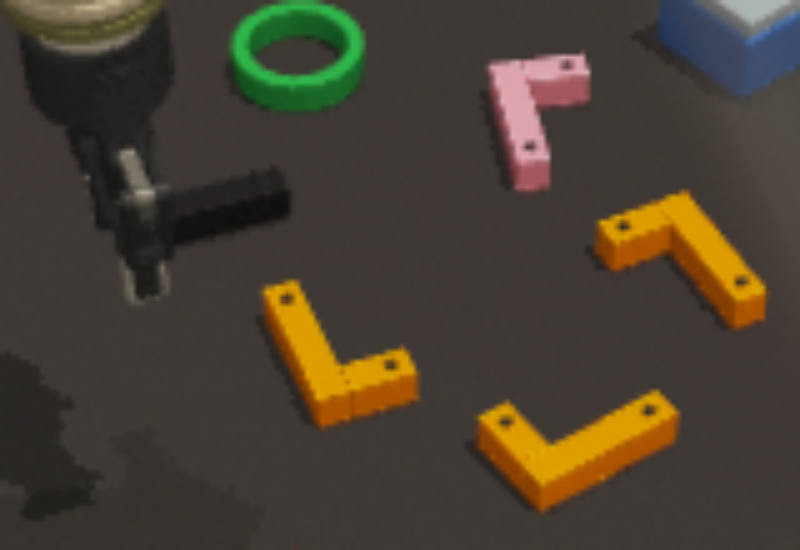

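```bash
cat >> h.py <<'E'
M6=np.array([(-11,-50),(-11,50),(11,50),(11,-28),(53,-28),(53,-50)])/1000
def fit6(P,mirror=False):
    M=M6*([-1,1] if mirror else [1,1]); best=None
    for Q in (P,P[::-1]):
        for s in range(6):
            q=np.roll(Q,s,0); a=M-M.mean(0); b=q-q.mean(0)
            U,S,Vt=np.linalg.svd(a.T@b); D=np.diag([1,np.sign(np.linalg.det(U@Vt))]); R=(U@D@Vt).T
            t=q.mean(0)-R@M.mean(0); e=np.sqrt(((M@R.T+t-q)**2).sum(1).mean())
            if best is None or e<best[0]: best=(e,t,np.degrees(np.arctan2(R[1,1],R[0,1])))
    return best
def poses(c,mask,z=.026,area=100,verb=True):
    mask=cv2.morphologyEx(mask,cv2.MORPH_CLOSE,np.ones((3,3),np.uint8))
    cs,_=cv2.findContours(mask,cv2.RETR_EXTERNAL,cv2.CHAIN_APPROX_NONE); out=[]
    for k in cs:
        if cv2.contourArea(k)<area: continue
        for eps in np.arange(1.2,6,.2):
            a=cv2.approxPolyDP(k,eps,True)[:,0]
            if len(a)<=6: break
        if len(a)!=6: print("verts",len(a),k[:,0].mean(0)); continue
        P=ray(c,a,z)[:,:2]; A=fit6(P); B=fit6(P,True); m=B[0]<A[0]; r=B if m else A
        out.append((r[1],r[2],m)); 
        if verb: print("px",k[:,0].mean(0).round(),"origin",r[1].round(4),"yang %.1f"%r[2],"MIRR" if m else "ok","err %.4f / %.4f"%(A[0],B[0]))
    return out
def omask(c,v): return cv2.inRange(cv2.cvtColor(c["img"],cv2.COLOR_BGR2HSV),(12,150,v),(32,255,255))
def dmask(c):
    g=cv2.cvtColor(c["img"],cv2.COLOR_BGR2GRAY); m=(g<110).astype(np.uint8)*255; m[:,:385]=0; m[:,440:]=0; m[:140]=0;m[246:]=0; return m
def local(o,ang,x,y):
    a=np.radians(ang); Y=np.array([np.cos(a),np.sin(a)]); X=np.array([Y[1],-Y[0]]); return np.array(o)+x*X+y*Y
E
python3 - <<'E'
from h import *
c=camera("side"); d=camera("top")
poses(c,omask(c,190)); print(); poses(d,omask(d,190)); print(); poses(d,dmask(d),z=.03)
E
```

```text
px [355. 197.] origin [0.6392 0.1264] yang 65.6 MIRR err 0.0189 / 0.0047
px [306. 180.] origin [0.449  0.1065] yang 140.7 ok err 0.0036 / 0.0200
px [376. 158.] origin [0.6249 0.3033] yang -34.3 ok err 0.0037 / 0.0205

px [304. 231.] origin [0.4453 0.1071] yang 140.6 ok err 0.0042 / 0.0198
px [300. 173.] origin [0.6361 0.1253] yang 65.6 MIRR err 0.0208 / 0.0034
px [236. 179.] origin [0.6218 0.3022] yang -33.8 ok err 0.0037 / 0.0197

px [418. 227.] origin [ 0.4554 -0.1965] yang 90.7 ok err 0.0035 / 0.0206
px [416. 197.] origin [ 0.5377 -0.1951] yang 90.7 ok err 0.0050 / 0.0205
px [414. 169.] origin [ 0.6196 -0.1924] yang 89.4 ok err 0.0042 / 0.0201
```

```bash
python3 - <<'E'
from h import *
g=local([.447,.107],140.7,0,-.008); print(g)
plan([*g,.12],50.7)
E
```

```text
[0.45319072 0.10193295]
pos [0.4053 0.0019 0.168 ] yaw -38.2 down [ 0.036 -0.    -0.999] j7 -1.10 w 0.648 F [0.6 0.7 0.2] t 24.7
turn -1.552 rad (-88.9 deg); alt 1.590 then tool shift [0.0497 0.0276 0.1067]
```

>>> {"name": "play_rows", "arguments": {
  "increments": "0 0 0 -0.142;0 0 0 -0.142;0 0 0 -0.142;0 0 0 -0.142;0 0 0 -0.142;0 0 0 -0.142;0 0 0 -0.142;0 0 0 -0.142;0 0 0 -0.142;0 0 0 -0.142;0 0 0 -0.13;0 0 0 0"
}}

```text
clock: 25.9
position: [0.408, 0.0056, 0.1671]
ee_rot: [-0.337, 0.621, 0.312, 0.635]
ft_force: [-1.1, -0.5, 0.4]
grip_width: 0.649
```

```bash
python3 - <<'E'
from h import *
g=local([.447,.107],140.7,0,-.008); print(g)
plan([*g,.08],50.7)
E
```

```text
[0.45319072 0.10193295]
pos [0.408  0.0056 0.1671] yaw 54.7 down [ 0.033 -0.023 -0.999] j7 0.40 w 0.649 F [-1.1 -0.5  0.4] t 25.9
turn 0.070 rad (4.0 deg); alt -3.071 then tool shift [0.0863 0.0295 0.1028]
```

>>> {"name": "play_rows", "arguments": {
  "increments": "0.01 0.006 0.02 0.07;0.01 0.008 0.028 0;0.01 0.008 0.024 0;0.01 0.004 0.012 0;0.005 0.002 0.006 0;0 0 0 0;0 0 0 0"
}}

```text
clock: 26.6
position: [0.4455, 0.0965, 0.1233]
ee_rot: [-0.31, 0.634, 0.28, 0.65]
ft_force: [1.1, 0.3, -0.5]
grip_width: 0.65
```

```bash
python3 - <<'E'
from h import *
g=local([.447,.107],140.7,0,-.008); print(g)
plan([*g,.06],50.7)
E
```

```text
[0.45319072 0.10193295]
pos [0.4455 0.0965 0.1233] yaw 49.4 down [ 0.038 -0.029 -0.999] j7 0.55 w 0.650 F [ 1.1  0.3 -0.5] t 26.6
turn -0.023 rad (-1.3 deg); alt 3.119 then tool shift [0.0633 0.0006 0.009 ]
```

>>> {"name": "play_rows", "arguments": {
  "increments": "0.015 0 0.005 -0.023;0.015 0 0.004 0;0.015 0 0 0;0.012 0 0 0;0.006 0 0 0;0 0 0 0"
}}

```text
clock: 27.2
position: [0.4541, 0.1022, 0.0619]
ee_rot: [-0.311, 0.631, 0.288, 0.65]
ft_force: [0.7, 0.4, -0.0]
grip_width: 0.654
```

```bash
python3 - <<'E'
from h import *
g=local([.447,.107],140.7,0,-.008)
plan([*g,.014],50.7)
c=camera("side"); cv2.imwrite("pics/c1.png",cv2.resize(c["img"][110:220,240:400],(800,550)))
E
```

```text
pos [0.4541 0.1022 0.0619] yaw 50.1 down [ 0.038 -0.018 -0.999] j7 0.84 w 0.654 F [ 0.7  0.4 -0. ] t 27.2
turn -0.010 rad (-0.6 deg); alt 3.131 then tool shift [ 0.0478  0.0025 -0.0013]
```

View pics/c1.png

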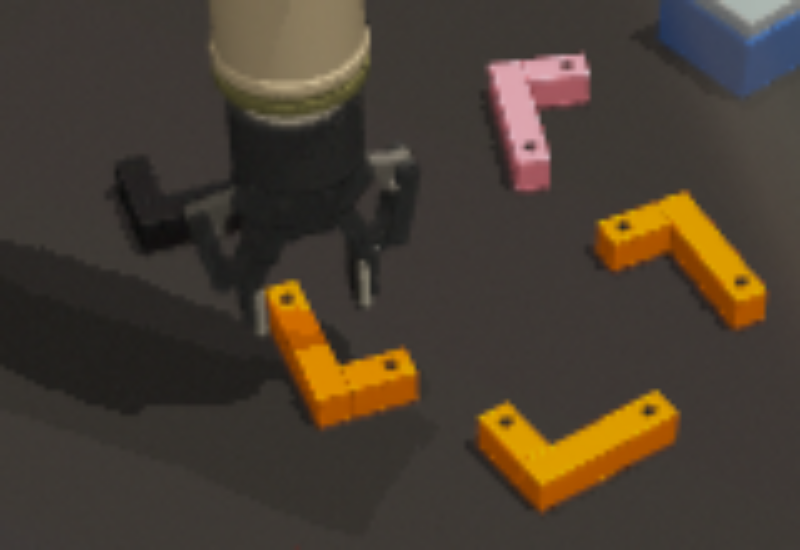

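Jaws straddle the long arm. Descend and grip.

>>> {"name": "play_rows", "arguments": {
  "increments": "0.012 0.001 -0.001 -0.01;0.012 0.001 0 0;0.012 0 0 0;0.006 0 0 0;0.003 0 0 0;0 0 0 0"
}}

```text
clock: 27.85
position: [0.4565, 0.1045, 0.0212]
ee_rot: [-0.312, 0.627, 0.292, 0.652]
ft_force: [0.0, -0.0, 0.2]
grip_width: 0.646
```

```bash
python3 - <<'E'
from h import *
g=local([.447,.107],140.7,0,-.008)
plan([*g,.014],50.7)
E
```

```text
pos [0.4565 0.1045 0.0212] yaw 50.6 down [ 0.044 -0.01  -0.999] j7 0.94 w 0.646 F [ 0.  -0.   0.2] t 27.9
turn -0.001 rad (-0.1 deg); alt 3.140 then tool shift [ 0.007   0.0012 -0.0042]
```

>>> {"name": "play_rows", "arguments": {
  "increments": "0 0 0 0;0 0 0 0;0 0 0 0;0 0 0 0;0 0 0 0;0 0 0 0",
  "hand": 1,
  "squeeze": 50
}}

```text
clock: 28.45
position: [0.457, 0.1049, 0.0227]
ee_rot: [-0.312, 0.626, 0.293, 0.652]
ft_force: [-0.0, 0.3, -2.1]
grip_width: 0.237
```

>>> {"name": "play_rows", "arguments": {
  "increments": "-0.01 0 0 0;-0.02 0 0 0;-0.03 0 0 0;-0.03 0 0 0;-0.02 0 0 0;-0.01 0 0 0;0 0 0 0"
}}

```text
clock: 29.15
position: [0.4516, 0.1028, 0.1473]
ee_rot: [-0.31, 0.629, 0.29, 0.651]
ft_force: [0.1, -0.2, -1.5]
grip_width: 0.239
```

```bash
python3 - <<'E'
from h import *
g=local([.4554,-.1965],91.3,0,-.008); print(g)
plan([*g,.13],1.3)
E
```

```text
[ 0.4555815  -0.20449794]
pos [0.4516 0.1028 0.1473] yaw 50.3 down [ 0.041 -0.012 -0.999] j7 0.48 w 0.239 F [ 0.1 -0.2 -1.5] t 29.1
turn 0.855 rad (49.0 deg); alt -2.287 then tool shift [ 0.0213 -0.3071 -0.0036]
```

>>> {"name": "play_rows", "arguments": {
  "increments": "0 0 0 0.12;0 0 0 0.12;0 0 0 0.12;0 0 0 0.12;0 0 0 0.12;0 0 0 0.12;0 0 0 0.1;0 0 0 0"
}}

```text
clock: 29.95
position: [0.4489, 0.1008, 0.1429]
ee_rot: [-0.013, 0.695, 0.003, 0.719]
ft_force: [-0.2, -0.5, -1.4]
grip_width: 0.241
```

>>> {"name": "play_rows", "arguments": {
  "increments": "0.001 -0.02 0 0;0.001 -0.035 0 0;0.001 -0.04 0 0;0.001 -0.04 0 0;0.001 -0.04 0 0;0.001 -0.04 0 0;0.001 -0.03 0 0;0.001 -0.02 0 0;0 -0.01 0 0;0 0 0 0;0 0 0 0"
}}

```text
clock: 31.05
position: [0.4566, -0.1855, 0.1353]
ee_rot: [-0.027, 0.696, 0.015, 0.718]
ft_force: [-0.0, -0.0, -1.7]
grip_width: 0.244
```

```bash
python3 - <<'E'
from h import *
g=local([.4554,-.1965],91.3,0,-.009); print(g)
plan([*g,.09],1.3)
c=camera("side"); cv2.imwrite("pics/c2.png",cv2.resize(c["img"][180:360,190:400],(700,600)))
E
```

```text
[ 0.45560419 -0.20549768]
pos [ 0.4566 -0.1855  0.1353] yaw 3.4 down [ 0.031 -0.017 -0.999] j7 0.59 w 0.244 F [-0.  -0.  -1.7] t 31.1
turn 0.036 rad (2.1 deg); alt -3.105 then tool shift [ 0.0455 -0.0191 -0.0029]
```

View pics/c2.png

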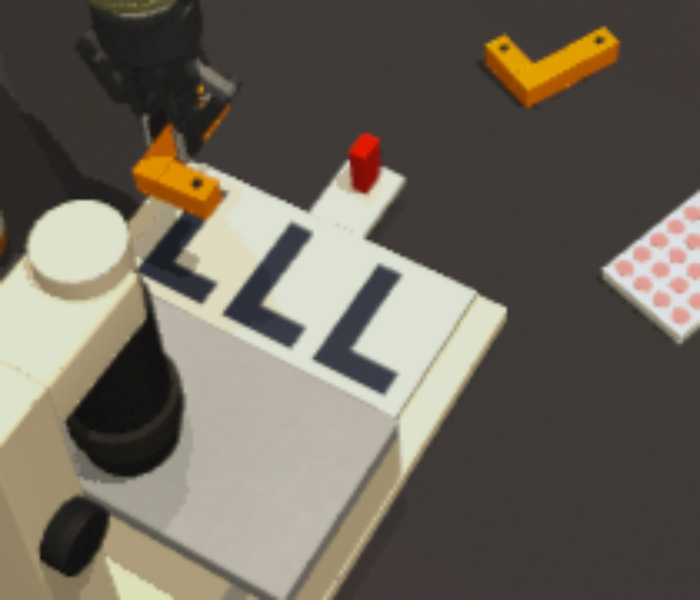

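>>> {"name": "play_rows", "arguments": {
  "increments": "0.008 -0.006 -0.001 0.036;0.01 -0.006 -0.001 0;0.01 -0.005 -0.001 0;0.01 -0.002 0 0;0.006 0 0 0;0 0 0 0;0 0 0 0"
}}

```text
clock: 31.8
position: [0.4582, -0.1979, 0.0899]
ee_rot: [-0.018, 0.695, 0.009, 0.719]
ft_force: [-0.2, -0.2, -1.2]
grip_width: 0.242
```

```bash
python3 - <<'E'
from h import *
g=local([.4554,-.1965],91.3,0,-.009)
plan([*g,.054],1.3)
c=camera("side"); cv2.imwrite("pics/c3.png",cv2.resize(c["img"][180:360,190:400],(700,600)))
E
```

```text
pos [ 0.4582 -0.1979  0.0899] yaw 2.2 down [ 0.034 -0.012 -0.999] j7 0.69 w 0.242 F [-0.2 -0.2 -1.2] t 31.8
turn 0.015 rad (0.9 deg); alt -3.126 then tool shift [ 0.0359 -0.0071 -0.004 ]
```

View pics/c3.png

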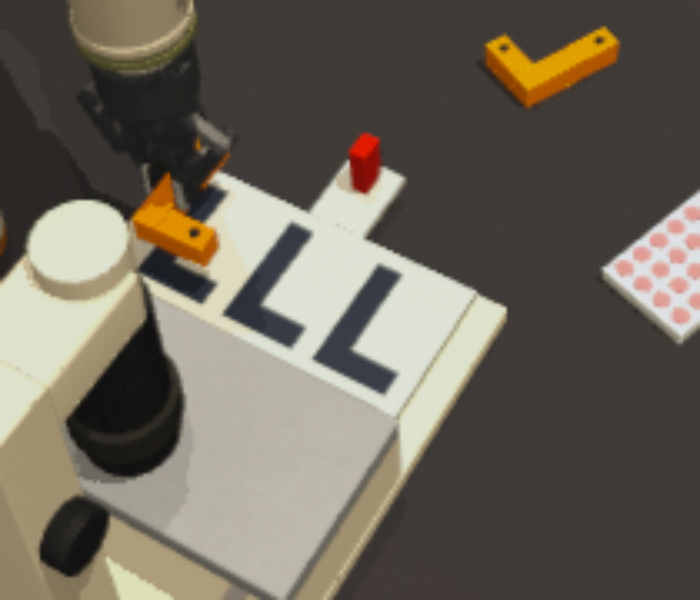

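>>> {"name": "play_rows", "arguments": {
  "increments": "0.008 -0.004 -0.002 0.015;0.008 -0.003 -0.002 0;0.006 -0.001 0 0;0.004 0 0 0;0 0 0 0;0 0 0 0"
}}

```text
clock: 32.45
position: [0.4554, -0.2069, 0.0619]
ee_rot: [-0.012, 0.695, 0.003, 0.719]
ft_force: [0.0, 0.1, -2.1]
grip_width: 0.244
```

```bash
python3 - <<'E'
from h import *
g=local([.4554,-.1965],91.3,0,-.009)
plan([*g,.054],1.3)
E
```

```text
pos [ 0.4554 -0.2069  0.0619] yaw 1.3 down [ 0.034 -0.012 -0.999] j7 0.75 w 0.244 F [ 0.   0.1 -2.1] t 32.5
turn -0.001 rad (-0.0 deg); alt 3.141 then tool shift [0.0079 0.0015 0.    ]
```

>>> {"name": "play_rows", "arguments": {
  "increments": "0.004 0.001 0 0;0.003 0 0 0;0.001 0 0 0;0 0 0 0"
}}

```text
clock: 32.85
position: [0.4561, -0.2058, 0.0536]
ee_rot: [-0.012, 0.695, 0.004, 0.719]
ft_force: [0.4, 0.0, -0.7]
grip_width: 0.236
```

>>> {"name": "play_rows", "arguments": {
  "increments": "0 0 0 0;0 0 0 0;0 0 0 0;0 0 0 0",
  "hand": 0.1
}}

```text
clock: 33.25
position: [0.4568, -0.206, 0.0542]
ee_rot: [-0.012, 0.694, 0.003, 0.72]
ft_force: [0.4, 0.2, -0.2]
grip_width: 0.449
```

>>> {"name": "play_rows", "arguments": {
  "increments": "-0.01 0 0 0;-0.02 0 0 0;-0.03 0 0 0;-0.03 0 0 0;-0.02 0 0 0;0 0.03 0 0;0 0.04 0 0;0 0.04 0 0;0 0.04 0 0;0 0.03 0 0;0 0 0 0"
}}

```text
clock: 34.35
position: [0.4497, -0.0228, 0.1709]
ee_rot: [-0.007, 0.693, 0.002, 0.721]
ft_force: [0.5, 0.3, -0.0]
grip_width: 0.449
```

```bash
python3 - <<'E'
from h import *
plan([.4591,.0643,.05],-38.4)
c=camera("side"); d=camera("top")
o=omask(c,170); poses(c,o,.026); print("z56"); poses(c,o,.056); print(); poses(d,omask(d,190),.026);print("z56"); poses(d,omask(d,190),.056); print(); poses(d,dmask(d),z=.03)
cv2.imwrite("pics/c4.png",cv2.resize(c["img"][180:360,190:400],(700,600)));cv2.imwrite("pics/c5.png",d["img"])
E
```

```text
pos [ 0.4497 -0.0228  0.1709] yaw 0.7 down [ 0.04  -0.008 -0.999] j7 -0.16 w 0.449 F [ 0.5  0.3 -0. ] t 34.4
turn 0.683 rad (39.1 deg); alt -2.458 then tool shift [ 0.1205  0.0718 -0.0512]
px [245. 248.] origin [ 0.4469 -0.1805] yang 87.7 ok err 0.0068 / 0.0178
px [355. 198.] origin [0.6429 0.119 ] yang 61.2 MIRR err 0.0202 / 0.0087
px [377. 160.] origin [0.6302 0.2995] yang -30.4 ok err 0.0087 / 0.0218
z56
px [245. 248.] origin [ 0.4624 -0.1961] yang 87.7 ok err 0.0073 / 0.0178
px [355. 198.] origin [0.6541 0.095 ] yang 61.2 MIRR err 0.0200 / 0.0088
px [377. 160.] origin [0.6417 0.271 ] yang -30.4 ok err 0.0085 / 0.0215

px [419. 227.] origin [ 0.456  -0.2002] yang 91.4 ok err 0.0032 / 0.0204
px [300. 173.] origin [0.6361 0.1253] yang 65.6 MIRR err 0.0208 / 0.0034
px [236. 179.] origin [0.6218 0.3022] yang -33.8 ok err 0.0037 / 0.0197
z56
px [419. 227.] origin [ 0.4536 -0.1947] yang 91.4 ok err 0.0039 / 0.0203
px [300. 173.] origin [0.6306 0.1237] yang 65.6 MIRR err 0.0207 / 0.0042
px [236. 179.] origin [0.6165 0.2971] yang -33.8 ok err 0.0045 / 0.0197

px [416. 197.] origin [ 0.5377 -0.1951] yang 90.7 ok err 0.0050 / 0.0205
px [415. 168.] origin [ 0.6205 -0.193 ] yang 89.6 ok err 0.0048 / 0.0213
```

View pics/c4.png

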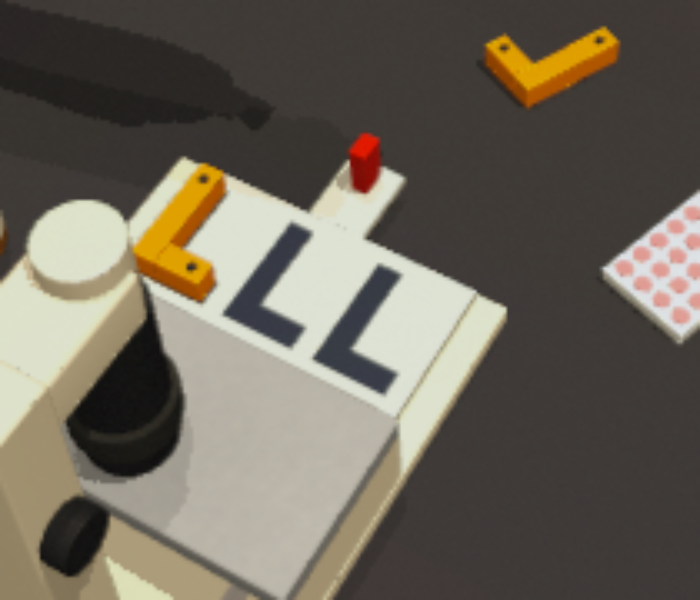

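View pics/c5.png

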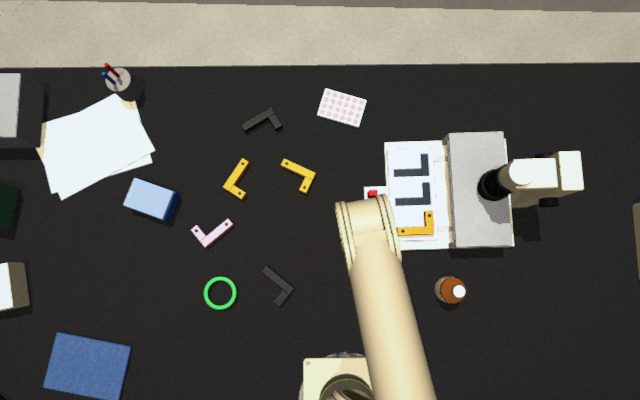

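```bash
python3 - <<'E'
from h import *
g=local([.623,.3027],-34,.030,-.039); print(g)
plan([*g,.13],-34)
E
```

```text
[0.57389175 0.2996374 ]
pos [ 0.4499 -0.0264  0.1708] yaw 0.5 down [ 0.04  -0.009 -0.999] j7 -0.16 w 0.448 F [ 0.5 -0.3 -0. ] t 34.5
turn 0.602 rad (34.5 deg); alt -2.539 then tool shift [ 0.0428  0.339  -0.0811]
```

>>> {"name": "play_rows", "arguments": {
  "increments": "0 0 0 0.12;0 0 0 0.12;0 0 0 0.12;0 0 0 0.12;0 0 0 0.1;0 0 0 0",
  "hand": -0.4
}}

```text
clock: 35.05
position: [0.4502, -0.0365, 0.1718]
ee_rot: [0.213, 0.66, -0.211, 0.689]
ft_force: [-0.1, -0.7, -0.1]
grip_width: 0.702
```

```bash
python3 - <<'E'
from h import *
g=local([.623,.3027],-34,.030,-.039)
plan([*g,.12],-34)
E
```

```text
pos [ 0.4502 -0.0365  0.1718] yaw -34.9 down [ 0.04  -0.01  -0.999] j7 -0.73 w 0.702 F [-0.1 -0.7 -0.1] t 35.0
turn -0.016 rad (-0.9 deg); alt 3.126 then tool shift [ 0.0532  0.3471 -0.0874]
```

>>> {"name": "play_rows", "arguments": {
  "increments": "0.004 0.025 -0.006 -0.016;0.005 0.04 -0.01 0;0.005 0.045 -0.011 0;0.005 0.045 -0.011 0;0.005 0.045 -0.011 0;0.005 0.045 -0.011 0;0.005 0.04 -0.01 0;0.004 0.025 -0.006 0;0 0.012 -0.003 0;0 0 0 0;0 0 0 0"
}}

```text
clock: 36.15
position: [0.5752, 0.2734, 0.1372]
ee_rot: [0.201, 0.66, -0.201, 0.695]
ft_force: [0.5, -0.5, 0.5]
grip_width: 0.698
```

```bash
python3 - <<'E'
from h import *
g=local([.623,.3027],-34,.030,-.039)
plan([*g,.07],-34)
E
```

```text
pos [0.5752 0.2734 0.1372] yaw -33.1 down [ 0.048 -0.014 -0.999] j7 -0.84 w 0.698 F [ 0.5 -0.5  0.5] t 36.1
turn 0.016 rad (0.9 deg); alt -3.126 then tool shift [ 0.0667  0.02   -0.0189]
```

>>> {"name": "play_rows", "arguments": {
  "increments": "0.014 0.007 -0.007 0.016;0.014 0.007 -0.007 0;0.014 0.004 -0.004 0;0.012 0 0 0;0.006 0 0 0;0 0 0 0;0 0 0 0"
}}

```text
clock: 36.85
position: [0.5723, 0.2944, 0.0715]
ee_rot: [0.208, 0.658, -0.209, 0.693]
ft_force: [0.1, 0.1, -0.0]
grip_width: 0.702
```

```bash
python3 - <<'E'
from h import *
g=local([.623,.3027],-34,.030,-.039)
plan([*g,.016],-34)
c=camera("side"); cv2.imwrite("pics/d1.png",cv2.resize(c["img"][100:220,300:460],(800,600)))
E
```

```text
pos [0.5723 0.2944 0.0715] yaw -34.3 down [ 0.046 -0.015 -0.999] j7 -0.86 w 0.702 F [ 0.1  0.1 -0. ] t 36.9
turn -0.006 rad (-0.3 deg); alt 3.136 then tool shift [ 0.0555  0.0045 -0.0042]
```

View pics/d1.png

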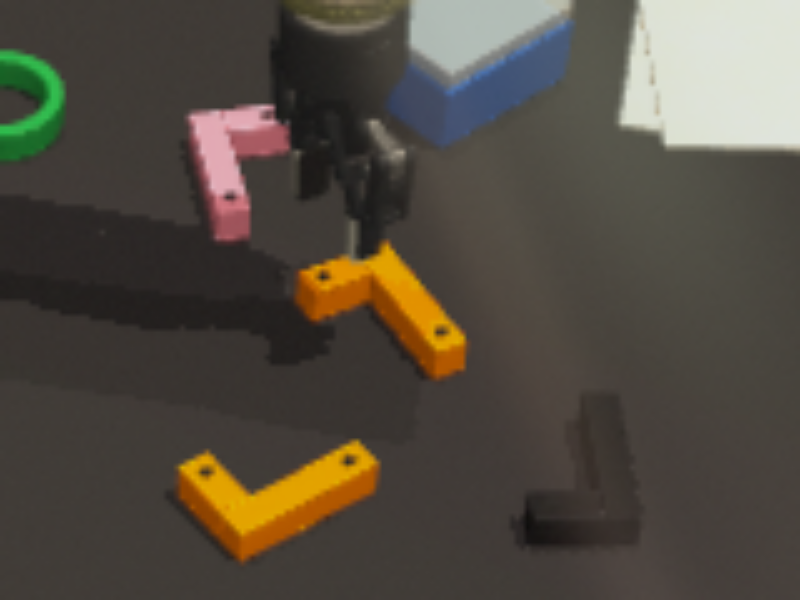

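>>> {"name": "play_rows", "arguments": {
  "increments": "0.012 0.001 -0.002 0;0.012 0.001 -0.002 0;0.012 0 0 0;0.010 0 0 0;0.005 0 0 0;0.002 0 0 0;0 0 0 0"
}}

```text
clock: 37.6
position: [0.5729, 0.2975, 0.014]
ee_rot: [0.209, 0.658, -0.209, 0.693]
ft_force: [0.0, 0.3, -0.4]
grip_width: 0.701
```

```bash
python3 - <<'E'
from h import *
g=local([.623,.3027],-34,.033,-.039)
plan([*g,.016],-34)
c=camera("side"); cv2.imwrite("pics/d2.png",cv2.resize(c["img"][100:220,300:460],(800,600)))
E
```

```text
pos [0.5729 0.2975 0.014 ] yaw -34.4 down [ 0.047 -0.015 -0.999] j7 -0.84 w 0.701 F [ 0.   0.3 -0.4] t 37.6
turn -0.006 rad (-0.4 deg); alt 3.135 then tool shift [-0.0021 -0.0007 -0.0003]
```

View pics/d2.png

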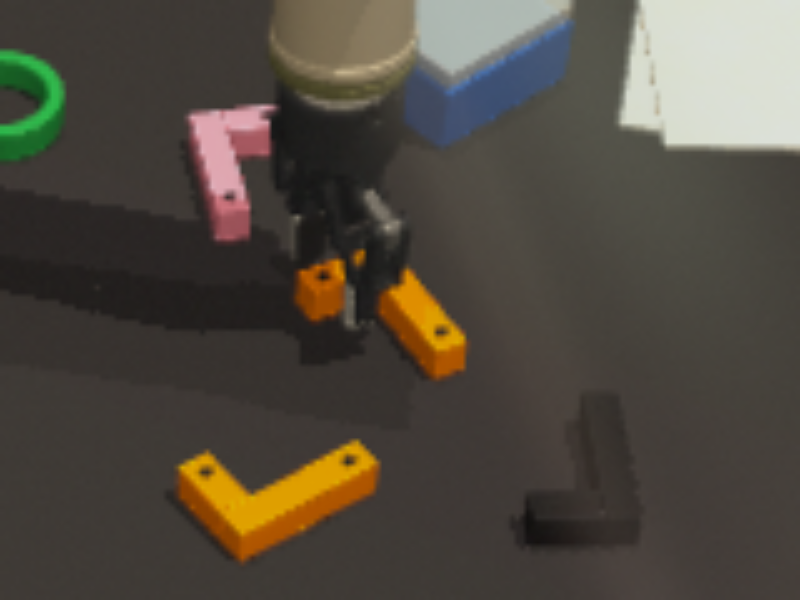

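Good straddle of the short arm. Grip and lift.

>>> {"name": "play_rows", "arguments": {
  "increments": "0 0 0 0;0 0 0 0;0 0 0 0;0 0 0 0;0 0 0 0;0 0 0 0",
  "hand": 1,
  "squeeze": 70
}}

```text
clock: 38.25
position: [0.5737, 0.2982, 0.016]
ee_rot: [0.209, 0.658, -0.208, 0.693]
ft_force: [-0.3, -0.5, -1.1]
grip_width: 0.24
```

```bash
python3 - <<'E'
from h import *
plan([.573,.298,.016],-34)
c=camera("side"); d=camera("top"); poses(d,omask(d,190)); poses(c,omask(c,190))
E
```

```text
pos [0.5737 0.2982 0.016 ] yaw -34.4 down [ 0.049 -0.013 -0.999] j7 -0.84 w 0.240 F [-0.3 -0.5 -1.1] t 38.2
turn -0.006 rad (-0.4 deg); alt 3.135 then tool shift [-0.     -0.0005 -0.0005]
px [419. 227.] origin [ 0.456  -0.2002] yang 91.4 ok err 0.0032 / 0.0204
px [300. 173.] origin [0.6361 0.1253] yang 65.6 MIRR err 0.0208 / 0.0034
px [244. 248.] origin [ 0.4419 -0.1772] yang 88.9 ok err 0.0047 / 0.0199
px [355. 197.] origin [0.6392 0.1264] yang 65.6 MIRR err 0.0189 / 0.0047
```

>>> {"name": "play_rows", "arguments": {
  "increments": "-0.01 0 0 0;-0.02 0 0 0;-0.03 0 0 0;-0.03 0 0 0;-0.02 0 0 0;-0.01 0 0 0;0 0 0 0"
}}

```text
clock: 39.05
position: [0.5673, 0.2988, 0.1428]
ee_rot: [0.21, 0.658, -0.209, 0.693]
ft_force: [0.1, -0.0, -1.4]
grip_width: 0.241
```

```bash
python3 - <<'E'
from h import *
g=local([.620,-.1925],91.3,.033,-.039); print(g)
plan([*g,.13],91.3)
c=camera("side"); cv2.imwrite("pics/d3.png",cv2.resize(c["img"][100:220,300:460],(800,600)))
E
```

```text
[ 0.65387631 -0.23074128]
pos [0.5673 0.2988 0.1428] yaw -34.4 down [ 0.048 -0.013 -0.999] j7 -0.91 w 0.241 F [ 0.1 -0.  -1.4] t 39.0
turn 0.947 rad (54.3 deg); alt -2.194 then tool shift [0.024  0.0734 0.5312]
```

View pics/d3.png

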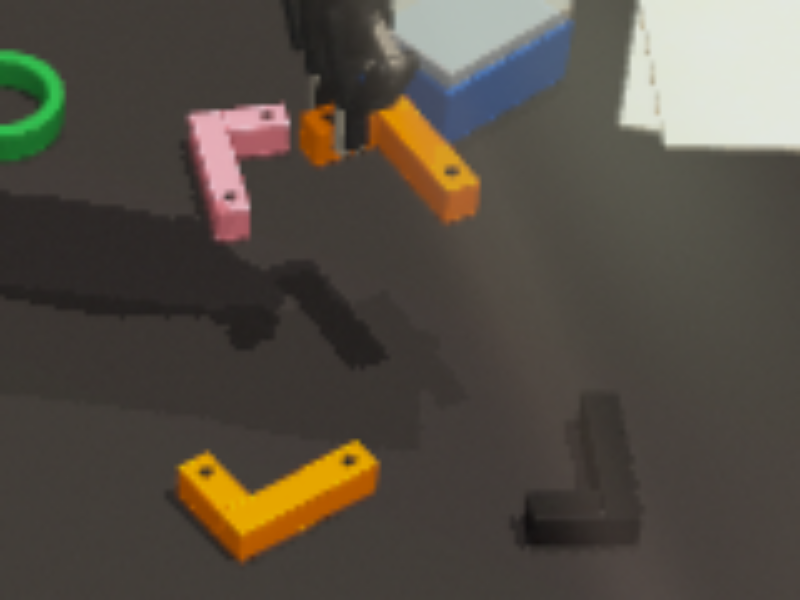

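>>> {"name": "play_rows", "arguments": {
  "increments": "0 0 0 -0.1;0 0 0 -0.14;0 0 0 -0.14;0 0 0 -0.14;0 0 0 -0.14;0 0 0 -0.14;0 0 0 -0.14;0 0 0 -0.14;0 0 0 -0.14;0 0 0 -0.14;0 0 0 -0.14;0 0 0 -0.14;0 0 0 -0.14;0 0 0 -0.14;0 0 0 -0.1;0 0 0 -0.07;0 0 0 0"
}}

```text
clock: 40.8
position: [0.5556, 0.2922, 0.1141]
ee_rot: [0.515, -0.503, -0.489, -0.493]
ft_force: [-0.1, -0.2, -1.0]
grip_width: 0.242
```

```bash
python3 - <<'E'
from h import *
g=local([.620,-.1925],91.3,.033,-.039); print(g)
plan([*g,.13],91.3); print(np.round(get_obs()["joint_pos"],2))
E
```

```text
[ 0.65387631 -0.23074128]
pos [0.5556 0.2922 0.1141] yaw 90.4 down [ 0.016 -0.037 -0.999] j7 1.10 w 0.242 F [-0.1 -0.2 -1. ] t 40.8
turn -0.016 rad (-0.9 deg); alt 3.126 then tool shift [ 0.0047 -0.0863 -0.5253]
[-0.84  0.45  0.34  1.61 -0.12  1.11  1.1 ]
```

>>> {"name": "play_rows", "arguments": {
  "increments": "-0.01 -0.004 -0.02 -0.016;-0.01 -0.007 -0.04 0;-0.008 -0.008 -0.048 0;-0.002 -0.008 -0.048 0;-0.002 -0.008 -0.048 0;-0.001 -0.008 -0.048 0;0 -0.008 -0.048 0;0 -0.008 -0.048 0;0 -0.008 -0.048 0;0 -0.007 -0.04 0;0 -0.004 -0.025 0;0 -0.002 -0.015 0;0 0 0 0;0 0 0 0"
}}

```text
clock: 42.2
position: [0.6378, -0.1949, 0.1533]
ee_rot: [-0.509, 0.51, 0.49, 0.49]
ft_force: [-0.3, 0.5, -0.7]
grip_width: 0.242
```

```bash
python3 - <<'E'
from h import *
g=local([.620,-.1925],91.3,.033,-.039); print(g)
plan([*g,.10],91.3); print(np.round(get_obs()["joint_pos"],2))
c=camera("side"); cv2.imwrite("pics/d4.png",cv2.resize(c["img"][160:340,190:430],(800,600)))
E
```

```text
[ 0.65387631 -0.23074128]
pos [ 0.6378 -0.1949  0.1533] yaw 89.9 down [-0.002 -0.039 -0.999] j7 1.95 w 0.242 F [-0.3  0.5 -0.7] t 42.2
turn -0.024 rad (-1.4 deg); alt 3.118 then tool shift [ 0.0546 -0.0154 -0.0342]
[-0.17  0.51  0.52  1.48 -0.22  1.21  1.95]
```

View pics/d4.png

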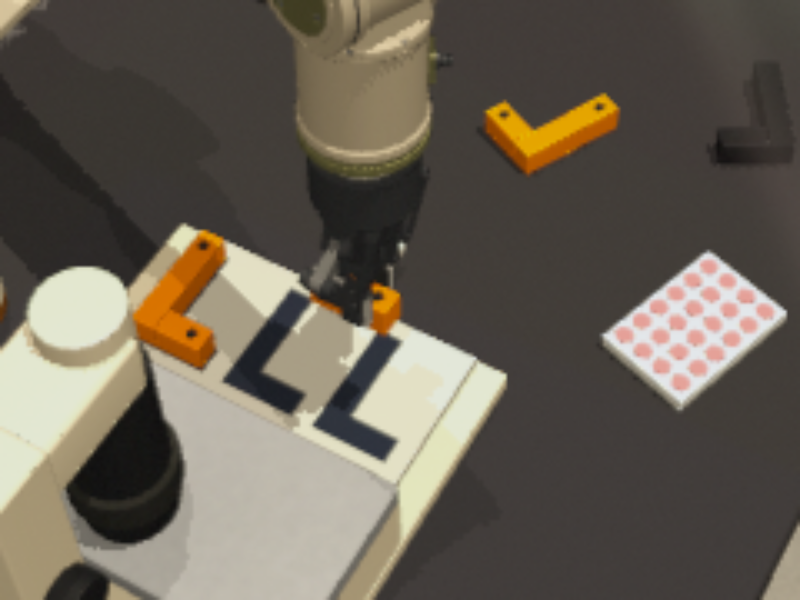

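>>> {"name": "play_rows", "arguments": {
  "increments": "0.008 -0.004 -0.01 -0.024;0.01 -0.005 -0.01 0;0.012 -0.004 -0.008 0;0.012 -0.002 -0.004 0;0.008 0 0 0;0.003 0 0 0;0 0 0 0"
}}

```text
clock: 42.95
position: [0.6554, -0.221, 0.0961]
ee_rot: [0.515, -0.502, -0.5, -0.483]
ft_force: [-0.4, -0.2, -1.0]
grip_width: 0.238
```

```bash
python3 - <<'E'
from h import *
g=local([.620,-.1925],91.3,.033,-.039)
plan([*g,.06],91.3)
c=camera("side"); cv2.imwrite("pics/d5.png",cv2.resize(c["img"][190:340,230:430],(800,600)))
E
```

```text
pos [ 0.6554 -0.221   0.0961] yaw 91.7 down [-0.003 -0.034 -0.999] j7 2.03 w 0.238 F [-0.4 -0.2 -1. ] t 43.0
turn 0.008 rad (0.4 deg); alt -3.134 then tool shift [ 0.0364  0.0016 -0.0085]
```

View pics/d5.png

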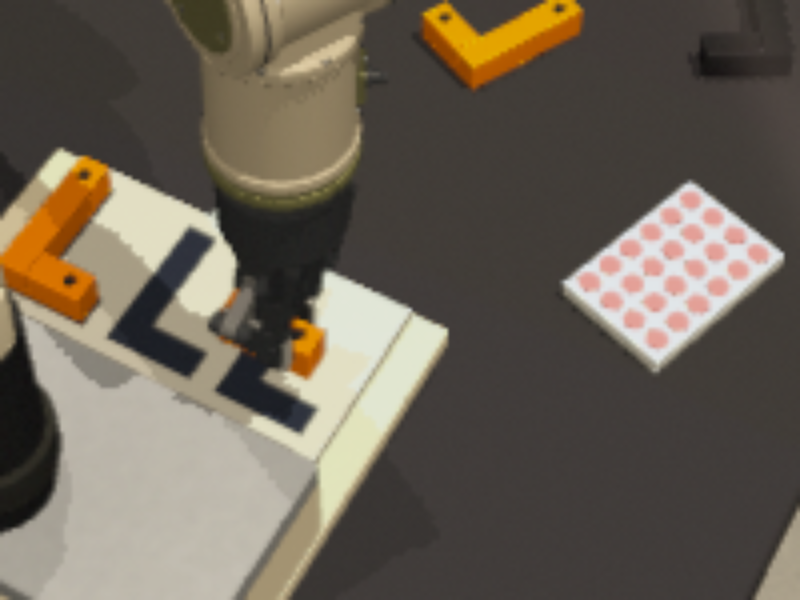

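>>> {"name": "play_rows", "arguments": {
  "increments": "0.01 0.001 -0.004 0.006;0.01 0.001 -0.003 0;0.008 0 -0.001 0;0.005 0 0 0;0 0 0 0;0 0 0 0"
}}

```text
clock: 43.6
position: [0.6537, -0.2308, 0.0616]
ee_rot: [0.514, -0.503, -0.498, -0.485]
ft_force: [0.3, 0.2, -1.5]
grip_width: 0.238
```

```bash
python3 - <<'E'
from h import *
g=local([.620,-.1925],91.3,.033,-.039)
plan([*g,.052],91.3)
c=camera("side"); cv2.imwrite("pics/d6.png",cv2.resize(c["img"][190:340,230:430],(800,600)))
E
```

```text
pos [ 0.6537 -0.2308  0.0616] yaw 91.4 down [-0.001 -0.034 -0.999] j7 2.05 w 0.238 F [ 0.3  0.2 -1.5] t 43.6
turn 0.001 rad (0.1 deg); alt -3.140 then tool shift [ 0.0096 -0.0002  0.0004]
```

View pics/d6.png

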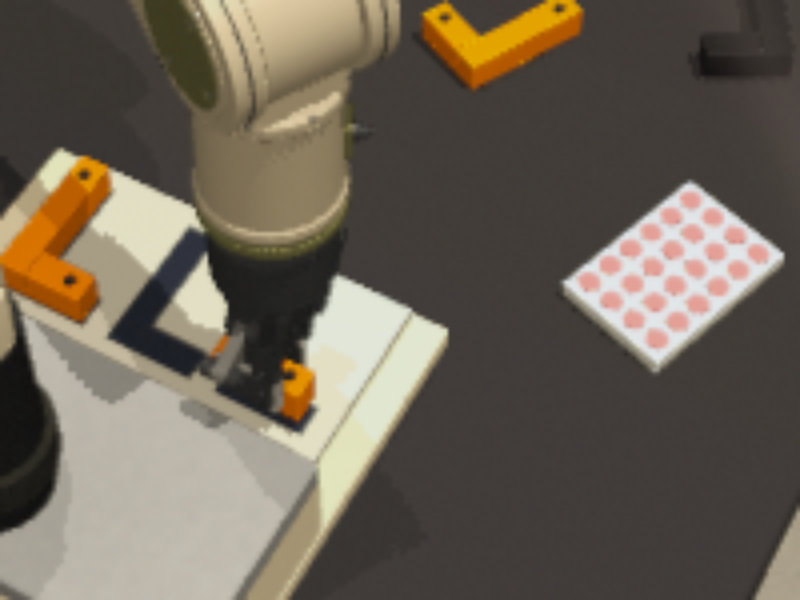

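Lower to contact and release, then retreat +y.

>>> {"name": "play_rows", "arguments": {
  "increments": "0.004 0 0 0;0.004 0 0 0;0.003 0 0 0;0 0 0 0;0 0 0 0"
}}

```text
clock: 44.15
position: [0.6547, -0.2311, 0.0515]
ee_rot: [0.515, -0.502, -0.497, -0.485]
ft_force: [-1.1, -0.5, 1.3]
grip_width: 0.24
```

>>> {"name": "play_rows", "arguments": {
  "increments": "0 0 0 0;0 0 0 0;0 0 0 0;0 0 0 0",
  "hand": 0.2
}}

```text
clock: 44.55
position: [0.6549, -0.2311, 0.0516]
ee_rot: [0.515, -0.502, -0.497, -0.485]
ft_force: [-0.1, 0.5, 0.5]
grip_width: 0.4
```

>>> {"name": "play_rows", "arguments": {
  "increments": "-0.01 0 0 0;-0.02 0 0 0;-0.03 0 0 0;-0.03 0 0 0;-0.03 0 0 0;-0.01 0 0.03 0;0 0 0.04 0;0 0 0.045 0;0 0 0.045 0;0 0 0.045 0;0 0 0.03 0;0 0 0 0"
}}

```text
clock: 45.75
position: [0.6494, 0.0142, 0.1879]
ee_rot: [0.516, -0.502, -0.494, -0.489]
ft_force: [0.6, -1.0, -0.3]
grip_width: 0.405
```

```bash
python3 - <<'E'
from h import *
plan([.6,.1,.1],0)
c=camera("side"); d=camera("top")
print("side"); poses(c,omask(c,160),.056); poses(c,omask(c,190),.026);  print("top z26"); poses(d,omask(d,190),.026);print("z56"); poses(d,omask(d,190),.056)
cv2.imwrite("pics/d7.png",cv2.resize(c["img"][160:340,190:430],(800,600)));cv2.imwrite("pics/d8.png",cv2.resize(d["img"][110:290,270:510],(800,600)))
E
```

```text
pos [0.6494 0.0142 0.1879] yaw 91.1 down [ 0.009 -0.035 -0.999] j7 1.61 w 0.405 F [ 0.6 -1.  -0.3] t 45.8
turn -1.552 rad (-88.9 deg); alt 1.589 then tool shift [ 0.0843 -0.0889  0.0502]
side
px [299. 277.] origin [ 0.6294 -0.1984] yang 91.7 ok err 0.0065 / 0.0214
px [245. 250.] origin [ 0.4647 -0.1972] yang 87.9 ok err 0.0086 / 0.0173
px [173. 235.] origin [ 0.2614 -0.2662] yang -114.2 MIRR err 0.0337 / 0.0333
px [355. 198.] origin [0.6489 0.0837] yang -147.0 ok err 0.0260 / 0.0317
px [298. 275.] origin [ 0.6144 -0.1789] yang 92.0 ok err 0.0020 / 0.0214
px [244. 248.] origin [ 0.4422 -0.1777] yang 89.1 ok err 0.0039 / 0.0203
px [355. 197.] origin [0.6409 0.1257] yang 66.9 MIRR err 0.0218 / 0.0074
top z26
px [419. 227.] origin [ 0.456  -0.2002] yang 91.4 ok err 0.0032 / 0.0204
px [299. 173.] origin [0.6365 0.1273] yang 67.4 MIRR err 0.0185 / 0.0073
px [416. 167.] origin [ 0.6264 -0.1993] yang 90.4 ok err 0.0053 / 0.0196
z56
px [419. 227.] origin [ 0.4536 -0.1947] yang 91.4 ok err 0.0039 / 0.0203
px [299. 173.] origin [0.631  0.1257] yang 67.4 MIRR err 0.0186 / 0.0079
px [416. 167.] origin [ 0.6203 -0.1938] yang 90.4 ok err 0.0059 / 0.0196
```

View pics/d7.png

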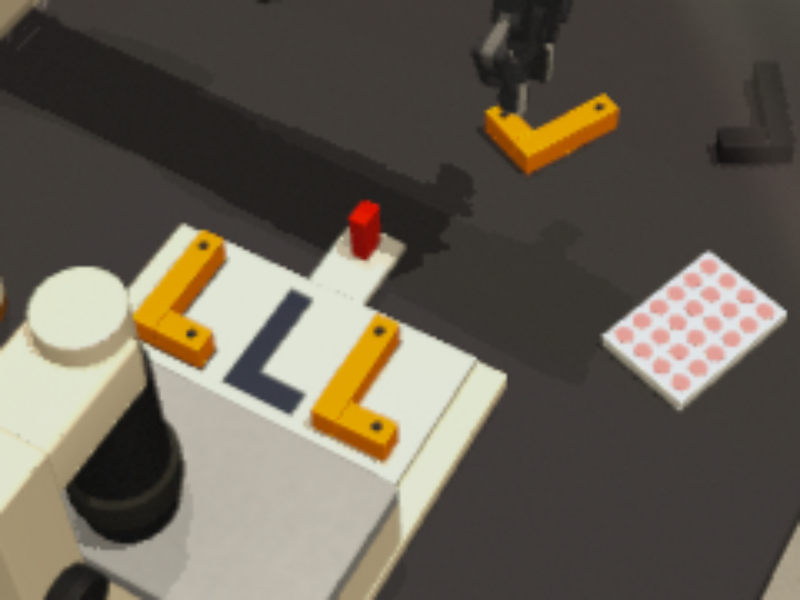

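View pics/d8.png

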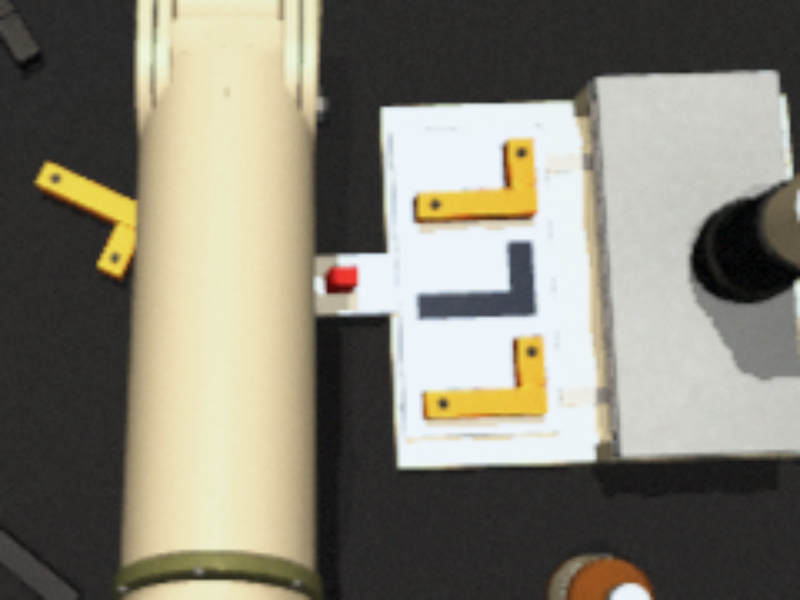

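```bash
python3 - <<'E'
from h import *
plan([.5686,.1145,.09],65.6)
E
```

```text
pos [0.6495 0.0088 0.1882] yaw 90.8 down [ 0.009 -0.038 -0.999] j7 1.61 w 0.397 F [ 0.4 -0.6  0.2] t 45.9
turn 0.439 rad (25.2 deg); alt -2.703 then tool shift [0.0934 0.1197 0.0658]
```

>>> {"name": "play_rows", "arguments": {
  "increments": "0 0 0 0.12;0 0 0 0.12;0 0 0 0.12;0 0 0 0.08;0 0 0 0;0 0 0 0",
  "hand": -0.2
}}

```text
clock: 46.45
position: [0.6497, -0.0053, 0.1916]
ee_rot: [-0.389, 0.605, 0.359, 0.596]
ft_force: [-0.1, 0.4, -0.2]
grip_width: 0.592
```

```bash
python3 - <<'E'
from h import *
plan([.5686,.1145,.09],65.6)
E
```

```text
pos [ 0.6497 -0.0053  0.1916] yaw 63.8 down [ 0.012 -0.043 -0.999] j7 1.19 w 0.592 F [-0.1  0.4 -0.2] t 46.5
turn -0.032 rad (-1.8 deg); alt 3.110 then tool shift [0.0954 0.1261 0.079 ]
```

>>> {"name": "play_rows", "arguments": {
  "increments": "0.01 0.02 0.012 -0.032;0.012 0.03 0.018 0;0.014 0.03 0.02 0;0.014 0.022 0.014 0;0.012 0.01 0.006 0;0.006 0.005 0.003 0;0 0 0 0;0 0 0 0"
}}

```text
clock: 47.25
position: [0.5749, 0.1002, 0.1173]
ee_rot: [-0.401, 0.597, 0.367, 0.589]
ft_force: [0.3, 0.1, 1.0]
grip_width: 0.599
```

```bash
python3 - <<'E'
from h import *
plan([.5686,.1145,.05],65.6)
c=camera("side"); d=camera("top"); cv2.imwrite("pics/e1.png",cv2.resize(c["img"][120:240,290:410],(600,600)))
poses(c,omask(c,190),.026);poses(d,omask(d,190),.026)
E
```

```text
pos [0.5749 0.1002 0.1173] yaw 65.8 down [ 0.017 -0.046 -0.999] j7 1.00 w 0.599 F [0.3 0.1 1. ] t 47.2
turn 0.004 rad (0.2 deg); alt -3.138 then tool shift [0.0665 0.0139 0.0128]
px [298. 275.] origin [ 0.6144 -0.1789] yang 92.0 ok err 0.0020 / 0.0214
px [244. 248.] origin [ 0.4422 -0.1777] yang 89.1 ok err 0.0039 / 0.0203
px [355. 197.] origin [0.6392 0.1264] yang 65.6 MIRR err 0.0189 / 0.0047
px [419. 227.] origin [ 0.456  -0.2002] yang 91.4 ok err 0.0032 / 0.0204
px [416. 167.] origin [ 0.6264 -0.1993] yang 90.4 ok err 0.0053 / 0.0196
```

View pics/e1.png

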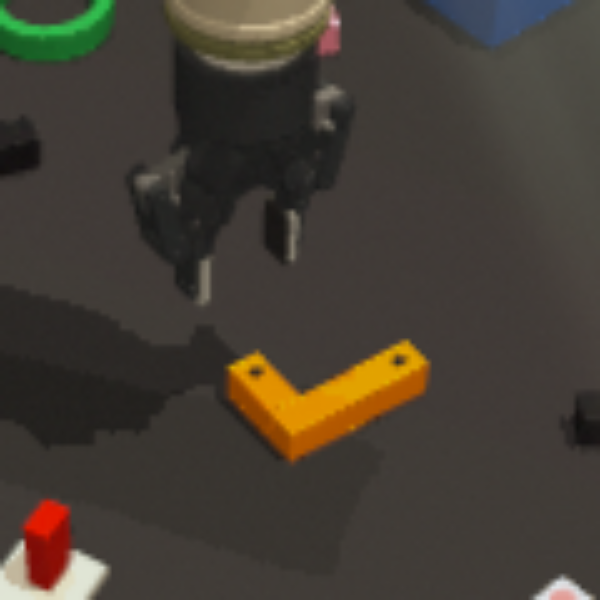

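>>> {"name": "play_rows", "arguments": {
  "increments": "0.014 0.005 0.005 0.004;0.014 0.005 0.005 0;0.014 0.003 0.003 0;0.012 0 0 0;0.008 0 0 0;0.004 0 0 0;0 0 0 0;0 0 0 0"
}}

```text
clock: 48.15
position: [0.5698, 0.1134, 0.0441]
ee_rot: [-0.399, 0.599, 0.365, 0.59]
ft_force: [-0.3, -0.6, 0.6]
grip_width: 0.598
```

```bash
python3 - <<'E'
from h import *
plan([.5686,.1145,.022],65.6)
E
```

```text
pos [0.5698 0.1134 0.0441] yaw 65.4 down [ 0.016 -0.048 -0.999] j7 1.00 w 0.598 F [-0.3 -0.6  0.6] t 48.1
turn -0.003 rad (-0.2 deg); alt 3.138 then tool shift [0.022  0.0023 0.0013]
```

>>> {"name": "play_rows", "arguments": {
  "increments": "0.008 0.001 0.001 0;0.008 0.001 0 0;0.004 0 0 0;0.002 0 0 0;0 0 0 0;0 0 0 0"
}}

```text
clock: 48.75
position: [0.5694, 0.1143, 0.0211]
ee_rot: [-0.399, 0.598, 0.365, 0.591]
ft_force: [0.4, -0.2, 1.3]
grip_width: 0.599
```

```bash
python3 - <<'E'
from h import *
plan([.5686,.1145,.022],65.6)
c=camera("side"); cv2.imwrite("pics/e2.png",cv2.resize(c["img"][120:240,290:410],(600,600)))
E
```

```text
pos [0.5694 0.1143 0.0211] yaw 65.4 down [ 0.018 -0.047 -0.999] j7 1.01 w 0.599 F [ 0.4 -0.2  1.3] t 48.8
turn -0.004 rad (-0.2 deg); alt 3.138 then tool shift [-0.0009  0.0008 -0.0001]
```

View pics/e2.png

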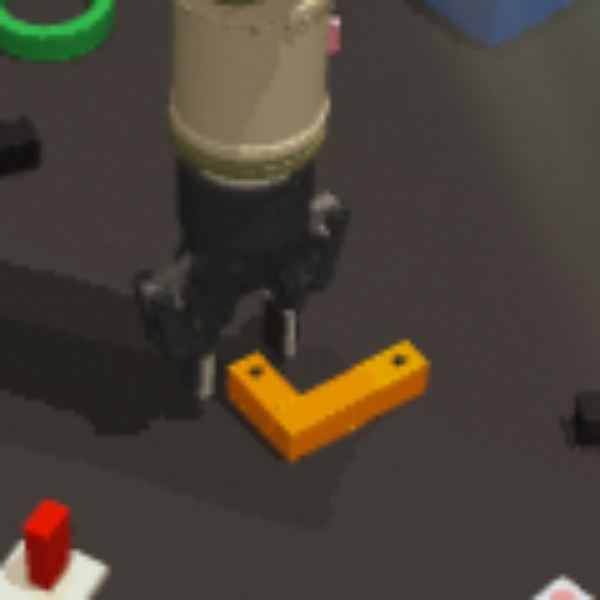

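>>> {"name": "play_rows", "arguments": {
  "increments": "0 -0.002 0 0;0 0 0 0"
}}

```text
clock: 49.0
position: [0.5717, 0.1134, 0.0216]
ee_rot: [-0.4, 0.598, 0.365, 0.591]
ft_force: [-0.8, -0.3, 0.1]
grip_width: 0.606
```

>>> {"name": "play_rows", "arguments": {
  "increments": "0 0 0 0;0 0 0 0;0 0 0 0;0 0 0 0;0 0 0 0",
  "hand": 1,
  "squeeze": 20
}}

```text
clock: 49.5
position: [0.572, 0.1135, 0.0221]
ee_rot: [-0.399, 0.598, 0.365, 0.592]
ft_force: [-0.7, 0.2, 0.7]
grip_width: 0.249
```

>>> {"name": "play_rows", "arguments": {
  "increments": "-0.010 0 0 0;-0.020 0 0 0;-0.020 0 0 0;-0.010 0 0 0;-0.006 0 0 0;0 0 0 0"
}}

```text
clock: 50.1
position: [0.5695, 0.1164, 0.0912]
ee_rot: [-0.399, 0.599, 0.365, 0.591]
ft_force: [-0.1, -0.0, -1.4]
grip_width: 0.25
```

>>> {"name": "play_rows", "arguments": {
  "increments": "0 0 0 0;0 0 0 0;0 0 0 0",
  "hand": 0.5
}}

```text
clock: 50.4
position: [0.5686, 0.1161, 0.0895]
ee_rot: [-0.399, 0.6, 0.365, 0.59]
ft_force: [0.4, -0.1, -1.3]
grip_width: 0.253
```

>>> {"name": "play_rows", "arguments": {
  "increments": "0 0 0 0;0 0 0 0",
  "hand": 0.49
}}

```text
clock: 50.6
position: [0.5682, 0.1159, 0.0886]
ee_rot: [-0.399, 0.6, 0.365, 0.589]
ft_force: [0.3, 0.7, -1.2]
grip_width: 0.258
```

```bash
python3 - <<'E'
from h import *
plan([.5686,.1145,.022],65.6)
c=camera("side"); cv2.imwrite("pics/e3.png",cv2.resize(c["img"][120:240,290:410],(600,600)))
E
```

```text
pos [0.5682 0.1159 0.0886] yaw 65.4 down [ 0.014 -0.049 -0.999] j7 0.97 w 0.258 F [ 0.3  0.7 -1.2] t 50.6
turn -0.004 rad (-0.2 deg); alt 3.138 then tool shift [0.0666 0.0012 0.0015]
```

View pics/e3.png

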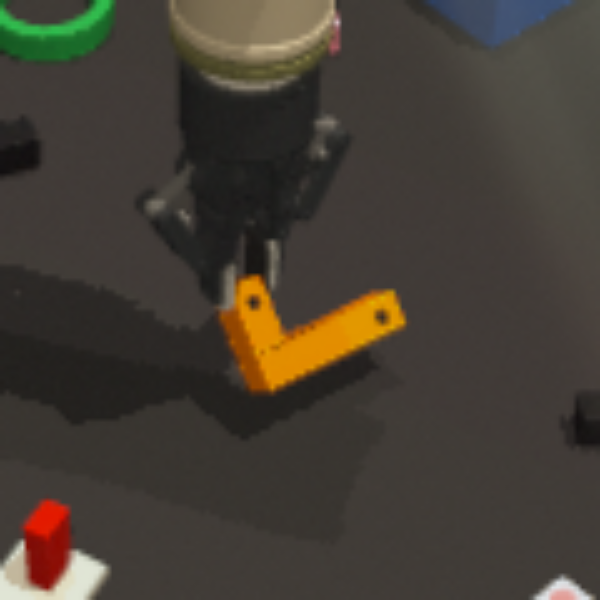

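>>> {"name": "play_rows", "arguments": {
  "increments": "0 0 0 0;0 0 0 0",
  "hand": 0.488
}}

```text
clock: 50.85
position: [0.568, 0.1159, 0.0884]
ee_rot: [-0.399, 0.6, 0.365, 0.589]
ft_force: [-0.3, 0.0, -1.0]
grip_width: 0.259
```

```bash
python3 - <<'E'
from h import *
plan([.5686,.1145,.022],65.6)
c=camera("side"); cv2.imwrite("pics/e4.png",cv2.resize(c["img"][120:240,290:410],(600,600)))
E
```

```text
pos [0.568  0.1159 0.0884] yaw 65.4 down [ 0.013 -0.049 -0.999] j7 0.97 w 0.259 F [-0.3  0.  -1. ] t 50.9
turn -0.004 rad (-0.2 deg); alt 3.138 then tool shift [0.0664 0.001  0.0016]
```

View pics/e4.png

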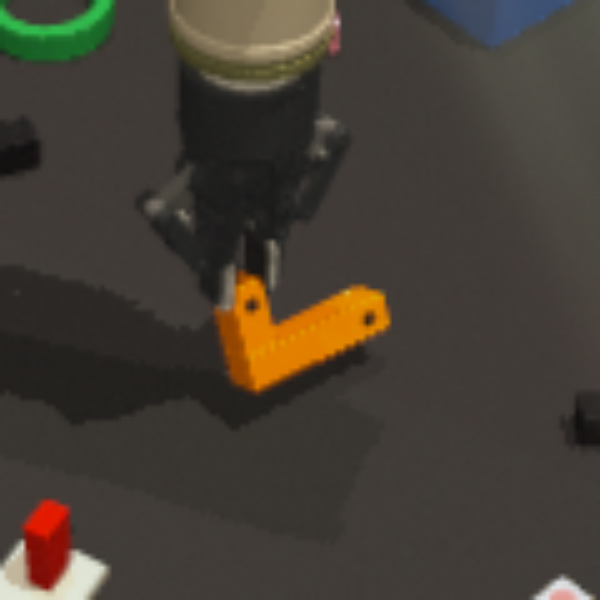

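>>> {"name": "play_rows", "arguments": {
  "increments": "0 0 0 0;0 0 0 0;0 0 0 0;0 0 0 0"
}}

```text
clock: 51.3
position: [0.5681, 0.1159, 0.0885]
ee_rot: [-0.399, 0.6, 0.365, 0.589]
ft_force: [0.3, 0.4, -1.8]
grip_width: 0.256
```

```bash
python3 - <<'E'
from h import *
plan([.5686,.1145,.022],65.6)
c=camera("side"); cv2.imwrite("pics/e5.png",cv2.resize(c["img"][120:240,290:410],(600,600)))
E
```

```text
pos [0.5681 0.1159 0.0885] yaw 65.4 down [ 0.013 -0.049 -0.999] j7 0.97 w 0.256 F [ 0.3  0.4 -1.8] t 51.3
turn -0.004 rad (-0.2 deg); alt 3.138 then tool shift [0.0665 0.0012 0.0015]
```

View pics/e5.png

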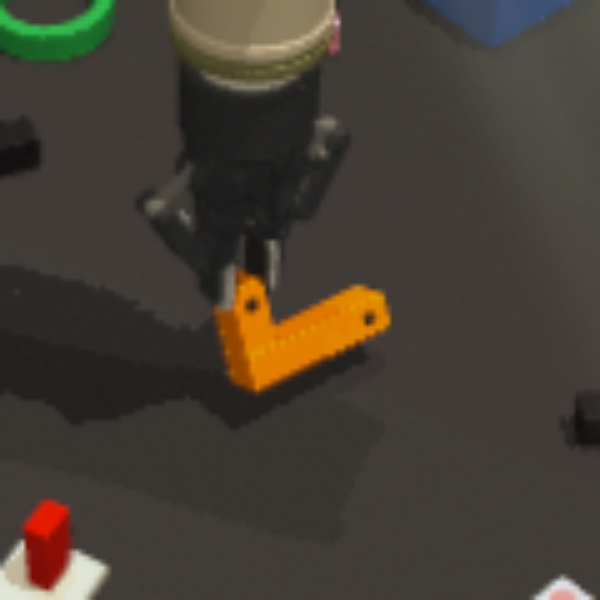

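>>> {"name": "play_rows", "arguments": {
  "increments": "0 0 0 0;0.005 0 0 0;0.005 0 0 0;0.004 0 0 0;0.003 0 0 0;0 0 0 0",
  "hand": 0.5
}}

```text
clock: 51.95
position: [0.5682, 0.1149, 0.0697]
ee_rot: [-0.399, 0.6, 0.365, 0.589]
ft_force: [-0.5, -0.3, 0.2]
grip_width: 0.252
```

```bash
python3 - <<'E'
from h import *
plan([.5686,.1145,.069],65.6)
c=camera("side"); cv2.imwrite("pics/e6.png",cv2.resize(c["img"][120:240,290:410],(600,600)))
E
```

```text
pos [0.5682 0.1149 0.0697] yaw 65.4 down [ 0.013 -0.049 -0.999] j7 0.98 w 0.252 F [-0.5 -0.3  0.2] t 52.0
turn -0.004 rad (-0.2 deg); alt 3.138 then tool shift [ 0.0008 -0.0005 -0.0002]
```

View pics/e6.png

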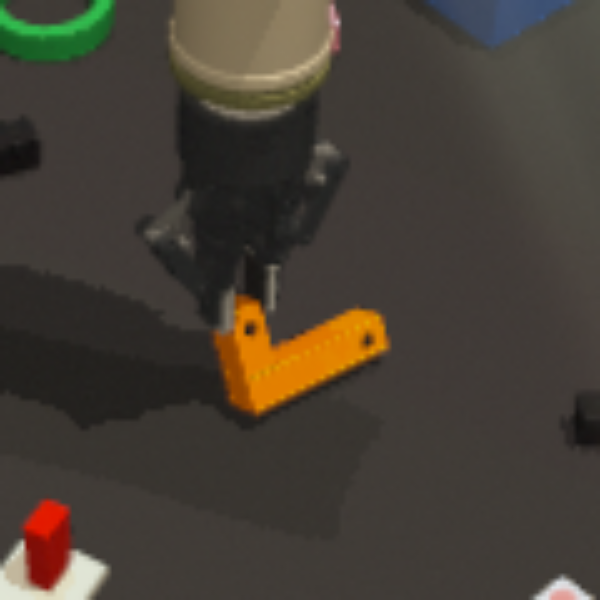

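>>> {"name": "play_rows", "arguments": {
  "increments": "0 0 0 0;0 0 0 0;0 0 0 0",
  "hand": 0
}}

```text
clock: 52.3
position: [0.5689, 0.1151, 0.0706]
ee_rot: [-0.399, 0.6, 0.365, 0.59]
ft_force: [-0.2, -0.1, 0.5]
grip_width: 0.503
```

>>> {"name": "play_rows", "arguments": {
  "increments": "-0.02 0 0 0;-0.02 0 0 0;-0.01 0 0 0;0 0.02 0 0;0 0.02 0 0;0 0.01 0 0;0 0 0 0;0 0 0 0"
}}

```text
clock: 53.1
position: [0.5222, 0.1386, 0.121]
ee_rot: [-0.399, 0.599, 0.364, 0.591]
ft_force: [-0.2, -0.4, -0.1]
grip_width: 0.499
```

```bash
python3 - <<'E'
from h import *
plan([.568,.115,.05],65.6)
c=camera("side"); cv2.imwrite("pics/e7.png",cv2.resize(c["img"][120:240,290:410],(600,600)))
E
```

```text
pos [0.5222 0.1386 0.121 ] yaw 65.4 down [ 0.016 -0.048 -0.999] j7 0.86 w 0.499 F [-0.2 -0.4 -0.1] t 53.1
turn -0.004 rad (-0.2 deg); alt 3.137 then tool shift [ 0.0728 -0.049   0.    ]
```

View pics/e7.png

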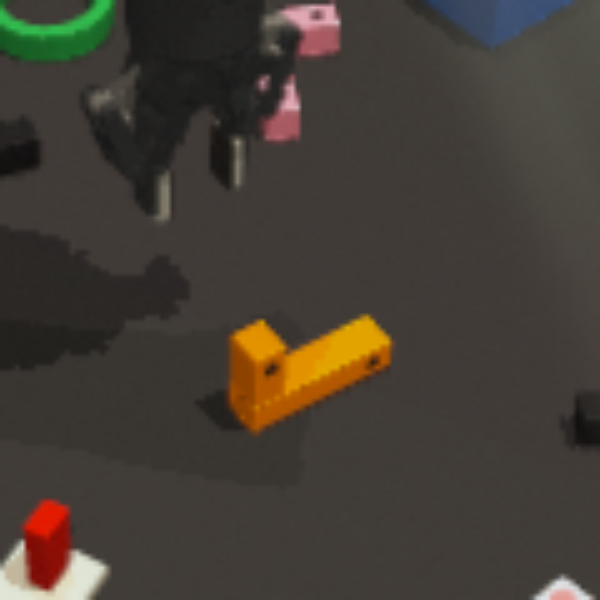

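Standing. Shut, lower behind it, and push toward −tool y.

>>> {"name": "play_rows", "arguments": {
  "increments": "0.015 0 0 0;0.02 0 0 0;0.02 0 0 0;0.01 0 0 0;0 0 0 0",
  "hand": 1
}}

```text
clock: 53.65
position: [0.5272, 0.1332, 0.0544]
ee_rot: [-0.399, 0.599, 0.363, 0.592]
ft_force: [-0.7, 0.5, -0.8]
grip_width: -0.005
```

>>> {"name": "play_rows", "arguments": {
  "increments": "0 -0.01 0 0;0 -0.01 0 0;0 -0.01 0 0;0 -0.01 0 0;0 -0.01 0 0;0 -0.005 0 0;0 0 0 0;0 0 0 0"
}}

```text
clock: 54.45
position: [0.5849, 0.1072, 0.06]
ee_rot: [-0.399, 0.598, 0.361, 0.594]
ft_force: [-0.5, 0.3, 1.3]
grip_width: 0.0
```

```bash
python3 - <<'E'
from h import *
plan([.568,.115,.05],65.6)
c=camera("side"); cv2.imwrite("pics/e8.png",cv2.resize(c["img"][120:240,290:410],(600,600)))
E
```

```text
pos [0.5849 0.1072 0.06  ] yaw 65.1 down [ 0.024 -0.048 -0.999] j7 1.01 w 0.000 F [-0.5  0.3  1.3] t 54.5
turn -0.010 rad (-0.5 deg); alt 3.132 then tool shift [0.0093 0.019  0.0004]
```

View pics/e8.png

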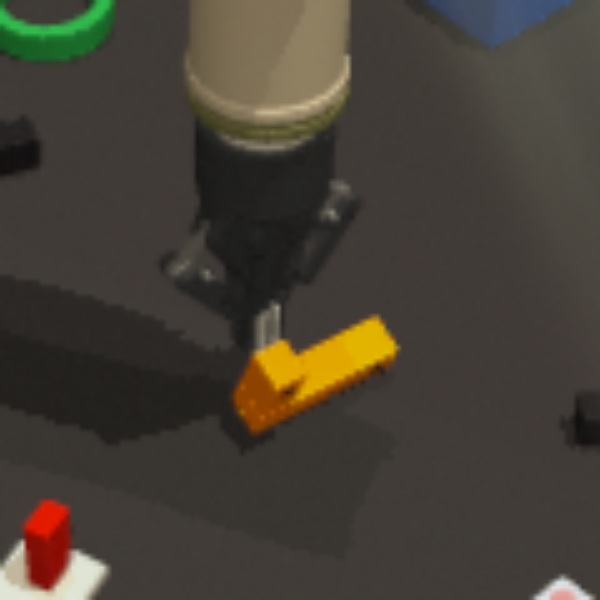

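Leaning; keep pushing.

>>> {"name": "play_rows", "arguments": {
  "increments": "0 -0.008 0 0;0 -0.008 0 0;0 -0.006 0 0;0 0 0 0;0 0 0 0;0 0 0 0"
}}

```text
clock: 55.1
position: [0.606, 0.0978, 0.0608]
ee_rot: [-0.399, 0.598, 0.362, 0.593]
ft_force: [0.6, 0.6, -1.1]
grip_width: 0.001
```

```bash
python3 - <<'E'
from h import *
plan([.568,.115,.05],65.6)
c=camera("side"); cv2.imwrite("pics/e9.png",cv2.resize(c["img"][120:240,290:410],(600,600)))
E
```

```text
pos [0.606  0.0978 0.0608] yaw 65.1 down [ 0.023 -0.048 -0.999] j7 1.04 w 0.001 F [ 0.6  0.6 -1.1] t 55.1
turn -0.008 rad (-0.5 deg); alt 3.133 then tool shift [0.0091 0.0421 0.0004]
```

View pics/e9.png

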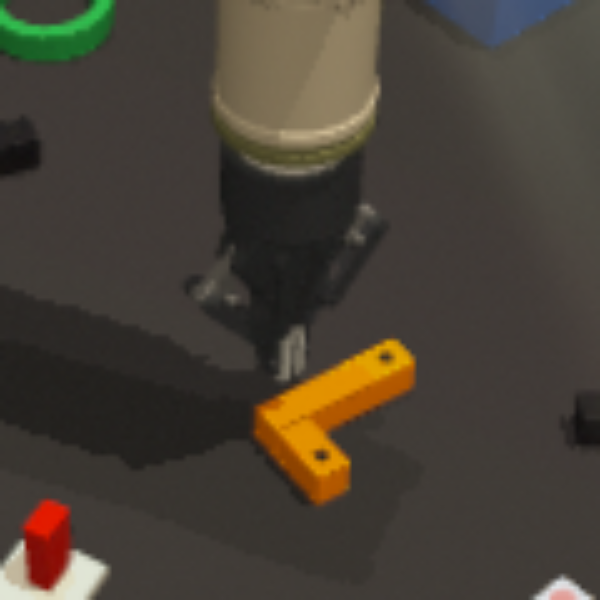

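>>> {"name": "play_rows", "arguments": {
  "increments": "-0.02 0 0 0;-0.03 0.01 0 0;-0.04 0.02 0 0;-0.02 0.01 0 0.12;0 0 0 0.14;0 0 0 0.14;0 0 0 0.14;0 0 0 0.14;0 0 0 0.14;0 0 0 0.14;0 0 0 0.14;0 0 0 0.14;0 0 0 0.14;0 0 0 0.12;0 0 0 0.06;0 0 0 0",
  "hand": -0.3
}}

```text
clock: 56.75
position: [0.5619, 0.1237, 0.1736]
ee_rot: [0.156, 0.675, -0.182, 0.697]
ft_force: [0.7, 0.7, 0.2]
grip_width: 0.649
```

```bash
python3 - <<'E'
from h import *
plan([.6,.1,.1],-24.4)
c=camera("side"); d=camera("top")
print("side"); poses(c,omask(c,190),.026);  print("top z26"); poses(d,omask(d,190),.026)
cv2.imwrite("pics/f1.png",cv2.resize(c["img"][120:240,290:450],(800,600)))
E
```

```text
pos [0.5619 0.1237 0.1736] yaw -27.7 down [ 0.021 -0.043 -0.999] j7 -0.62 w 0.649 F [0.7 0.7 0.2] t 56.8
turn -0.057 rad (-3.3 deg); alt 3.084 then tool shift [ 0.0754 -0.0036  0.0418]
side
px [298. 275.] origin [ 0.6144 -0.1789] yang 92.0 ok err 0.0020 / 0.0214
px [244. 248.] origin [ 0.4422 -0.1777] yang 89.1 ok err 0.0039 / 0.0203
px [356. 200.] origin [0.631  0.1258] yang 63.2 ok err 0.0032 / 0.0196
top z26
px [419. 227.] origin [ 0.456  -0.2002] yang 91.4 ok err 0.0032 / 0.0204
verts 5 [313.88 170.78]
px [416. 167.] origin [ 0.6258 -0.1995] yang 91.0 ok err 0.0050 / 0.0195
```

View pics/f1.png

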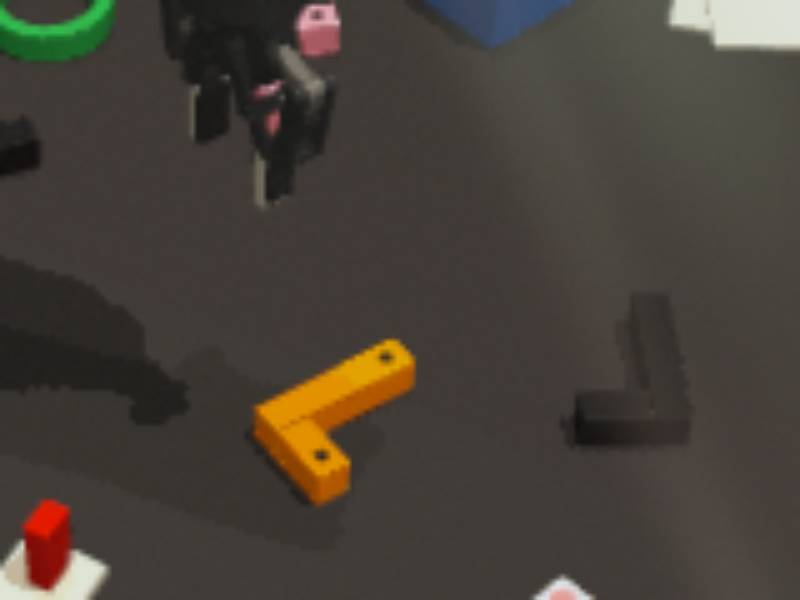

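```bash
python3 - <<'E'
from h import *
g=local([.6295,.1255],63.5,0,-.008); print(g)
plan([*g,.08],-26.5)
E
```

```text
[0.62593042 0.11834053]
pos [0.5619 0.1236 0.1736] yaw -27.5 down [ 0.021 -0.043 -0.999] j7 -0.62 w 0.652 F [-0.9 -0.4 -0.5] t 56.9
turn -0.018 rad (-1.0 deg); alt 3.124 then tool shift [0.0951 0.0266 0.0561]
```

>>> {"name": "play_rows", "arguments": {
  "increments": "0.015 0.001 0.015 -0.02;0.02 0.002 0.02 0;0.02 0.002 0.015 0;0.015 0.001 0.008 0;0.01 0 0.003 0;0.005 0 0 0;0 0 0 0;0 0 0 0"
}}

```text
clock: 57.65
position: [0.6228, 0.0996, 0.0889]
ee_rot: [0.144, 0.679, -0.168, 0.7]
ft_force: [-0.1, 0.5, 0.1]
grip_width: 0.647
```

```bash
python3 - <<'E'
from h import *
g=local([.6295,.1255],63.5,0,-.008)
plan([*g,.06],-26.5)
E
```

```text
pos [0.6228 0.0996 0.0889] yaw -25.5 down [ 0.022 -0.039 -0.999] j7 -0.43 w 0.647 F [-0.1  0.5  0.1] t 57.6
turn 0.018 rad (1.0 deg); alt -3.123 then tool shift [ 0.0282  0.0189 -0.0067]
```

>>> {"name": "play_rows", "arguments": {
  "increments": "0.008 0.007 -0.002 0.018;0.008 0.007 -0.002 0;0.006 0.003 -0.002 0;0.004 0.001 0 0;0 0 0 0;0 0 0 0"
}}

```text
clock: 58.25
position: [0.6261, 0.1214, 0.0613]
ee_rot: [0.151, 0.677, -0.172, 0.699]
ft_force: [0.8, -0.1, 0.0]
grip_width: 0.654
```

```bash
python3 - <<'E'
from h import *
g=local([.6295,.1255],63.5,0,-.008)
plan([*g,.018],-26.5)
c=camera("side"); 
cv2.imwrite("pics/f2.png",cv2.resize(c["img"][120:240,290:450],(800,600)))
E
```

```text
pos [0.6261 0.1214 0.0613] yaw -26.4 down [ 0.024 -0.037 -0.999] j7 -0.46 w 0.654 F [ 0.8 -0.1  0. ] t 58.2
turn 0.002 rad (0.1 deg); alt -3.140 then tool shift [ 0.0434 -0.0019 -0.0004]
```

View pics/f2.png

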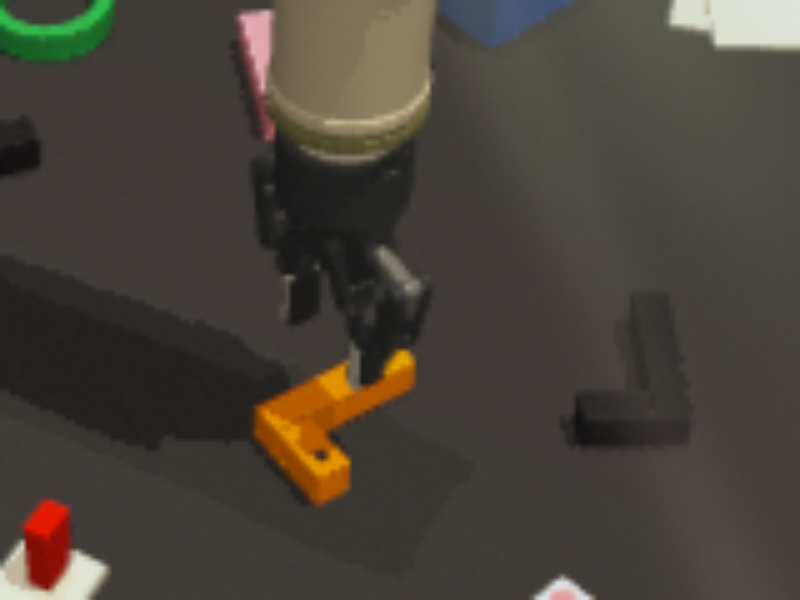

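>>> {"name": "play_rows", "arguments": {
  "increments": "0.012 -0.001 0 0;0.012 -0.001 0 0;0.010 0 0 0;0.006 0 0 0;0.003 0 0 0;0 0 0 0"
}}

```text
clock: 58.9
position: [0.6259, 0.1165, 0.014]
ee_rot: [0.151, 0.677, -0.173, 0.699]
ft_force: [-0.6, 0.2, -0.6]
grip_width: 0.648
```

>>> {"name": "play_rows", "arguments": {
  "increments": "0 0 0 0;0 0 0 0;0 0 0 0;0 0 0 0;0 0 0 0;0 0 0 0",
  "hand": 1,
  "squeeze": 70
}}

```text
clock: 59.5
position: [0.6266, 0.1169, 0.0154]
ee_rot: [0.151, 0.677, -0.173, 0.699]
ft_force: [0.4, -0.4, -1.8]
grip_width: 0.242
```

```bash
python3 - <<'E'
from h import *
g=local([.6295,.1255],63.5,0,-.008)
plan([*g,.018],-26.5)
p=get_obs()["position"][:2]-np.array([.6295,.1255]); a=np.radians(63.5); print("local y",p@[np.cos(a),np.sin(a)])
c=camera("side"); poses(c,omask(c,170),.026)
cv2.imwrite("pics/f3.png",cv2.resize(c["img"][120:240,290:450],(800,600)))
E
```

```text
pos [0.6266 0.1169 0.0154] yaw -26.5 down [ 0.024 -0.037 -0.999] j7 -0.43 w 0.242 F [ 0.4 -0.4 -1.8] t 59.5
turn 0.000 rad (0.0 deg); alt -3.141 then tool shift [-0.0027  0.001  -0.0011]
local y -0.009018986309232757
px [299. 277.] origin [ 0.6176 -0.182 ] yang 91.2 ok err 0.0059 / 0.0211
px [245. 249.] origin [ 0.4489 -0.1823] yang 90.2 ok err 0.0080 / 0.0176
px [352. 207.] origin [0.6437 0.0595] yang -28.4 MIRR err 0.0269 / 0.0256
```

View pics/f3.png

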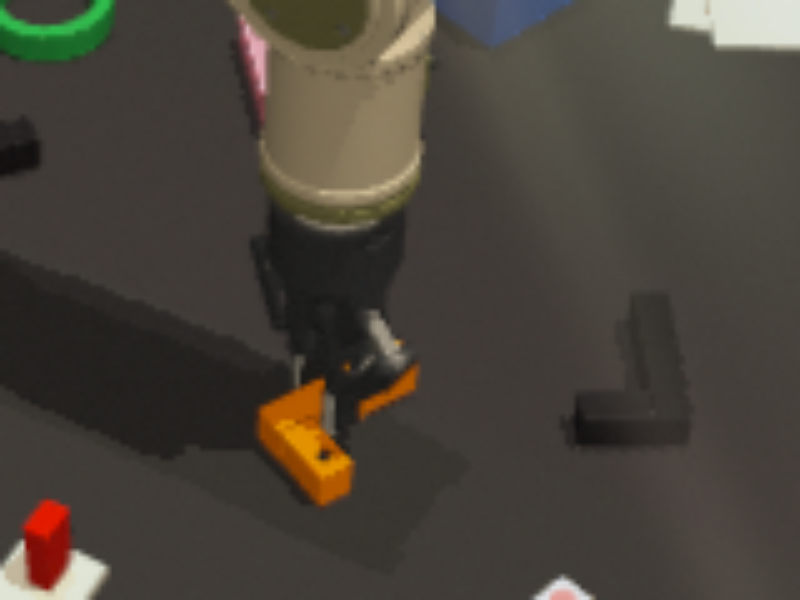

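Gripped. Lift and go to the middle outline.

>>> {"name": "play_rows", "arguments": {
  "increments": "-0.01 0 0 0;-0.02 0 0 0;-0.03 0 0 0;-0.03 0 0 0;-0.03 0 0 0;-0.02 0 0 0;-0.01 0 0 -0.1;0 0 0 -0.12;0 0 0 -0.12;0 0 0 -0.1;0 0 0 0;0 0 0 0"
}}

```text
clock: 60.75
position: [0.6228, 0.1211, 0.1795]
ee_rot: [-0.008, 0.697, -0.017, 0.717]
ft_force: [-0.2, -0.7, 0.2]
grip_width: 0.242
```

```bash
python3 - <<'E'
from h import *
g=local([.5377,-.1948],91.3,0,-.009); print(g)
plan([*g,.15],1.3)
E
```

```text
[ 0.53790419 -0.20379768]
pos [0.6228 0.1211 0.1795] yaw -0.7 down [ 0.028 -0.036 -0.999] j7 -0.10 w 0.242 F [-0.2 -0.7  0.2] t 60.8
turn -0.034 rad (-2.0 deg); alt 3.107 then tool shift [ 0.0387 -0.3217 -0.093 ]
```

>>> {"name": "play_rows", "arguments": {
  "increments": "0.001 -0.02 -0.006 -0.034;0.001 -0.035 -0.010 0;0.001 -0.04 -0.011 0;0.001 -0.045 -0.012 0;0.001 -0.045 -0.012 0;0.001 -0.04 -0.011 0;0.001 -0.035 -0.010 0;0.001 -0.022 -0.007 0;0 -0.012 -0.004 0;0 0 0 0;0 0 0 0"
}}

```text
clock: 61.85
position: [0.5398, -0.1825, 0.1809]
ee_rot: [-0.011, 0.696, -0.013, 0.717]
ft_force: [-0.2, -0.8, -1.6]
grip_width: 0.238
```

```bash
python3 - <<'E'
from h import *
g=local([.5377,-.1948],91.3,0,-.009)
plan([*g,.10],1.3)
c=camera("side"); cv2.imwrite("pics/f4.png",cv2.resize(c["img"][160:340,190:430],(800,600)))
E
```

```text
pos [ 0.5398 -0.1825  0.1809] yaw -0.2 down [ 0.03  -0.034 -0.999] j7 0.40 w 0.238 F [-0.2 -0.8 -1.6] t 61.9
turn -0.026 rad (-1.5 deg); alt 3.116 then tool shift [ 0.0815 -0.0184 -0.0047]
```

View pics/f4.png

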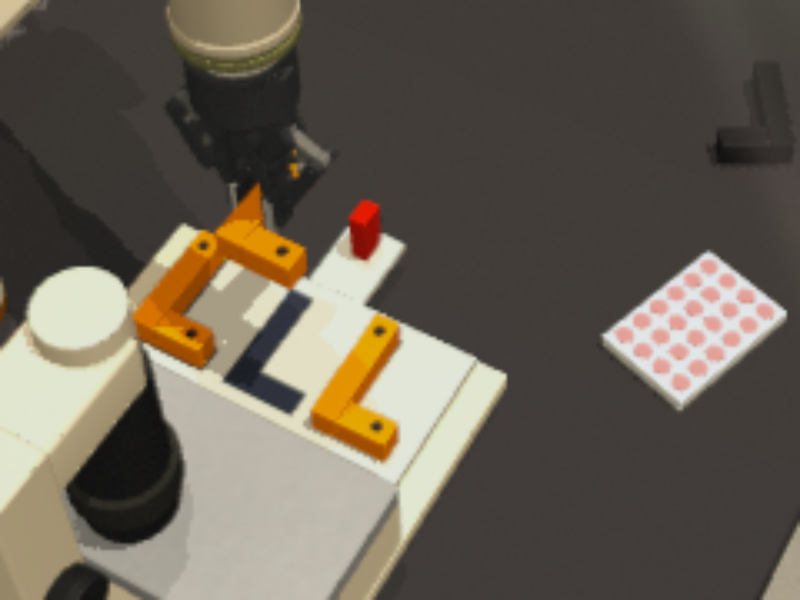

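>>> {"name": "play_rows", "arguments": {
  "increments": "0.012 -0.005 -0.001 -0.026;0.015 -0.006 -0.002 0;0.018 -0.004 -0.001 0;0.016 -0.002 0 0;0.01 0 0 0;0.005 0 0 0;0 0 0 0;0 0 0 0"
}}

```text
clock: 62.7
position: [0.5419, -0.194, 0.1001]
ee_rot: [-0.023, 0.697, -0.0, 0.717]
ft_force: [0.4, -1.3, -1.6]
grip_width: 0.238
```

```bash
python3 - <<'E'
from h import *
g=local([.5377,-.1948],91.3,0,-.009)
plan([*g,.06],1.3)
E
```

```text
pos [ 0.5419 -0.194   0.1001] yaw 1.9 down [ 0.029 -0.032 -0.999] j7 0.53 w 0.238 F [ 0.4 -1.3 -1.6] t 62.7
turn 0.010 rad (0.6 deg); alt -3.132 then tool shift [ 0.0403 -0.0084 -0.0054]
```

>>> {"name": "play_rows", "arguments": {
  "increments": "0.008 -0.004 -0.003 0.01;0.01 -0.003 -0.002 0;0.008 -0.002 -0.001 0;0.006 0 0 0;0.003 0 0 0;0 0 0 0;0 0 0 0"
}}

```text
clock: 63.4
position: [0.5374, -0.2054, 0.0633]
ee_rot: [-0.019, 0.696, -0.004, 0.718]
ft_force: [0.4, 0.1, -1.3]
grip_width: 0.239
```

```bash
python3 - <<'E'
from h import *
g=local([.5377,-.1948],91.3,0,-.009)
plan([*g,.047],1.3)
c=camera("side"); cv2.imwrite("pics/f5.png",cv2.resize(c["img"][190:340,230:390],(640,600)))
E
```

```text
pos [ 0.5374 -0.2054  0.0633] yaw 1.2 down [ 0.031 -0.032 -0.999] j7 0.57 w 0.239 F [ 0.4  0.1 -1.3] t 63.4
turn -0.002 rad (-0.1 deg); alt 3.140 then tool shift [0.0162 0.0021 0.0001]
```

View pics/f5.png

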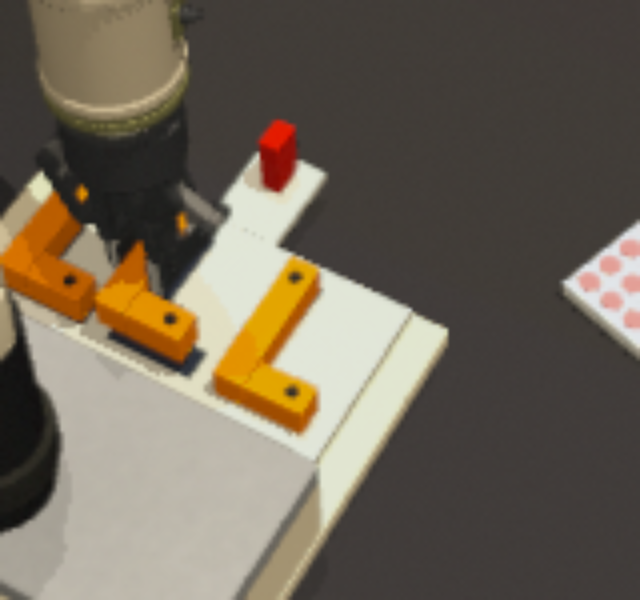

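>>> {"name": "play_rows", "arguments": {
  "increments": "0.006 0.001 0 0;0.005 0.001 0 0;0.003 0 0 0;0.001 0 0 0;0 0 0 0"
}}

```text
clock: 63.95
position: [0.5383, -0.2033, 0.0473]
ee_rot: [-0.019, 0.696, -0.004, 0.718]
ft_force: [0.0, -0.0, -1.1]
grip_width: 0.237
```

>>> {"name": "play_rows", "arguments": {
  "increments": "0 0 0 0;0 0 0 0;0 0 0 0;0 0 0 0",
  "hand": 0.1
}}

```text
clock: 64.35
position: [0.539, -0.2036, 0.0481]
ee_rot: [-0.019, 0.695, -0.004, 0.719]
ft_force: [0.0, -0.0, -0.8]
grip_width: 0.448
```

>>> {"name": "play_rows", "arguments": {
  "increments": "-0.01 0 0 0;-0.02 0 0 0;-0.03 0 0 0;-0.03 0 0 0;-0.03 0 0 0;0 0.03 0 0;0 0.045 0 0;0 0.045 0 0;0 0.045 0 0;0 0.04 0 0;0 0.03 0 0;0 0 0 0"
}}

```text
clock: 65.55
position: [0.5311, 0.0402, 0.1743]
ee_rot: [-0.016, 0.692, -0.007, 0.722]
ft_force: [0.5, -0.7, 0.5]
grip_width: 0.446
```

```bash
python3 - <<'E'
from h import *
plan([.6,.1,.1],0)
c=camera("side"); d=camera("top")
print("side"); poses(c,omask(c,190),.056);  print("top z56"); poses(d,omask(d,190),.056)
cv2.imwrite("pics/f6.png",cv2.resize(c["img"][160:340,190:430],(800,600)));cv2.imwrite("pics/f7.png",cv2.resize(d["img"][130:260,370:530],(738,600),interpolation=cv2.INTER_CUBIC))
E
```

```text
pos [0.5311 0.0402 0.1743] yaw 0.8 down [ 0.042 -0.031 -0.999] j7 -0.08 w 0.446 F [ 0.5 -0.7  0.5] t 65.5
turn 0.013 rad (0.8 deg); alt -3.128 then tool shift [0.0752 0.0622 0.0657]
side
verts 9 [288.78651685 268.42134831]
px [244. 248.] origin [ 0.4579 -0.1935] yang 89.1 ok err 0.0046 / 0.0202
top z56
px [419. 227.] origin [ 0.4536 -0.1947] yang 91.4 ok err 0.0039 / 0.0203
verts 8 [414.55392157 178.34313725]
```

View pics/f6.png

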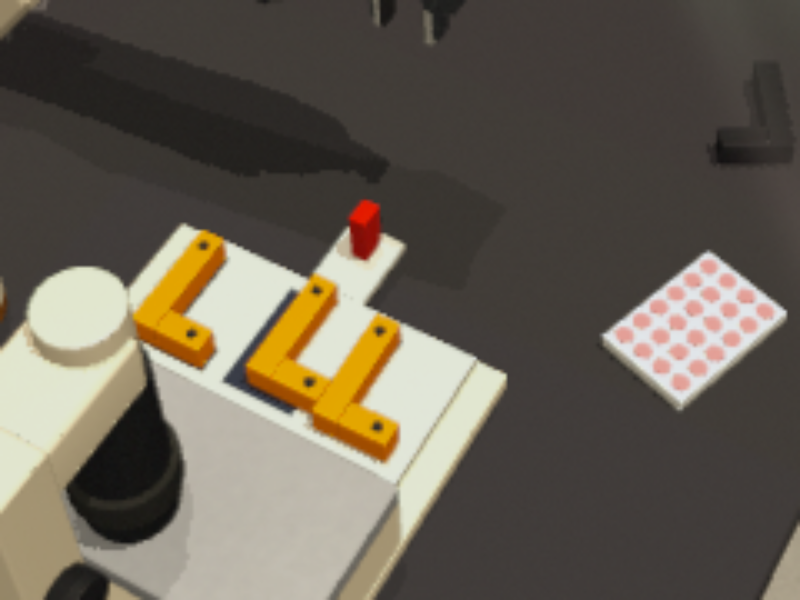

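View pics/f7.png

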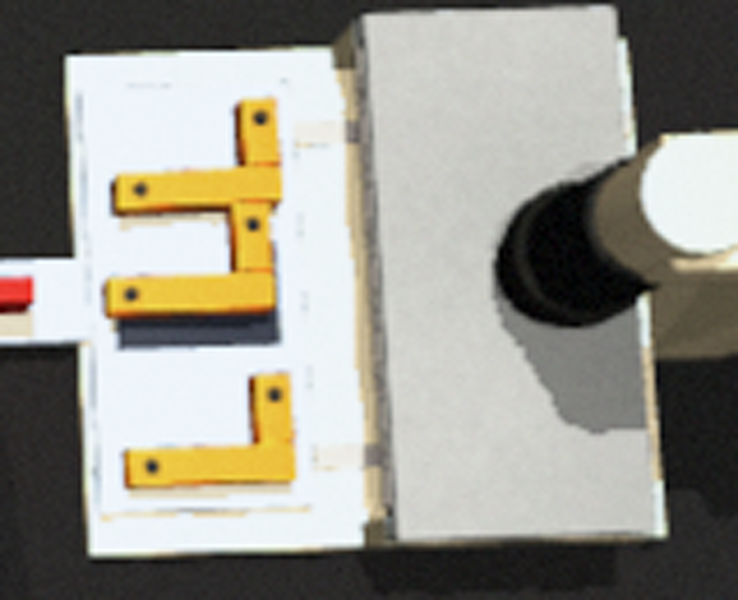

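```bash
python3 - <<'E'
from h import *
d=camera("top"); m=omask(d,190)
for cut in (173,174,175):
    a=m.copy(); a[:cut]=0; a[:, :385]=0; a[212:]=0; poses(d,a,.056)
    a=m.copy(); a[cut:]=0; a[:, :385]=0; poses(d,a,.056)
cv2.imwrite("pics/f8.png",cv2.resize(m[140:240,385:440],(550,1000//2*1),interpolation=cv2.INTER_NEAREST))
E
```

```text
verts 7 [412.35365854 183.89634146]
px [416. 166.] origin [ 0.6217 -0.193 ] yang 90.7 ok err 0.0049 / 0.0215
px [415. 189.] origin [ 0.5569 -0.1852] yang 90.3 ok err 0.0035 / 0.0197
px [416. 166.] origin [ 0.6211 -0.1932] yang 91.4 ok err 0.0044 / 0.0213
px [414. 189.] origin [ 0.556  -0.1849] yang 89.7 ok err 0.0037 / 0.0205
px [416. 167.] origin [ 0.6198 -0.192 ] yang 90.4 ok err 0.0044 / 0.0194
```

```bash
python3 - <<'E'
from h import *
plan([.5565,-.193,.12],0.8)
E
```

```text
pos [0.5314 0.0344 0.1743] yaw 0.4 down [ 0.042 -0.033 -0.999] j7 -0.08 w 0.454 F [ 0.5  0.1 -0.3] t 65.7
turn -0.008 rad (-0.4 deg); alt 3.134 then tool shift [ 0.0629 -0.2257  0.0196]
```

>>> {"name": "play_rows", "arguments": {
  "increments": "0.004 -0.02 0.002 0;0.006 -0.035 0.004 0;0.008 -0.04 0.005 0;0.008 -0.04 0.005 0;0.008 -0.038 0.005 0;0.006 -0.025 0.003 0;0.003 -0.013 0.002 0;0 -0.006 0 0;0 0 0 0;0 0 0 0"
}}

```text
clock: 66.7
position: [0.5559, -0.209, 0.1427]
ee_rot: [-0.008, 0.691, -0.019, 0.723]
ft_force: [-0.3, 0.7, -0.5]
grip_width: 0.45
```

```bash
python3 - <<'E'
from h import *
plan([.5565,-.193,.09],0.8)
E
```

```text
pos [ 0.5559 -0.209   0.1427] yaw -0.8 down [ 0.045 -0.039 -0.998] j7 0.49 w 0.450 F [-0.3  0.7 -0.5] t 66.7
turn -0.029 rad (-1.6 deg); alt 3.113 then tool shift [ 0.052   0.018  -0.0015]
```

>>> {"name": "play_rows", "arguments": {
  "increments": "0.01 0.006 0 -0.029;0.014 0.006 0 0;0.014 0.004 0 0;0.01 0.001 0 0;0.004 0 0 0;0 0 0 0;0 0 0 0"
}}

```text
clock: 67.4
position: [0.5585, -0.1877, 0.0843]
ee_rot: [-0.021, 0.691, -0.005, 0.722]
ft_force: [-0.3, -0.6, -0.3]
grip_width: 0.455
```

```bash
python3 - <<'E'
from h import *
plan([.5565,-.193,.047],0.8)
c=camera("side"); cv2.imwrite("pics/f9.png",cv2.resize(c["img"][190:340,230:390],(640,600)))
E
```

```text
pos [ 0.5585 -0.1877  0.0843] yaw 1.3 down [ 0.044 -0.036 -0.998] j7 0.52 w 0.455 F [-0.3 -0.6 -0.3] t 67.4
turn 0.009 rad (0.5 deg); alt -3.133 then tool shift [ 0.0373 -0.0039 -0.0036]
```

View pics/f9.png

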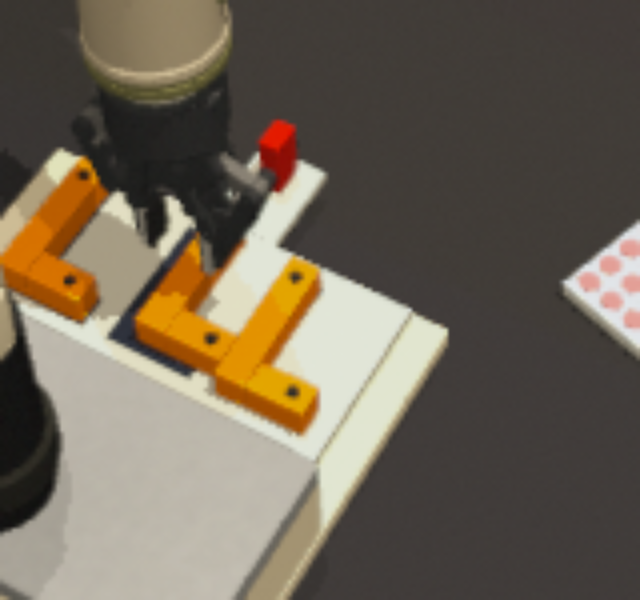

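>>> {"name": "play_rows", "arguments": {
  "increments": "0.008 -0.002 -0.002 0;0.010 -0.002 -0.001 0;0.008 0 0 0;0.005 0 0 0;0.002 0 0 0;0 0 0 0"
}}

```text
clock: 68.05
position: [0.5571, -0.1944, 0.0491]
ee_rot: [-0.021, 0.691, -0.006, 0.723]
ft_force: [-0.2, -0.7, 0.5]
grip_width: 0.453
```

```bash
python3 - <<'E'
from h import *
plan([.5565,-.193,.047],0.8)
E
```

```text
pos [ 0.5571 -0.1944  0.0491] yaw 1.2 down [ 0.045 -0.037 -0.998] j7 0.56 w 0.453 F [-0.2 -0.7  0.5] t 68.0
turn 0.008 rad (0.4 deg); alt -3.134 then tool shift [ 0.002   0.0015 -0.0006]
```

>>> {"name": "play_rows", "arguments": {
  "increments": "0 0 0 0;0 0 0 0;0 0 0 0;0 0 0 0;0 0 0 0",
  "hand": 1,
  "squeeze": 50
}}

```text
clock: 68.55
position: [0.5574, -0.1943, 0.0497]
ee_rot: [-0.021, 0.691, -0.006, 0.723]
ft_force: [-0.3, -1.1, -1.7]
grip_width: 0.246
```

```bash
python3 - <<'E'
from h import *
p=get_obs()["position"]; ly=p[1]+.185
print("local y",ly); g=local([.5377,-.1950],91.3,0,ly); print(g)
plan([*g,.06],1.3)
E
```

```text
local y -0.009306752150935182
[ 0.53791115 -0.20430436]
pos [ 0.5574 -0.1943  0.0497] yaw 1.3 down [ 0.046 -0.037 -0.998] j7 0.56 w 0.246 F [-0.3 -1.1 -1.7] t 68.5
turn -0.001 rad (-0.0 deg); alt 3.141 then tool shift [-0.0108 -0.01   -0.0192]
```

>>> {"name": "play_rows", "arguments": {
  "increments": "-0.006 0 0 0;-0.005 0 0 0;0 -0.003 -0.006 0;0 -0.004 -0.007 0;0 -0.002 -0.004 0;0 -0.001 -0.002 0;0 0 0 0;0 0 0 0"
}}

```text
clock: 69.35
position: [0.5357, -0.2056, 0.0613]
ee_rot: [-0.02, 0.691, -0.006, 0.723]
ft_force: [-0.2, -0.0, -1.0]
grip_width: 0.241
```

```bash
python3 - <<'E'
from h import *
plan([.5379,-.2043,.050],1.3)
E
```

```text
pos [ 0.5357 -0.2056  0.0613] yaw 1.2 down [ 0.046 -0.036 -0.998] j7 0.58 w 0.241 F [-0.2 -0.  -1. ] t 69.3
turn -0.002 rad (-0.1 deg); alt 3.140 then tool shift [0.0113 0.0017 0.0017]
```

>>> {"name": "play_rows", "arguments": {
  "increments": "0.005 0.001 0.001 0;0.004 0 0.001 0;0.002 0 0 0;0 0 0 0;0 0 0 0"
}}

```text
clock: 69.85
position: [0.539, -0.2044, 0.0495]
ee_rot: [-0.02, 0.691, -0.005, 0.723]
ft_force: [-2.2, 0.6, 3.5]
grip_width: 0.242
```

>>> {"name": "play_rows", "arguments": {
  "increments": "0 0 0 0;0 0 0 0;0 0 0 0;0 0 0 0;0 0 0 0",
  "hand": 0.1
}}

```text
clock: 70.35
position: [0.5395, -0.2045, 0.0492]
ee_rot: [-0.021, 0.691, -0.006, 0.723]
ft_force: [0.3, 0.4, -0.4]
grip_width: 0.445
```

```bash
python3 - <<'E'
from h import *
plan([.5379,-.2043,.050],1.3)
c=camera("side"); cv2.imwrite("pics/g1.png",cv2.resize(c["img"][190:340,230:390],(640,600)))
E
```

```text
pos [ 0.5395 -0.2045  0.0492] yaw 1.3 down [ 0.046 -0.037 -0.998] j7 0.59 w 0.445 F [ 0.3  0.4 -0.4] t 70.3
turn -0.000 rad (-0.0 deg); alt 3.141 then tool shift [-0.0008  0.0002 -0.0016]
```

View pics/g1.png

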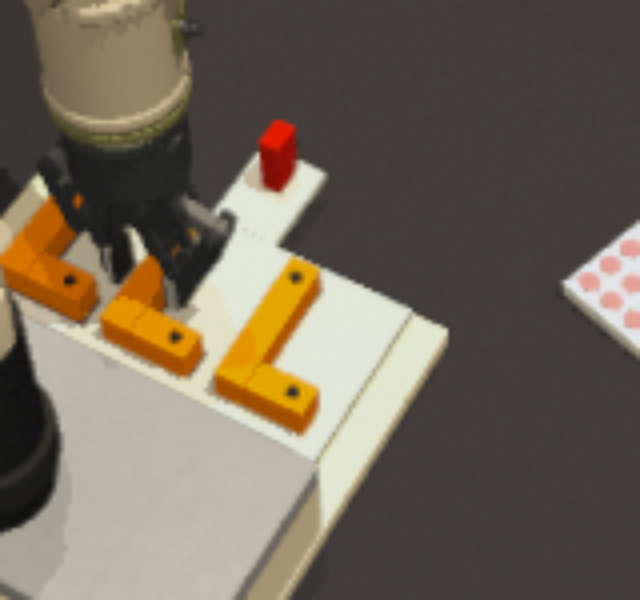

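>>> {"name": "play_rows", "arguments": {
  "increments": "-0.006 0 0 0;-0.01 0 0 0;-0.015 0 0 0;-0.02 0 0 0;-0.03 0 0 0;-0.03 0 0 0;0 0.03 0 0;0 0.045 0 0;0 0.045 0 0;0 0.045 0 0;0 0.04 0 0;0 0.03 0 0;0 0 0 0;0 0 0 0"
}}

```text
clock: 71.8
position: [0.5317, 0.0394, 0.172]
ee_rot: [-0.017, 0.685, -0.008, 0.728]
ft_force: [-0.6, 0.1, 0.4]
grip_width: 0.452
```

```bash
python3 - <<'E'
from h import *
plan([.559,-.081,.12],1.3)
c=camera("side"); d=camera("top")
print("side"); poses(c,omask(c,190),.056);  print("top z56"); poses(d,omask(d,190),.056)
cv2.imwrite("pics/g2.png",cv2.resize(c["img"][160:340,190:430],(800,600)));cv2.imwrite("pics/g3.png",cv2.resize(d["img"][130:260,370:530],(738,600),interpolation=cv2.INTER_CUBIC))
h=cv2.cvtColor(d["img"],cv2.COLOR_BGR2HSV)
m=cv2.inRange(h,(0,180,100),(8,255,255))|cv2.inRange(h,(174,180,100),(180,255,255)); m[:,:330]=0;m[:,430:]=0;m[:150]=0;m[250:]=0
print(cv2.boundingRect(m)); ys,xs=np.nonzero(m); print(ray(d,[[xs.mean(),ys.mean()]],.075))
E
```

```text
pos [0.5317 0.0394 0.172 ] yaw 0.8 down [ 0.061 -0.034 -0.998] j7 -0.09 w 0.452 F [-0.6  0.1  0.4] t 71.8
turn -0.009 rad (-0.5 deg); alt 3.133 then tool shift [ 0.0576 -0.119   0.0214]
side
px [298. 275.] origin [ 0.6258 -0.1944] yang 92.1 ok err 0.0031 / 0.0213
px [270. 262.] origin [ 0.5416 -0.1959] yang 89.7 ok err 0.0045 / 0.0199
px [244. 248.] origin [ 0.4579 -0.1935] yang 89.1 ok err 0.0046 / 0.0202
top z56
px [419. 227.] origin [ 0.4532 -0.1949] yang 90.5 ok err 0.0038 / 0.0206
px [418. 196.] origin [ 0.5364 -0.1949] yang 90.0 ok err 0.0039 / 0.0206
px [416. 167.] origin [ 0.6205 -0.1934] yang 92.0 ok err 0.0039 / 0.0212
(368, 191, 9, 5)
[[ 0.55571391 -0.0781344   0.075     ]]
```

View pics/g2.png

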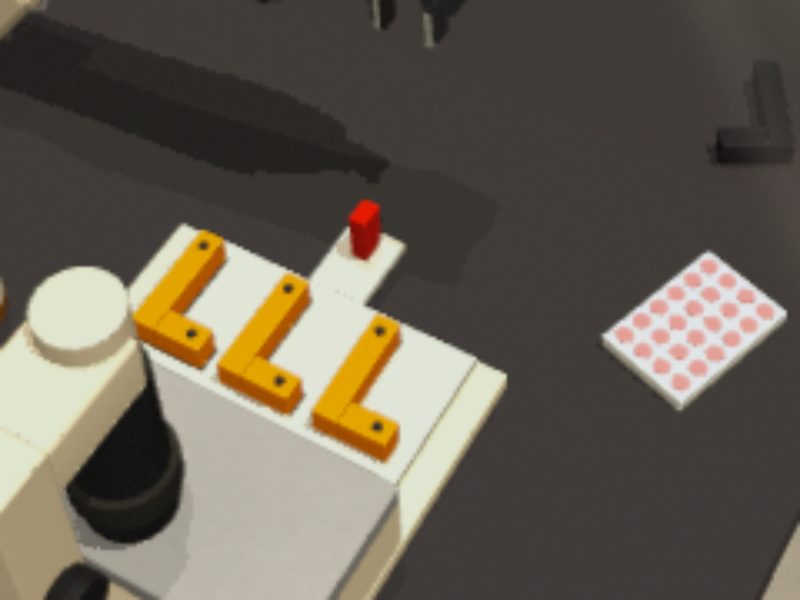

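View pics/g3.png

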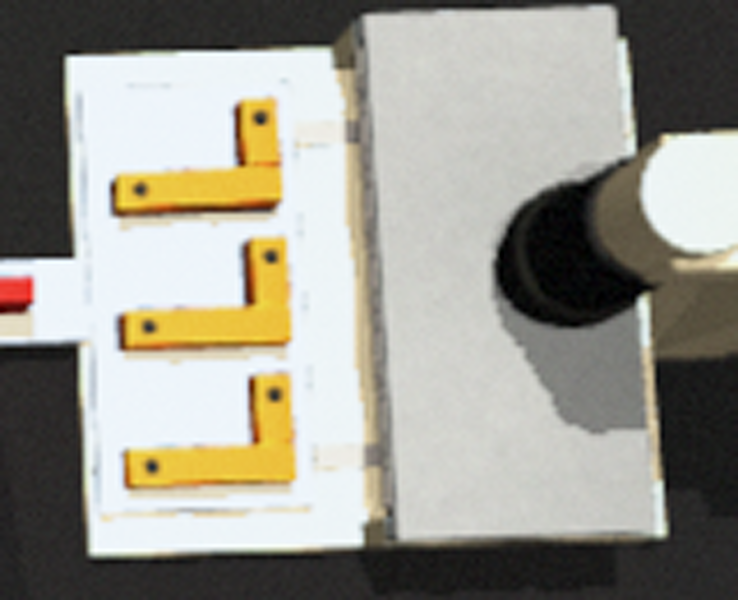

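>>> {"name": "play_rows", "arguments": {
  "increments": "0 -0.02 0.004 0;0 -0.03 0.006 0;0 -0.03 0.006 0;0 -0.02 0.004 0;0 -0.01 0.002 0;0 0 0 0;0 0 0 0",
  "hand": -0.2
}}

```text
clock: 72.6
position: [0.5542, -0.083, 0.1791]
ee_rot: [-0.013, 0.685, -0.013, 0.729]
ft_force: [0.9, -0.6, 0.2]
grip_width: 0.599
```

```bash
python3 - <<'E'
from h import *
plan([.559,-.080,.10],1.3)
E
```

```text
pos [ 0.5542 -0.083   0.1791] yaw 0.1 down [ 0.062 -0.036 -0.997] j7 0.19 w 0.599 F [ 0.9 -0.6  0.2] t 72.6
turn -0.022 rad (-1.2 deg); alt 3.120 then tool shift [0.0791 0.0058 0.    ]
```

>>> {"name": "play_rows", "arguments": {
  "increments": "0.014 0.002 0 -0.02;0.018 0.002 0 0;0.018 0.001 0 0;0.014 0 0 0;0.008 0 0 0;0 0 0 0;0 0 0 0"
}}

```text
clock: 73.3
position: [0.5579, -0.0734, 0.1003]
ee_rot: [-0.024, 0.686, -0.0, 0.727]
ft_force: [0.4, -1.2, 0.5]
grip_width: 0.605
```

```bash
python3 - <<'E'
from h import *
plan([.560,-.080,.05],1.3)
c=camera("side"); cv2.imwrite("pics/g4.png",cv2.resize(c["img"][160:340,190:430],(800,600)))
E
```

```text
pos [ 0.5579 -0.0734  0.1003] yaw 2.0 down [ 0.06  -0.033 -0.998] j7 0.28 w 0.605 F [ 0.4 -1.2  0.5] t 73.3
turn 0.012 rad (0.7 deg); alt -3.130 then tool shift [ 0.0505 -0.0049 -0.0011]
```

View pics/g4.png

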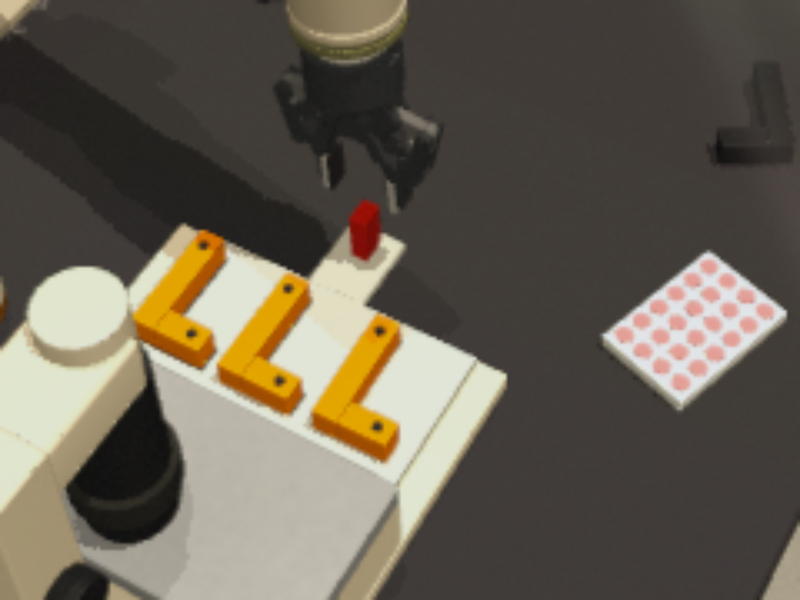

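>>> {"name": "play_rows", "arguments": {
  "increments": "0.01 -0.002 0 0.01;0.012 -0.001 0 0;0.012 0 0 0;0.008 0 0 0;0.004 0 0 0;0 0 0 0;0 0 0 0"
}}

```text
clock: 74.05
position: [0.5617, -0.0786, 0.0513]
ee_rot: [-0.019, 0.685, -0.004, 0.728]
ft_force: [0.1, 0.3, 0.7]
grip_width: 0.6
```

```bash
python3 - <<'E'
from h import *
plan([.560,-.080,.05],1.3)
E
```

```text
pos [ 0.5617 -0.0786  0.0513] yaw 1.3 down [ 0.061 -0.032 -0.998] j7 0.33 w 0.600 F [0.1 0.3 0.7] t 74.0
turn 0.000 rad (0.0 deg); alt -3.141 then tool shift [ 0.0012 -0.0013 -0.0018]
```

>>> {"name": "play_rows", "arguments": {
  "increments": "0 0 0 0;0 0 0 0;0 0 0 0;0 0 0 0;0 0 0 0;0 0 0 0",
  "hand": 1,
  "squeeze": 60
}}

```text
clock: 74.65
position: [0.5592, -0.0788, 0.0516]
ee_rot: [-0.019, 0.687, -0.004, 0.726]
ft_force: [4.4, -1.3, -3.6]
grip_width: 0.191
```

```bash
python3 - <<'E'
from h import *
plan([.5635,-.240,.05],1.3)
c=camera("side"); cv2.imwrite("pics/g5.png",cv2.resize(c["img"][160:340,190:430],(800,600)))
E
```

```text
pos [ 0.5592 -0.0788  0.0516] yaw 1.3 down [ 0.056 -0.032 -0.998] j7 0.33 w 0.191 F [ 4.4 -1.3 -3.6] t 74.7
turn 0.000 rad (0.0 deg); alt -3.141 then tool shift [ 0.007  -0.1611  0.0005]
```

View pics/g5.png

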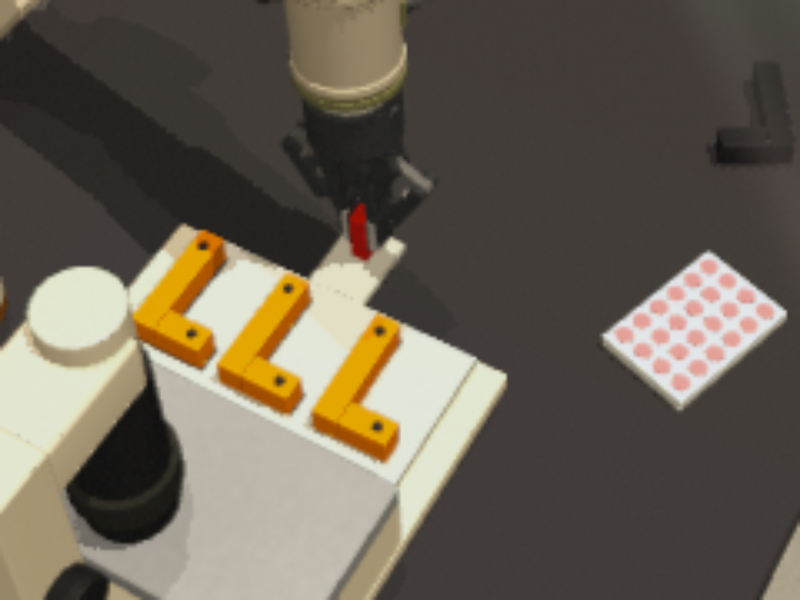

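>>> {"name": "play_rows", "arguments": {
  "increments": "0 -0.002 0 0;0 -0.004 0 0;0 -0.006 0 0;0 -0.006 0 0;0 -0.006 0 0;0 -0.006 0 0;0 -0.006 0 0;0 -0.006 0 0;0 -0.006 0 0;0 -0.006 0 0;0 -0.006 0 0;0 -0.006 0 0;0 -0.004 0 0;0 -0.002 0 0;0 0 0 0"
}}

```text
clock: 76.2
position: [0.5608, -0.1539, 0.0516]
ee_rot: [-0.019, 0.688, -0.001, 0.726]
ft_force: [2.6, 2.6, -2.4]
grip_width: 0.185
```

```bash
python3 - <<'E'
from h import *
plan([.5635,-.240,.05],1.3)
c=camera("side"); cv2.imwrite("pics/g6.png",cv2.resize(c["img"][160:340,190:430],(800,600)))
E
```

```text
pos [ 0.5608 -0.1539  0.0516] yaw 1.5 down [ 0.054 -0.028 -0.998] j7 0.49 w 0.185 F [ 2.6  2.6 -2.4] t 76.2
turn 0.004 rad (0.2 deg); alt -3.138 then tool shift [ 0.0042 -0.0861  0.0007]
```

View pics/g6.png

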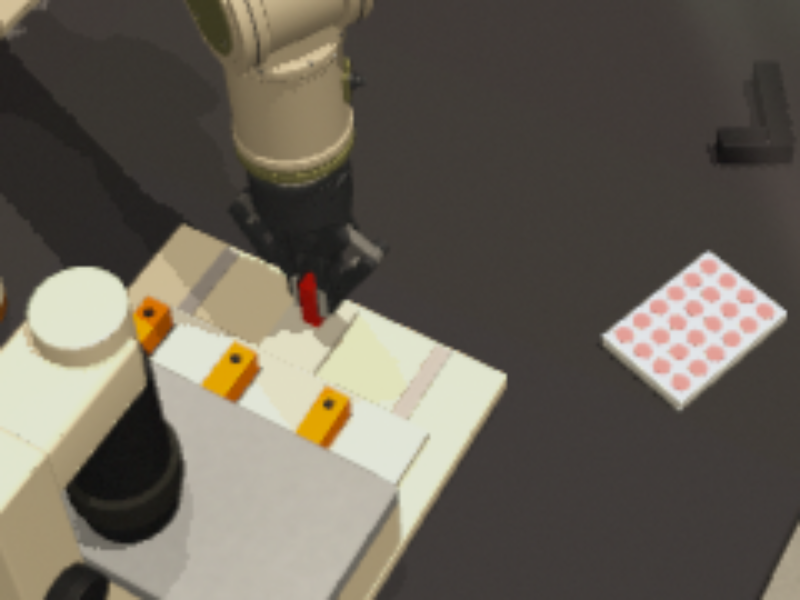

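>>> {"name": "play_rows", "arguments": {
  "increments": "0 -0.002 0 0;0 -0.004 0 0;0 -0.006 0 0;0 -0.006 0 0;0 -0.006 0 0;0 -0.006 0 0;0 -0.006 0 0;0 -0.006 0 0;0 -0.006 0 0;0 -0.006 0 0;0 -0.006 0 0;0 -0.005 0 0;0 -0.004 0 0;0 -0.003 0 0;0 0 0 0"
}}

```text
clock: 77.75
position: [0.5623, -0.2287, 0.0516]
ee_rot: [-0.02, 0.689, 0.001, 0.725]
ft_force: [3.9, 1.9, -1.9]
grip_width: 0.185
```

```bash
python3 - <<'E'
from h import *
plan([.5635,-.240,.05],1.3)
E
```

```text
pos [ 0.5623 -0.2287  0.0516] yaw 1.7 down [ 0.052 -0.026 -0.998] j7 0.64 w 0.185 F [ 3.9  1.9 -1.9] t 77.8
turn 0.007 rad (0.4 deg); alt -3.134 then tool shift [ 0.002  -0.0113  0.0008]
```

>>> {"name": "play_rows", "arguments": {
  "increments": "0 -0.003 0 0;0 -0.004 0 0;0 -0.004 0 0;0 -0.003 0 0;0 -0.003 0 0;0 -0.003 0 0;0 -0.003 0 0;0 0 0 0"
}}

```text
clock: 78.55
position: [0.5624, -0.2373, 0.0517]
ee_rot: [-0.015, 0.692, 0.014, 0.722]
ft_force: [4.0, -3.1, -7.1]
grip_width: 0.186
```

>>> {"name": "play_rows", "arguments": {
  "increments": "0 -0.004 0 0;0 -0.004 0 0;0 -0.004 0 0;0 -0.004 0 0"
}}

```text
clock: 78.95
position: [0.5623, -0.2378, 0.0514]
ee_rot: [-0.009, 0.695, 0.027, 0.718]
ft_force: [-2.8, 12.7, 7.0]
grip_width: 0.181
```

```bash
python3 - <<'E'
from h import *
plan([.5635,-.240,.05],1.3)
E
```

```text
pos [ 0.5623 -0.2378  0.0514] yaw 2.9 down [ 0.033  0.027 -0.999] j7 0.71 w 0.181 F [-2.8 12.7  7. ] t 79.0
turn 0.028 rad (1.6 deg); alt -3.114 then tool shift [ 0.0014 -0.0023  0.0011]
```

>>> {"name": "play_rows", "arguments": {
  "increments": "0 0 0 0;0 0 0 0;0 0 0 0;0 0 0 0",
  "hand": 0
}}

```text
clock: 79.35
position: [0.5625, -0.2419, 0.053]
ee_rot: [-0.009, 0.694, 0.025, 0.72]
ft_force: [-0.3, -0.8, -0.2]
grip_width: 0.498
```

>>> {"name": "play_rows", "arguments": {
  "increments": "-0.01 0 0 0;-0.02 0 0 0;-0.03 0 0 0;-0.04 0 0 0;-0.03 0.02 0 0;-0.02 0.04 0 0;0 0.05 0 0;0 0.05 0 0;0 0.05 0 0;0 0.05 0 0;0 0.05 0 0;0 0.04 0 0;0 0.02 0 0;0 0 0 0;0 0 0 0"
}}

```text
clock: 80.85
position: [0.5417, 0.1259, 0.2275]
ee_rot: [-0.005, 0.689, 0.018, 0.725]
ft_force: [0.5, -0.8, -0.2]
grip_width: 0.504
```

```bash
python3 - <<'E'
from h import *
plan([.5635,-.240,.05],1.3)
c=camera("side"); d=camera("top")
cv2.imwrite("pics/h1.png",cv2.resize(c["img"][160:340,190:430],(800,600)));cv2.imwrite("pics/h2.png",d["img"])
cv2.imwrite("pics/h3.png",cv2.resize(d["img"][130:260,370:530],(738,600),interpolation=cv2.INTER_CUBIC))
h=cv2.cvtColor(d["img"],cv2.COLOR_BGR2HSV)
m=cv2.inRange(h,(0,180,100),(8,255,255))|cv2.inRange(h,(174,180,100),(180,255,255)); m[:,:330]=0;m[:,450:]=0;m[:150]=0;m[250:]=0
print(cv2.boundingRect(m)); ys,xs=np.nonzero(m); print(ray(d,[[xs.mean(),ys.mean()]],.075))
E
```

```text
pos [0.5417 0.1259 0.2275] yaw 1.8 down [ 0.051  0.02  -0.999] j7 -0.19 w 0.504 F [ 0.5 -0.8 -0.2] t 80.8
turn 0.009 rad (0.5 deg); alt -3.132 then tool shift [ 0.1709 -0.3696  0.0044]
(427, 189, 8, 6)
[[ 0.55837194 -0.23656189  0.075     ]]
```

View pics/h1.png

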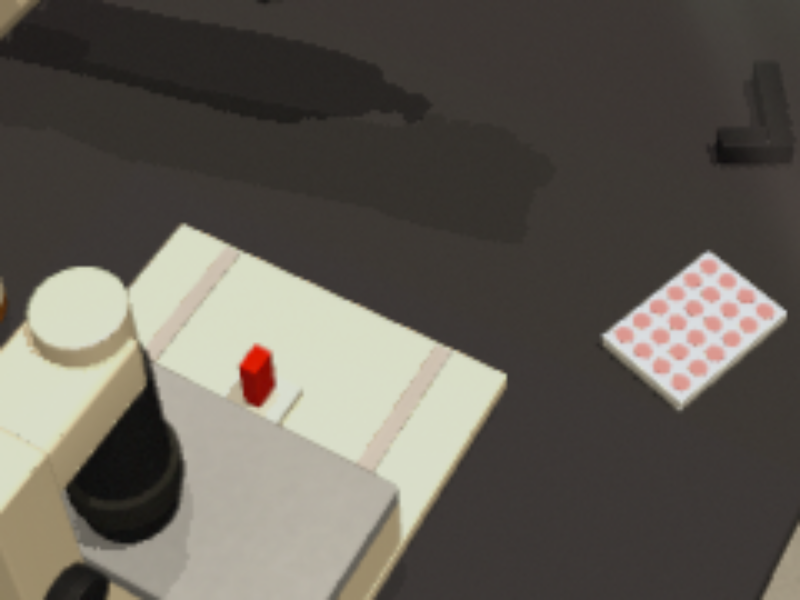

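View pics/h3.png

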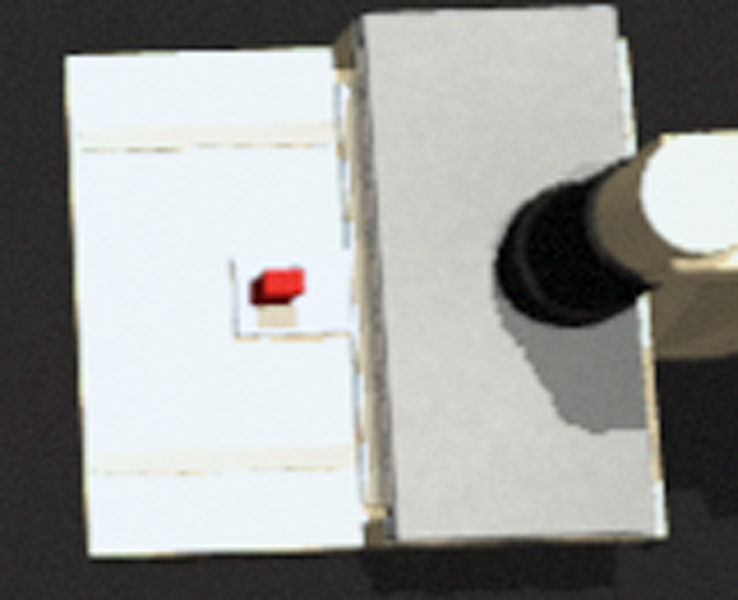

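View pics/h2.png

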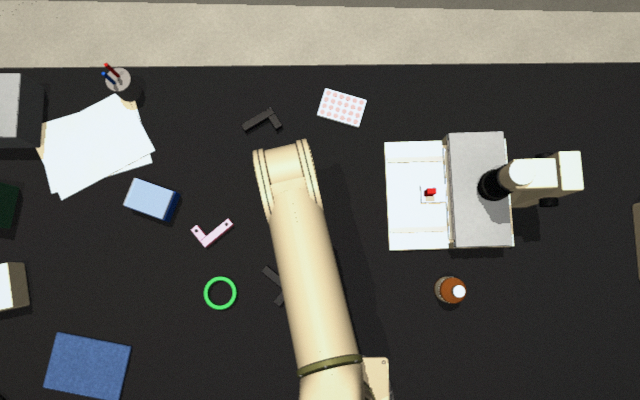

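```bash
python3 - <<'E'
from workcell import workorder
print(workorder.hand_in())
E
```

```text
the job is handed in; nothing more can be done
None
```

The job is handed in: all three orange brackets are on their outlines, and the tray is fully home under the hood. It took about 81 s of the 210 s allowed.

**What I did**
- I pulled the tray out to its stop.
- One bracket already lay as a proper L, so I placed it directly.
- The other two were mirrored. I turned each over by gripping the toe loosely so it swung upright, standing it on its long arm, and tipping it over.
- After I placed the middle bracket, it sat about 20 mm off its outline. It was either knocked or dragged as I let go. I gripped it again and moved it back.

**Last checks**
- **Bracket positions:** with the tray out, the top camera put each bracket 1–3 mm from its outline and within about 1.5° of square, and no grey paint showed. The side camera read up to about 6 mm different on the same brackets, so the two cameras did not agree closely.
- **Tray home:** the gripper travelled 159 mm and then met the end stop at about 13 N. The top camera gave about 158.5 mm of tab travel against 160 mm nominal.
- **Not checked:** the hood hides the brackets once the tray is home. I last saw them lying properly when the tray was about half-way in.
- **Other objects:** the well plate, tip box, bottle, tape and look-alike brackets look unmoved in the last picture. The arm partly hid one black look-alike.

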